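Square a stack of blade blanks in the jig and lock it

TASK

Put the copper offcut that was left in the squaring jig into the grey scrap tin, then stack all the steel blade blanks from the bench flat on the jig, long side along the side fence, and tap the stack until every blank is flush against both the end fence and the side fence. Only when the stack is square, turn the keeper knob until its white pointer stands on the red index mark, so that the brass arm lies over the stack. The stack must still be square at the end; leave the tools and other things on the bench where they are.

Things in the scene. Friction and masses are not known exactly. Their poses are not given: they have to be found in the camera images.
- jig: squaring jig, fixed to the bench. Origin: centre of the underside of its dark base plate, 240 x 150 mm (x, y), 12 mm thick: working face at z = 12 mm. Aluminium end fence across its +x end, side fence along its -y side, both 10 mm thick with tops at z = 42 mm. Its -x and +y sides are open. A blank flush with both fences, long side along jig x, has its centre at jig x = 3, y = -19 mm
- fence_corner (a point): the inner corner where the stopping faces of the two fences meet, on the jig's working face, at jig x = 45, y = -45, z = 12 mm; axes as the jig's. The end fence runs from here 75 mm towards +y, the side fence 100 mm towards -x
- keeper (a joint): angle of the keeper knob in rad, growing clockwise seen from above, range 0 to 1.9; it stays where it is left (0.05 N m to turn). Near 0 to 0.3 its brass arm stands clear of the nest, towards jig -y; at 1.40 the white pointer is on the dial's red index mark and the arm points along jig -x, over the stack
- keeper_grip (a point): centre of the knob's upright black grip bar, on the knob's axis (jig x = 85, y = -19, z = 68.5 mm). Bar 44 mm long along its x, 12 mm thick along its y, 26 mm high (jig z 52.5 to 78.5 mm). Turns with the knob: the brass arm (85 mm long, 14 mm wide, at jig z 45 to 52 mm) points along its -x, the white pointer along its +x
- blank1_mid (a point): a loose flat steel blade blank, 84 x 52 x 5 mm (along its x, y, z), about 150 g, with a dark pivot-hole mark near one end; three to five such blanks are there in a run, each lying on the bench at the start. Pushing a full stack up to the fences takes 15 to 25 N. The point is its centre, 2.5 mm above its underside
- blank2_mid (a point): a loose flat steel blade blank, 84 x 52 x 5 mm (along its x, y, z), about 150 g, with a dark pivot-hole mark near one end; three to five such blanks are there in a run, each lying on the bench at the start. Pushing a full stack up to the fences takes 15 to 25 N. The point is its centre, 2.5 mm above its underside
- blank3_mid (a point): a loose flat steel blade blank, 84 x 52 x 5 mm (along its x, y, z), about 150 g, with a dark pivot-hole mark near one end; three to five such blanks are there in a run, each lying on the bench at the start. Pushing a full stack up to the fences takes 15 to 25 N. The point is its centre, 2.5 mm above its underside
- blank4_mid (a point): a loose flat steel blade blank, 84 x 52 x 5 mm (along its x, y, z), about 150 g, with a dark pivot-hole mark near one end; three to five such blanks are there in a run, each lying on the bench at the start. Pushing a full stack up to the fences takes 15 to 25 N. The point is its centre, 2.5 mm above its underside
- blank5_mid (a point): a loose flat steel blade blank, 84 x 52 x 5 mm (along its x, y, z), about 150 g, with a dark pivot-hole mark near one end; three to five such blanks are there in a run, each lying on the bench at the start. Pushing a full stack up to the fences takes 15 to 25 N. The point is its centre, 2.5 mm above its underside
- offcut_mid (a point): a loose copper-coloured offcut, 36 x 20 x 16 mm (x, y, z), about 60 g, left lying on the jig's base where the stack must go. The point is its centre, 8 mm above its underside
- scrap_tin: open grey scrap tin, fixed, 120 x 120 x 40 mm, walls and floor 4 mm. Origin: centre of its underside
- scissors1: closed steel scissors, 150 mm long, lying flat; a bystander on the bench, to be left alone
- scissors2: another pair of closed steel scissors, 150 mm long, lying flat; a bystander on the bench, to be left alone
- file: flat steel file with a round wooden handle, 260 mm long; a bystander on the bench, to be left alone
- screwdriver: screwdriver with a blue handle; a bystander on the bench, to be left alone
- oil_can: green can, 56 mm across, 110 mm tall; a bystander on the bench, to be left alone
- rivet_cup: white cup, 70 mm across, 60 mm tall; a bystander on the bench, to be left alone
Things that resemble listed ones, but are neither listed nor needed, are in the scene too. What is shaped like the part that bears blank4_mid but pink or turquoise is not meant. Of the things shaped like the part that bears offcut_mid, the copper one is meant.

How it is judged:
By the outcome, as a careful person would: the job done as asked, in the order asked, and still so for the second after the job is handed in, with the robot touching nothing.
Of blank1, blank2, blank3, blank4, blank5 only 3 to 5 are there at a start; the rules pass over those that are not, and their reading is None.
At some moment in a run one of blank1, blank2, blank3, blank4, blank5 may be knocked a few centimetres aside while the robot is not near it.
It also fails if it takes over 210 s, if anything falls off the work surface, if the arm or the gripper's body presses on something with over 40 N, if the wrist force passes 120 N, or if a joint passes its speed limit or range.

ROBOT

A 6-joint arm with a two-finger parallel gripper is mounted at the origin on the work surface. World frame = base frame: x ahead of the robot, y to its left, z up, the work surface at z = 0. Lengths are in mm, angles in rad, forces in N, time in s.
With the tool pointing down it reaches from about 275 to 725 mm from the base axis. Payload 5.6 kg.
Tool frame: the origin (TCP) lies midway between the tips of the shut fingers; the grasp point (between the pads) lies 19 mm behind it (manip.tcp_to_grasp is the distance from the TCP to the grasp point, in mm); z points along the fingers, y is the direction in which the jaws open and shut (so a half turn about z gives the same grasp; the last joint's range is limited). The gripper opens to 85 mm and grips with 20 to 120 N. Pads are 22 mm wide; open, the fingers measure 114 mm over their backs; the gripper's body (76 mm by 85 mm) begins 54 mm behind the grasp point. The pads swing forward as they close: fully open they stand 13 mm farther back than shut.
Start: joints at [-0.817, 0.255, 0.108, 0, -1.424, -0.285], TCP at [248.516, -490.645, 231.283] pointing down, gripper open.
Joint ranges: [-2.95, 2.95], [-1.21, 1.97], [-1.09, 1.5], [-2.87, 1.71], [-2.94, -0.07], [-3.05, 3.05]. Speed limits (rad/s): [2.57, 2.57, 3.14, 3.14, 3.14, 3.14].

INTERFACE

Orientations are given as a unit quaternion [x, y, z, w].
In Python, from cell import manip gives the robot as it stands. The module is installed in compiled form; this text tells all that it offers.
- The arm moves only by the shell command python3 -m handwheel 'ROWS' [FORCE]. ROWS is JSON, a list of rows, each a list of 7 numbers: the shift along the tool's x, y, z each as a share of 0.12 m, from -1 to 1, then the turn, a rotation vector about the tool's x, y, z each as a share of 360 degrees, from -1 to 1, then the closure, from -1 (fully open) to 1 (shut). In form: [[tx, ty, tz, wx, wy, wz, jaw], ...]. A call has exactly 5 rows; each row is the pose to reach, as a shift and turn from the pose commanded when the call began, along the tool's axes at that moment, turning the shorter way round; what a row does not reach only later rows make up. A row lasts 1/10 s, in which the tool goes at most 50 mm and 8.59 degrees, less where a joint would pass 70% of its speed; a pose out of reach is approached as far as the arm can. A call with a number of a shift or a turn outside -1 to 1 is refused whole. A call with a gripper value outside its range is refused whole. The fingers move at their own pace and stop on an object; FORCE is the grip in N (left out, the last holds). Time passes only in rows, so rows that repeat a pose let the fingers close, or fill a call up. It gives the time, the measured TCP pose, the force and the opening at its end, in the units of the state.
- manip.get_state(): the state, without advancing time (a new reading comes with each control period).
- manip.camera(name): name is "scene" or "top"; returns the picture (384x512x3 uint8, blue, green, red); there is no depth.
- manip.calibration(name): a dict with "intrinsics" (3x3 intrinsics, pixels), "R" (3x3) and "t" (3): a world point X has camera coordinates R X + t. Camera axes: x right, y down, z forward; pixel columns grow to the right and rows downward; lengths in mm; the calibration is good to about 2 mm. A picture is of the moment at which its call begins. calibration takes no time and is no camera call.
- manip.sign_off(): hands the job in, once; it reports no verdict.
The state is a dict: "time_s": time; "qpos": joint angles; "dq": joint speeds; "effort": joint torques, N m; "ee_pos": TCP position; "orientation": TCP orientation; "ft_force": force on the tool from outside, world axes, zero at the start; "moment": the same for the moment, N m; "width": opening from 0.0 (shut) to 1.0 (fully open).
Only numpy, scipy, OpenCV 4.12 (cv2) and the standard library are available. Lean on these libraries where they do the work, as an engineer would, in place of code of your own. Each camera call takes 0.05 s, during which the arm holds its last target.

## Working session

There is one attempt and no reset: what is moved stays moved. The work goes in short steps, Python scripts to look and compute and a shell command to move; the robot and the scene stay as the last step left them, time stands still between calls to the robot, and variables do not carry over. Pictures are saved under pics/ and viewed, and the job is handed in when it is done.

```bash
mkdir -p pics; ls; python3 - <<'E'
from cell import manip
import cv2,numpy as np
np.set_printoptions(precision=4,suppress=True)
print(manip.get_state(), manip.tcp_to_grasp)
for n in("scene","top"):
    c=manip.calibration(n);print(n,c)
    cv2.imwrite(f"pics/{n}0.png",manip.camera(n))
E
```

```text
pics
{'time_s': 0.0, 'qpos': array([-0.8174,  0.2557,  0.107 , -0.0005, -1.4239, -0.2846]), 'dq': array([ 0.0017,  0.0003, -0.0002, -0.0003,  0.0007, -0.001 ]), 'effort': array([ -0.0001, -38.6623,  23.7944,   5.3652,  -0.006 ,  -0.    ]), 'ee_pos': array([ 248.3395, -490.1924,  230.4113]), 'orientation': array([-0.2322,  0.9727,  0.0009, -0.0002]), 'ft_force': array([-0.6441,  0.3213,  0.6952]), 'moment': array([-0.006 , -0.0128,  0.0633]), 'width': 0.9971611361904944} 18.700000000000003
scene {'intrinsics': array([[406.1175,   0.    , 258.401 ],
       [  0.    , 406.1175, 189.2978],
       [  0.    ,   0.    ,   1.    ]]), 'R': array([[-0.053 ,  0.9984,  0.018 ],
       [ 0.5751,  0.0452, -0.8169],
       [-0.8164, -0.033 , -0.5766]]), 't': array([  -1.5194, -226.0139, 1450.9792])}
top {'intrinsics': array([[376.9998,   0.    , 257.262 ],
       [  0.    , 376.9998, 191.7577],
       [  0.    ,   0.    ,   1.    ]]), 'R': array([[-0.0119, -0.9998,  0.0164],
       [-0.9813,  0.0085, -0.1921],
       [ 0.1919, -0.0184, -0.9812]]), 't': array([ 17.2176, 535.0642, 902.1836])}
```

```bash
python3 - <<'E'
import cv2
for n in("scene","top"):
    i=cv2.imread(f"pics/{n}0.png");cv2.imwrite(f"pics/{n}0b.png",cv2.resize(i,(800,600),interpolation=cv2.INTER_CUBIC))
E
```

```text
(no output)
```

View pics/scene0b.png

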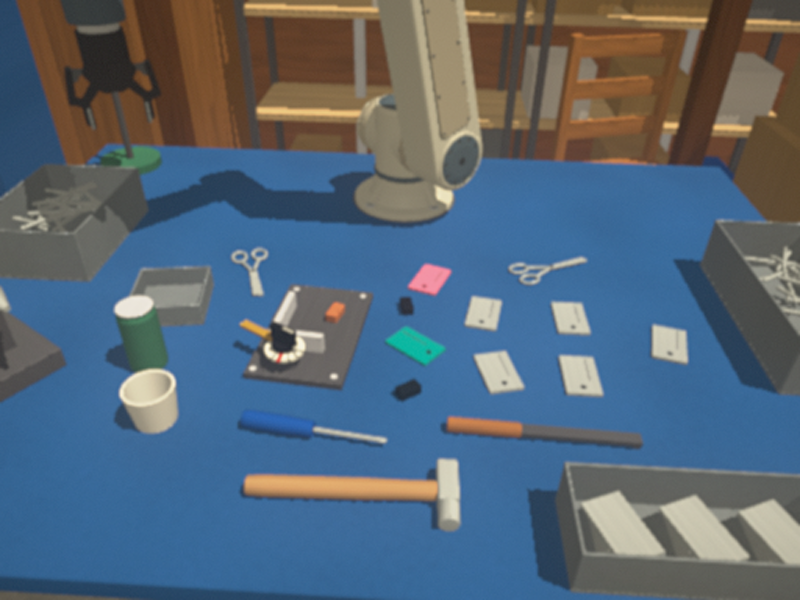

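View pics/top0b.png

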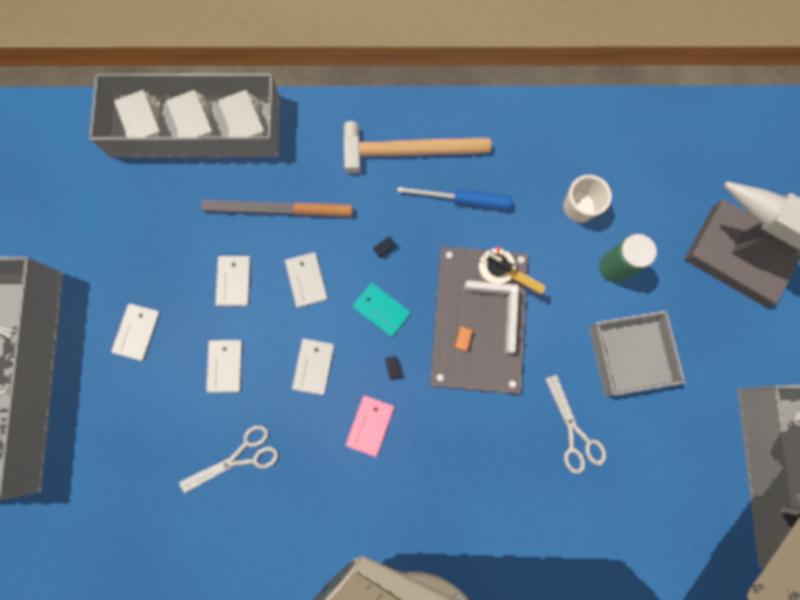

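```bash
cat > h.py <<'E'
from cell import manip
import cv2,numpy as np
from scipy.spatial.transform import Rotation as Ro
np.set_printoptions(precision=3,suppress=True)
C={n:manip.calibration(n) for n in("scene","top")}
def ray(n,u,v):
    c=C[n];d=c["R"].T@np.linalg.inv(c["intrinsics"])@[u,v,1];return -c["R"].T@c["t"],d
def w(n,u,v,z):
    o,d=ray(n,u,v);return o+d*(z-o[2])/d[2]
def px(n,X):
    c=C[n];p=c["intrinsics"]@(c["R"]@np.asarray(X,float)+c["t"]);return p[:2]/p[2]
def crop(n,u0,v0,u1,v1,out,img=None,k=None):
    i=manip.camera(n) if img is None else img
    s=min(800/(u1-u0),600/(v1-v0))
    cv2.imwrite(out,cv2.resize(i[v0:v1,u0:u1],None,fx=s,fy=s,interpolation=cv2.INTER_CUBIC));print("scale",s)
def blanks(img,zt=5,roi=(60,150,225,270)):
    "bright low-saturation blobs on bench, top view; returns centre,yaw of long axis, size"
    u0,v0,u1,v1=roi;hsv=cv2.cvtColor(img,cv2.COLOR_BGR2HSV)
    m=((hsv[...,1]<70)&(hsv[...,2]>120)).astype(np.uint8);k=np.zeros_like(m);k[v0:v1,u0:u1]=1;m*=k
    m=cv2.morphologyEx(m,cv2.MORPH_CLOSE,np.ones((3,3),np.uint8))
    res=[]
    for c in cv2.findContours(m,cv2.RETR_EXTERNAL,cv2.CHAIN_APPROX_NONE)[0]:
        if cv2.contourArea(c)<200: continue
        P=np.array([w("top",*q[0],zt)[:2] for q in c],np.float32)
        r=cv2.minAreaRect(P);b=cv2.boxPoints(r);e=[b[1]-b[0],b[2]-b[1]]
        l=max(e,key=np.linalg.norm);a=np.arctan(l[1]/l[0]) 
        res.append((np.array(r[0]),a,sorted(r[1]),cv2.contourArea(c)))
    return res
E
python3 - <<'E'
from h import *
i=cv2.imread("pics/top0.png")
for r in blanks(i):print(r)
crop("top",265,145,365,260,"pics/c1.png",i)
crop("top",60,140,265,300,"pics/c2.png",i)
E
```

```text
(array([436.285, 307.808]), np.float32(0.040449657), [56.648284912109375, 89.28129577636719], 715.0)
(array([433.727, 160.565]), np.float32(-0.18374446), [56.96622085571289, 88.39537811279297], 699.0)
(array([494.682, 457.851]), np.float32(-0.2544216), [57.739959716796875, 88.74271392822266], 703.5)
(array([581.809, 299.48 ]), np.float32(-0.0052048787), [57.621707916259766, 87.50373840332031], 656.5)
(array([581.89 , 175.307]), np.float32(0.26131374), [56.81575393676758, 89.29408264160156], 643.0)
scale 5.217391304347826
scale 3.75
```

View pics/c1.png

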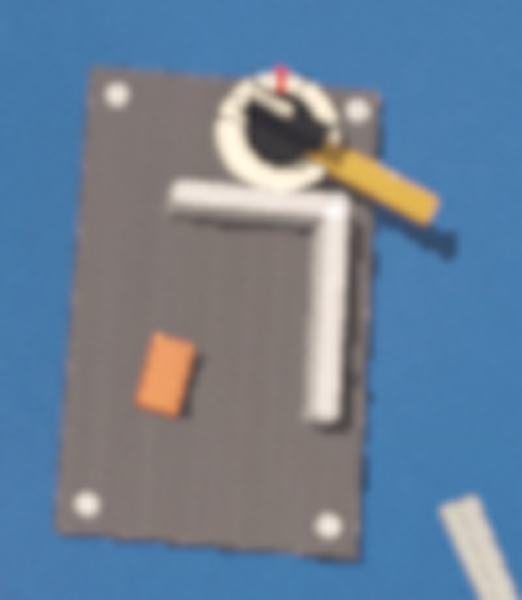

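View pics/c2.png

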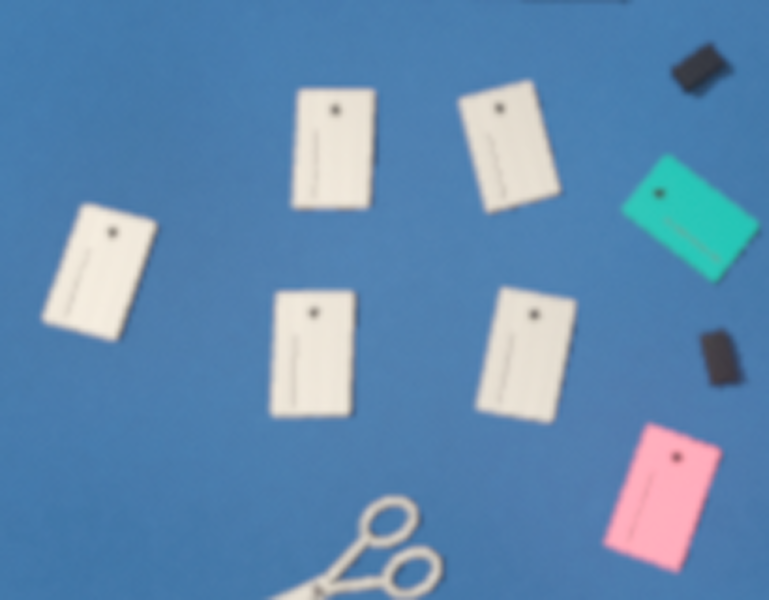

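```bash
python3 - <<'E'
from h import *
from scipy.optimize import least_squares
f=lambda a,b:(a/5.2174+265-.4,b/5.2174+145-.4)
# crop px -> jig pts (base top corners z=12; +y left, +x up)
pts=[((93,67),(120,75,12)),((57,532),(-120,75,12)),((360,556),(-120,-75,12)),((378,92),(120,-75,12))]
def res(p):
    x,y,a=p;c,s=np.cos(a),np.sin(a);o=[]
    for q,J in pts:
        W=(x+c*J[0]-s*J[1],y+s*J[0]+c*J[1],J[2]);o+=list(px("top",W)-f(*q))
    return o
s=least_squares(res,[430,-50,0]);print(s.x,np.array(s.fun))
x,y,a=s.x
def W(J):
    c,s=np.cos(a),np.sin(a);return (x+c*J[0]-s*J[1],y+s*J[0]+c*J[1],J[2])
i=cv2.imread("pics/top0.png");S=5.2174
im=cv2.resize(i[145:260,265:365],None,fx=S,fy=S,interpolation=cv2.INTER_CUBIC)
def P(n,J,u0,v0,S):
    q=px(n,W(J));return tuple(int(round(t)) for t in ((q[0]+.4-u0)*S,(q[1]+.4-v0)*S))
def draw(n,im,u0,v0,S):
    L=[[(120,75,12),(-120,75,12),(-120,-75,12),(120,-75,12),(120,75,12)],[(45,30,42),(45,-45,42),(-55,-45,42)],[(55,30,42),(55,-55,42),(-55,-55,42)],[(85-8,-19,78.5),(85+8,-19,78.5)],[(45,-45,12),(45,30,12)]]
    for l in L:
        for p,q in zip(l,l[1:]):cv2.line(im,P(n,p,u0,v0,S),P(n,q,u0,v0,S),(0,255,0),1)
draw("top",im,265,145,S);cv2.imwrite("pics/fit_top.png",im)
i=cv2.imread("pics/scene0.png");S=6
im=cv2.resize(i[170:260,130:260],None,fx=S,fy=S,interpolation=cv2.INTER_CUBIC)
draw("scene",im,130,170,S);cv2.imwrite("pics/fit_sc.png",im)
print("offcut",w("top",*f(166,374),28),"tin", [w("top",u*.64,v*.64,40) for u,v in((593,323),(668,312),(684,385),(603,396))])
b=[w("top",*f(*q),28)[:2] for q in((160,332),(200,349),(178,417),(137,404))];print(np.array(b))
E
```

```text
[ 510.998 -119.952   -0.094] [-0.465 -0.402 -0.091  0.25   0.072  0.56   0.49  -0.505]
offcut [474.854 -88.472  28.   ] tin [array([ 495.826, -300.583,   40.   ]), array([ 512.952, -426.027,   40.   ]), array([ 393.775, -440.111,   40.   ]), array([ 377.828, -307.856,   40.   ])]
[[ 495.748  -86.169]
 [ 487.093 -105.667]
 [ 453.609  -93.685]
 [ 460.198  -73.756]]
```

View pics/fit_top.png

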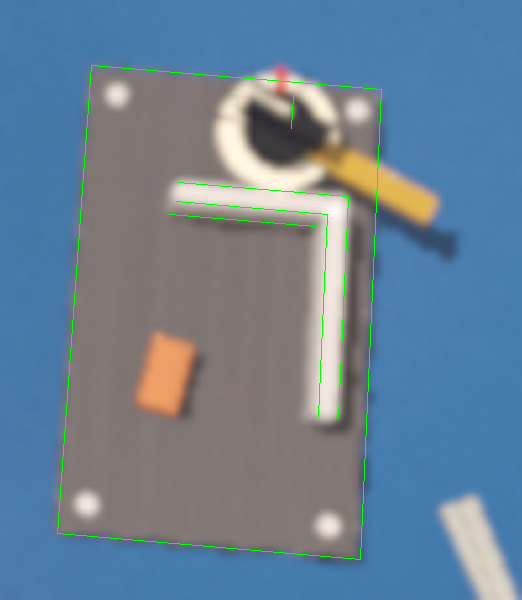

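View pics/fit_sc.png

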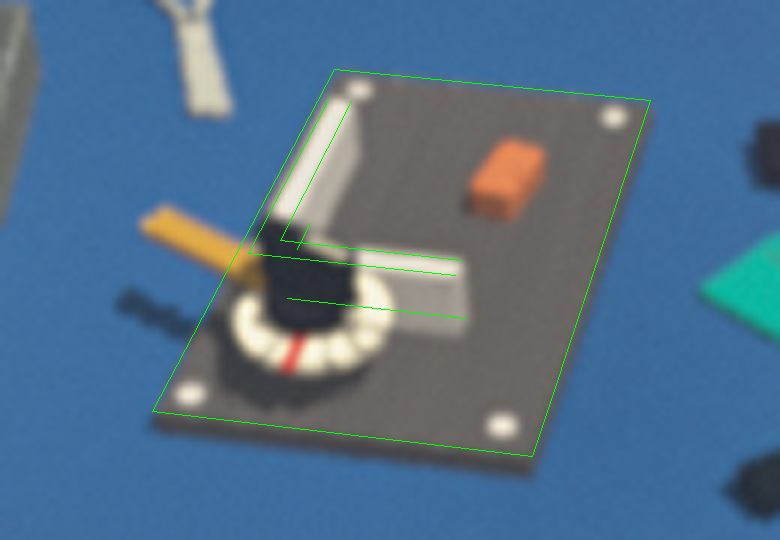

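```bash
cat >> h.py <<'E'
JX,JY,JA=511.0,-120.0,-0.094
def J(x,y,z):
    c,s=np.cos(JA),np.sin(JA);return np.array([JX+c*x-s*y,JY+s*x+c*y,z])
def Rd(psi):
    x=np.array([np.cos(psi),np.sin(psi),0]);z=np.array([0,0,-1.]);return np.column_stack([x,np.cross(z,x),z])
def plan(*wps,start=None):
    "wps: (x,y,z,psi_deg or None). prints rows from measured pose"
    s=manip.get_state();p=np.array(s["ee_pos"]);R=Ro.from_quat(s["orientation"]).as_matrix()
    print("now",p,"psi",np.degrees(np.arctan2(R[1,0],R[0,0])),"q6",s["qpos"][5],"w",round(float(s["width"]),3),"F",s["ft_force"],"t",s["time_s"])
    last=None
    for wp in wps:
        t=np.array(wp[:3],float)
        if wp[3] is None: psi=last if last is not None else np.arctan2(R[1,0],R[0,0])
        else:
            psi=np.radians(wp[3])
        last=psi
        Rt=Rd(psi)
        n=1
        rv=Ro.from_matrix(R.T@Rt).as_rotvec();d=R.T@(t-p)
        n=int(max(np.ceil(np.abs(d).max()/118),np.ceil(np.linalg.norm(rv)/np.radians(41)),1))
        p0,R0=p,R
        for k in range(1,n+1):
            pk=p0+(t-p0)*k/n;Rk=R0@Ro.from_rotvec(rv*k/n).as_matrix()
            d=R.T@(pk-p)/120;r=Ro.from_matrix(R.T@Rk).as_rotvec()/(2*np.pi)
            print("->",wp,"[%.3f,%.3f,%.3f,%.4f,%.4f,%.4f]"%(*d,*r));p,R=pk,Rk
E
python3 - <<'E'
from h import *
plan((475,-88.5,200,-199.5),(475,-88.5,100,-199.5),(475,-88.5,14,-199.5))
E
```

```text
now [ 248.327 -490.249  230.491] psi -153.1429191720819 q6 -0.2845906191044246 w 0.997 F [ 0.327 -0.585  0.198] t 0.1
-> (475, -88.5, 200, -199.5) [-0.799,0.533,0.064,0.0001,-0.0000,0.0322]
-> (475, -88.5, 200, -199.5) [-0.676,0.683,0.064,0.0001,-0.0000,0.0322]
-> (475, -88.5, 200, -199.5) [-0.525,0.805,0.064,0.0001,-0.0000,0.0322]
-> (475, -88.5, 200, -199.5) [-0.353,0.894,0.064,0.0001,-0.0000,0.0322]
-> (475, -88.5, 100, -199.5) [-0.000,0.000,0.833,0.0000,-0.0000,-0.0000]
-> (475, -88.5, 14, -199.5) [0.000,0.000,0.717,0.0000,-0.0000,0.0000]
```

Offcut-like things in the top picture (800x600 px): copper at (464,339) on the jig, and black ones at (385,246) and (394,368). The copper one on the jig is meant, and the enlarged crop confirms it. The blanks are the five steel ones at (135,332), (232,280), (306,279), (224,366) and (312,366). The pink and turquoise ones are not meant.

```bash

python3 -m handwheel '[[-0.799,0.533,0.064,0,0,0.0322,0],[-0.799,0.533,0.064,0,0,0.0322,0],[-0.799,0.533,0.064,0,0,0.0322,0],[-0.799,0.533,0.064,0,0,0.0322,0],[-0.799,0.533,0.064,0,0,0.0322,0]]' 40
python3 -m handwheel '[[-0.676,0.683,0.064,0,0,0.0322,0],[-0.676,0.683,0.064,0,0,0.0322,0],[-0.676,0.683,0.064,0,0,0.0322,0],[-0.676,0.683,0.064,0,0,0.0322,0],[-0.676,0.683,0.064,0,0,0.0322,0]]'
python3 -m handwheel '[[-0.525,0.805,0.064,0,0,0.0322,0],[-0.525,0.805,0.064,0,0,0.0322,0],[-0.525,0.805,0.064,0,0,0.0322,0],[-0.525,0.805,0.064,0,0,0.0322,0],[-0.525,0.805,0.064,0,0,0.0322,0]]'
python3 -m handwheel '[[-0.353,0.894,0.064,0,0,0.0322,0],[-0.353,0.894,0.064,0,0,0.0322,0],[-0.353,0.894,0.064,0,0,0.0322,0],[-0.353,0.894,0.064,0,0,0.0322,0],[-0.353,0.894,0.064,0,0,0.0322,0]]'
python3 - <<'E'
from h import *
plan((475,-88.5,100,-199.5),(475,-88.5,14,-199.5))
E
```

```text
time_s: 0.6
ee_pos: [305.2, -389.9, 223.5]
orientation: [-0.133, 0.991, 0.0, -0.0]
ft_force: [-0.2, -0.6, 0.0]
width: 0.496
time_s: 1.1
ee_pos: [361.8, -290.3, 215.8]
orientation: [-0.032, 0.999, -0.0, -0.0]
ft_force: [-0.2, 0.9, 1.4]
width: 0.501
time_s: 1.6
ee_pos: [418.4, -190.3, 208.2]
orientation: [0.069, 0.998, -0.0, -0.0]
ft_force: [-0.0, 0.3, -0.3]
width: 0.5
time_s: 2.1
ee_pos: [475.1, -90.1, 200.5]
orientation: [0.17, 0.985, -0.0, -0.0]
ft_force: [-0.2, -0.1, -0.5]
width: 0.506
now [475.09  -90.145 200.492] psi 160.4460972488242 q6 -2.0499331960175615 w 0.506 F [-0.225 -0.066 -0.512] t 2.1
-> (475, -88.5, 100, -199.5) [0.005,0.013,0.837,-0.0001,-0.0000,-0.0001]
-> (475, -88.5, 14, -199.5) [-0.000,-0.000,0.717,-0.0000,-0.0000,0.0000]
```

```bash

python3 -m handwheel '[[0.005,0.013,0.837,0,0,0,0],[0.005,0.013,0.837,0,0,0,0],[0.005,0.013,0.837,0,0,0,0],[0.005,0.013,0.837,0,0,0,0],[0.005,0.013,0.837,0,0,0,0]]'
python3 - <<'E'
from h import *
crop("top",265,145,365,245,"pics/a1.png")
crop("scene",140,140,280,245,"pics/a2.png")
E
```

```text
time_s: 2.6
ee_pos: [477.3, -88.2, 103.1]
orientation: [0.17, 0.986, 0.0, 0.003]
ft_force: [-0.0, -0.4, 0.9]
width: 0.499
scale 6.0
scale 5.714285714285714
```

View pics/a1.png

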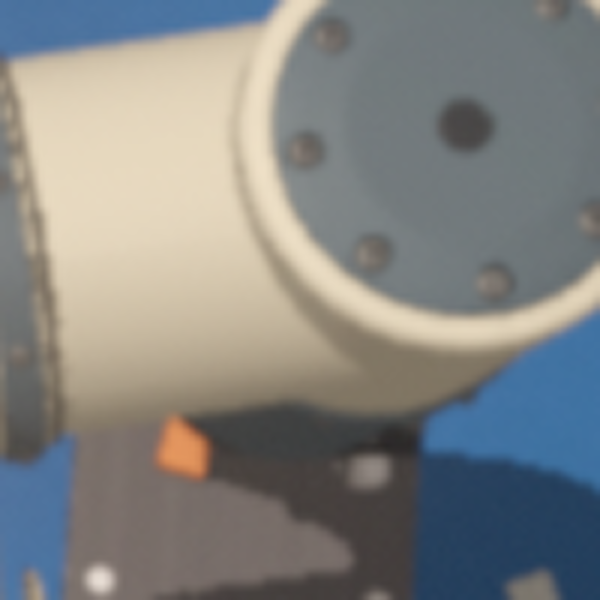

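View pics/a2.png

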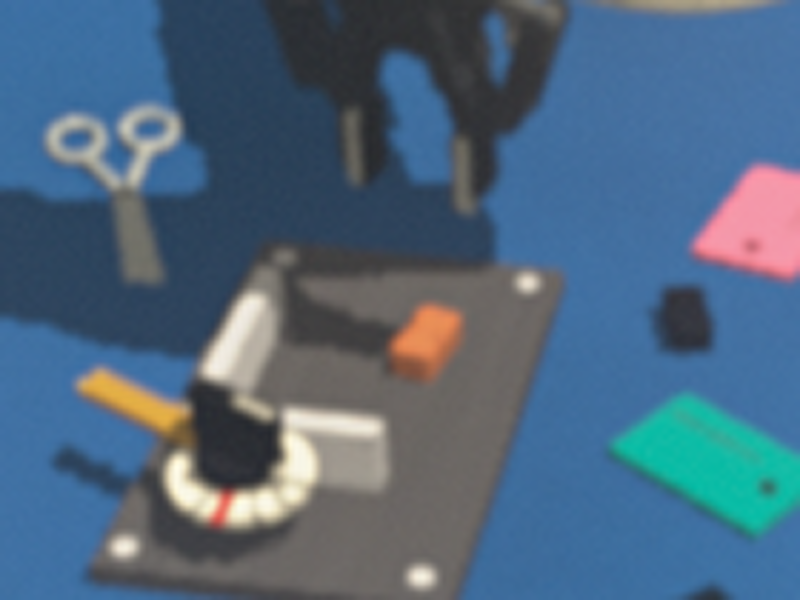

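```bash

python3 -m handwheel '[[0,0,0.35,0,0,0,0],[0,0,0.6,0,0,0,0],[0,0,0.717,0,0,0,0],[0,0,0.717,0,0,0,0],[0,0,0.717,0,0,0,0]]'
python3 - <<'E'
from h import *
plan((475,-88.5,14,-199.5),)
crop("scene",140,120,280,225,"pics/a3.png")
E
```

```text
time_s: 3.2
ee_pos: [476.6, -87.3, 15.6]
orientation: [0.169, 0.986, 0.0, 0.001]
ft_force: [0.1, 0.5, 1.0]
width: 0.497
now [476.577 -87.316  15.611] psi 160.52145833613943 q6 -2.0547868287705637 w 0.497 F [0.092 0.547 1.031] t 3.2
-> (475, -88.5, 14, -199.5) [0.009,-0.014,0.013,0.0001,0.0004,0.0001]
scale 5.714285714285714
```

View pics/a3.png

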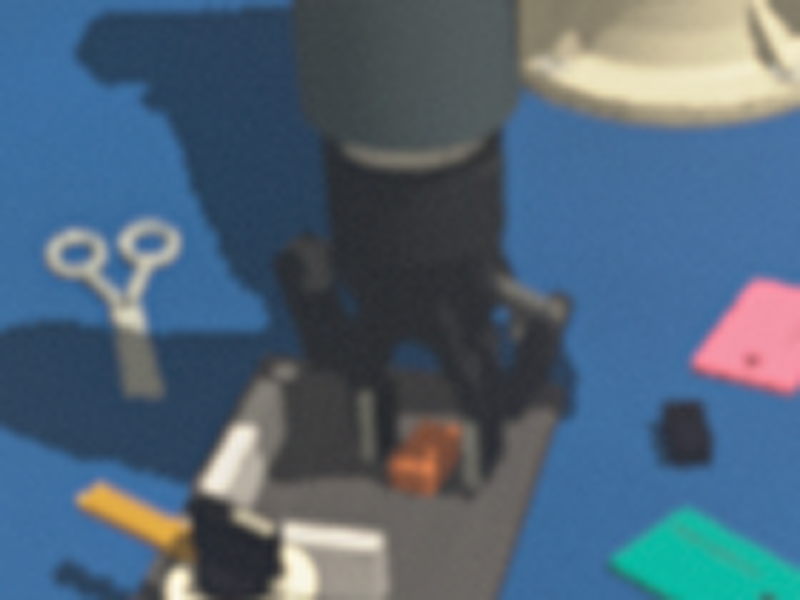

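```bash

python3 -m handwheel '[[-0.02,-0.014,0.013,0,0,0,0.3],[-0.02,-0.014,0.013,0,0,0,0.8],[-0.02,-0.014,0.013,0,0,0,1],[-0.02,-0.014,0.013,0,0,0,1],[-0.02,-0.014,0.013,0,0,0,1]]' 40
python3 -m handwheel '[[0,0,0,0,0,0,1],[0,0,-0.2,0,0,0,1],[0,0,-0.5,0,0,0,1],[0,0,-0.7,0,0,0,1],[0,0,-0.7,0,0,0,1]]' 40
python3 - <<'E'
from h import *
plan((475,-88.5,150,-199.5),(446,-368,150,-199.5),(446,-368,28,-199.5))
crop("scene",140,100,280,205,"pics/a4.png")
E
```

```text
time_s: 3.75
ee_pos: [478.1, -89.8, 13.7]
orientation: [0.169, 0.986, 0.0, 0.001]
ft_force: [0.3, -0.4, 6.3]
width: 0.221
time_s: 4.25
ee_pos: [479.2, -89.7, 100.0]
orientation: [0.169, 0.986, 0.001, 0.003]
ft_force: [1.0, 0.6, -1.6]
width: 0.227
now [479.179 -89.673 100.036] psi 160.52173538652406 q6 -2.0491996695855286 w 0.227 F [ 0.977  0.603 -1.563] t 4.25
-> (475, -88.5, 150, -199.5) [0.033,-0.001,-0.417,0.0004,0.0010,0.0001]
-> (446, -368, 150, -199.5) [-0.183,-0.759,0.000,-0.0000,0.0000,0.0000]
-> (446, -368, 150, -199.5) [-0.183,-0.759,0.000,-0.0000,0.0000,0.0000]
-> (446, -368, 150, -199.5) [-0.183,-0.759,0.000,-0.0000,0.0000,0.0000]
-> (446, -368, 28, -199.5) [0.000,-0.000,0.508,-0.0000,0.0000,0.0000]
-> (446, -368, 28, -199.5) [0.000,-0.000,0.508,-0.0000,0.0000,0.0000]
scale 5.714285714285714
```

View pics/a4.png

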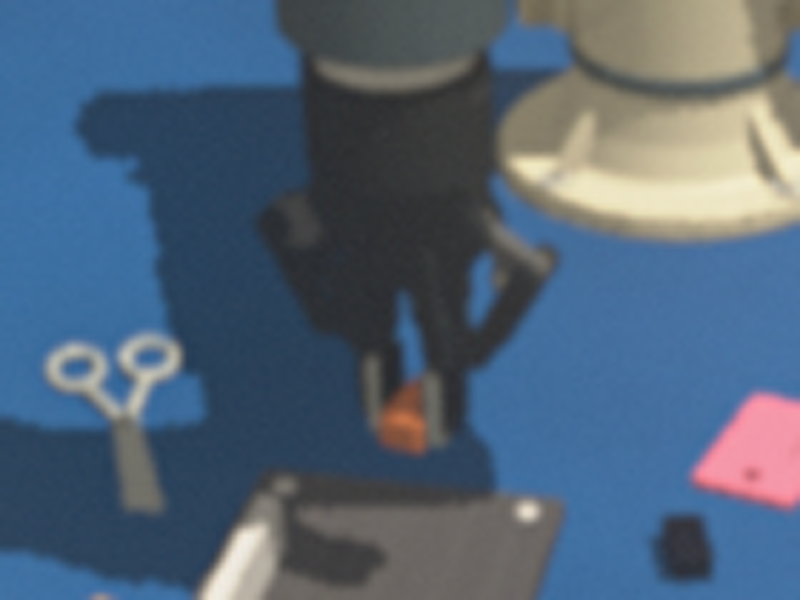

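```bash

python3 -m handwheel '[[0.033,0,-0.417,0,0.001,0,1],[0.033,0,-0.417,0,0.001,0,1],[0.033,0,-0.417,0,0.001,0,1],[0.033,0,-0.417,0,0.001,0,1],[0.033,0,-0.417,0,0.001,0,1]]'
python3 -m handwheel '[[-0.05,-0.25,0,0,0,0,1],[-0.1,-0.5,0,0,0,0,1],[-0.183,-0.759,0,0,0,0,1],[-0.183,-0.759,0,0,0,0,1],[-0.183,-0.759,0,0,0,0,1]]'
python3 -m handwheel '[[-0.05,-0.25,0,0,0,0,1],[-0.1,-0.5,0,0,0,0,1],[-0.183,-0.759,0,0,0,0,1],[-0.183,-0.759,0,0,0,0,1],[-0.183,-0.759,0,0,0,0,1]]'
python3 -m handwheel '[[-0.05,-0.25,0,0,0,0,1],[-0.1,-0.5,0,0,0,0,1],[-0.183,-0.759,0,0,0,0,1],[-0.183,-0.759,0,0,0,0,1],[-0.183,-0.759,0,0,0,0,1]]'
python3 - <<'E'
from h import *
plan((446,-368,28,-199.5))
crop("scene",60,80,240,215,"pics/a5.png")
E
```

```text
time_s: 4.8
ee_pos: [472.1, -88.4, 145.0]
orientation: [0.17, 0.986, 0.0, -0.005]
ft_force: [0.7, 0.5, -0.1]
width: 0.219
time_s: 5.3
ee_pos: [462.7, -182.0, 145.3]
orientation: [0.17, 0.985, 0.001, -0.004]
ft_force: [0.2, -0.0, -0.3]
width: 0.222
time_s: 5.8
ee_pos: [453.5, -274.3, 145.6]
orientation: [0.17, 0.985, 0.001, -0.004]
ft_force: [0.3, 0.5, -0.9]
width: 0.221
time_s: 6.3
ee_pos: [444.2, -367.0, 145.6]
orientation: [0.169, 0.986, 0.001, -0.004]
ft_force: [-0.6, 0.2, -0.0]
width: 0.223
now [ 444.161 -367.035  145.613] psi 160.5008824037428 q6 -1.4917716358317168 w 0.223 F [-0.581  0.153 -0.021] t 6.3
-> (446, -368, 28, -199.5) [-0.024,-0.003,0.980,0.0001,-0.0012,0.0000]
scale 4.444444444444445
```

View pics/a5.png

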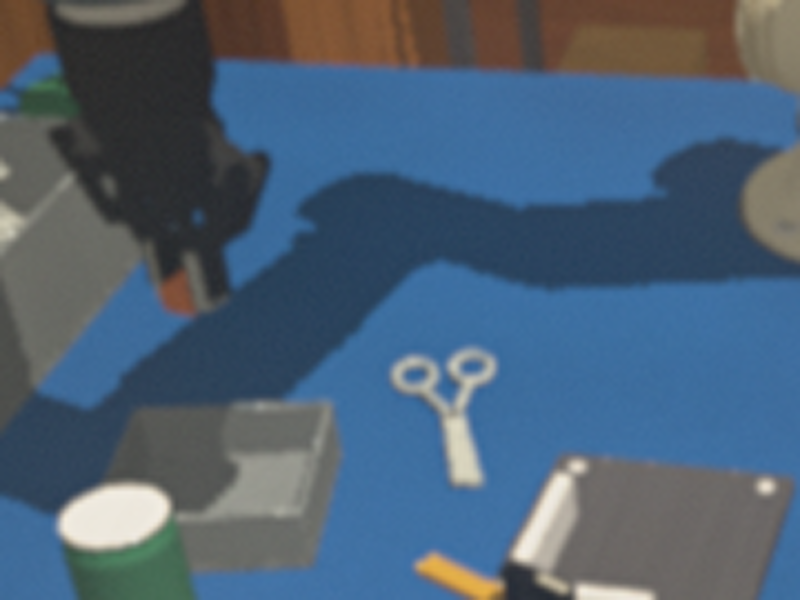

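```bash

python3 -m handwheel '[[-0.024,0,0.4,0,-0.001,0,1],[-0.024,0,0.8,0,-0.001,0,1],[-0.024,0,0.98,0,-0.001,0,1],[-0.024,0,0.98,0,-0.001,0,1],[-0.024,0,0.98,0,-0.001,0,1]]'
python3 -m handwheel '[[0,0,0,0,0,0,1],[0,0,0,0,0,0,0.2],[0,0,0,0,0,0,0.1],[0,0,0,0,0,0,0.1],[0,0,-0.3,0,0,0,0.1]]'
python3 -m handwheel '[[0,0,-0.4,0,0,0,0.1],[0,0,-0.8,0,0,0,0.1],[0,0,-0.9,0,0,0,0.1],[0,0,-0.9,0,0,0,0.1],[0,0,-0.9,0,0,0,0.1]]'
python3 - <<'E'
from h import *
print(manip.get_state()["ee_pos"])
for n in("scene","top"):
    cv2.imwrite(f"pics/{n}1.png",manip.camera(n))
i=cv2.imread("pics/scene1.png");crop("scene",60,160,130,212,"pics/a6.png",i)
i=cv2.imread("pics/top1.png");crop("top",0,0,512,384,"pics/a7.png",i)
E
```

```text
time_s: 6.85
ee_pos: [446.9, -368.2, 29.7]
orientation: [0.168, 0.986, -0.0, 0.0]
ft_force: [1.5, -0.2, 0.4]
width: 0.223
time_s: 7.35
ee_pos: [443.0, -366.7, 60.6]
orientation: [0.17, 0.985, 0.002, -0.004]
ft_force: [-0.1, -1.0, -0.4]
width: 0.448
time_s: 7.85
ee_pos: [445.7, -368.3, 171.8]
orientation: [0.17, 0.986, 0.0, -0.0]
ft_force: [0.0, 0.2, -0.0]
width: 0.453
[ 445.714 -368.256  171.805]
scale 11.428571428571429
scale 1.5625
```

View pics/a6.png

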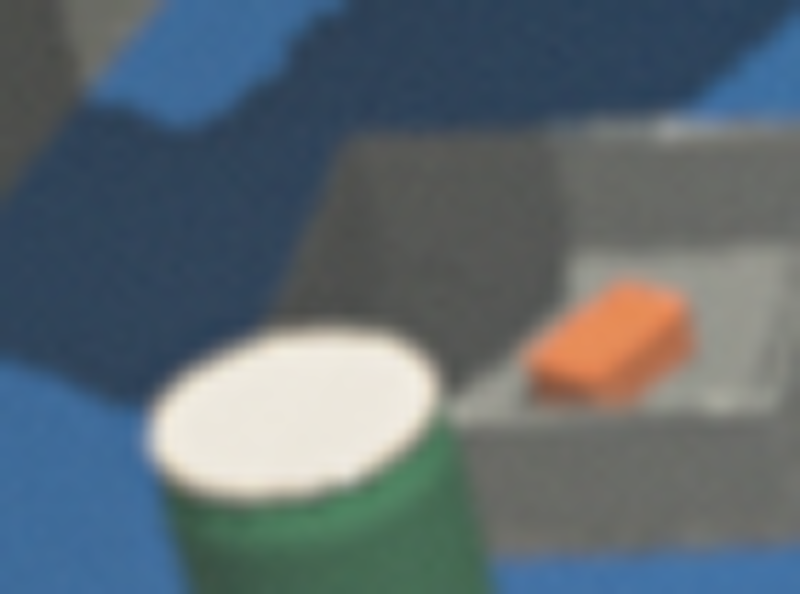

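View pics/a7.png

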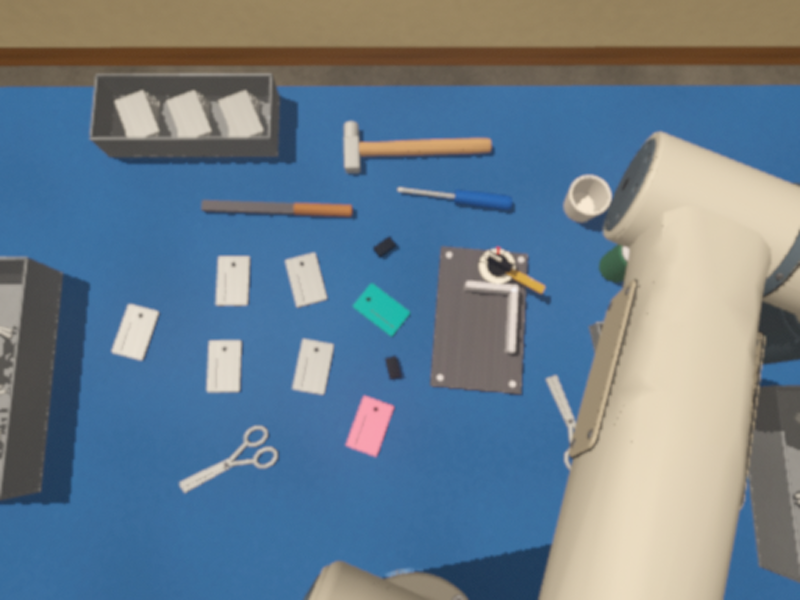

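```bash
python3 - <<'E'
from h import *
i=cv2.imread("pics/top1.png")
for r in blanks(i):print(r[0],np.degrees(r[1]))
plan((434,160.5,120,-190.5),(434,160.5,20,-190.5))
E
```

```text
[436.615 307.807] 2.3176062
[433.842 160.569] -10.704567
[494.636 457.708] -15.199716
[581.76  299.945] 2.1732054
[582.087 175.54 ] 14.972178
now [ 445.228 -368.109  170.789] psi 160.47961055419043 q6 -1.4907072225659106 w 0.451 F [-0.518  0.323  1.361] t 7.95
-> (434, 160.5, 120, -190.5) [0.312,0.824,0.086,0.0000,-0.0001,-0.0050]
-> (434, 160.5, 120, -190.5) [0.286,0.833,0.086,0.0000,-0.0001,-0.0050]
-> (434, 160.5, 120, -190.5) [0.259,0.842,0.086,0.0000,-0.0001,-0.0050]
-> (434, 160.5, 120, -190.5) [0.233,0.850,0.085,0.0000,-0.0001,-0.0050]
-> (434, 160.5, 120, -190.5) [0.206,0.857,0.085,0.0000,-0.0001,-0.0050]
-> (434, 160.5, 20, -190.5) [0.000,0.000,0.833,-0.0000,-0.0000,0.0000]
```

```bash

python3 -m handwheel '[[0.312,0.824,0.086,0,0,-0.005,-0.5],[0.312,0.824,0.086,0,0,-0.005,-0.5],[0.312,0.824,0.086,0,0,-0.005,-0.5],[0.312,0.824,0.086,0,0,-0.005,-0.5],[0.312,0.824,0.086,0,0,-0.005,-0.5]]'
python3 -m handwheel '[[0.286,0.833,0.086,0,0,-0.005,-0.5],[0.286,0.833,0.086,0,0,-0.005,-0.5],[0.286,0.833,0.086,0,0,-0.005,-0.5],[0.286,0.833,0.086,0,0,-0.005,-0.5],[0.286,0.833,0.086,0,0,-0.005,-0.5]]'
python3 -m handwheel '[[0.259,0.842,0.086,0,0,-0.005,-0.5],[0.259,0.842,0.086,0,0,-0.005,-0.5],[0.259,0.842,0.086,0,0,-0.005,-0.5],[0.259,0.842,0.086,0,0,-0.005,-0.5],[0.259,0.842,0.086,0,0,-0.005,-0.5]]'
python3 -m handwheel '[[0.233,0.85,0.086,0,0,-0.005,-0.5],[0.233,0.85,0.086,0,0,-0.005,-0.5],[0.233,0.85,0.086,0,0,-0.005,-0.5],[0.233,0.85,0.086,0,0,-0.005,-0.5],[0.233,0.85,0.086,0,0,-0.005,-0.5]]'
python3 -m handwheel '[[0.206,0.857,0.086,0,0,-0.005,-0.5],[0.206,0.857,0.086,0,0,-0.005,-0.5],[0.206,0.857,0.086,0,0,-0.005,-0.5],[0.206,0.857,0.086,0,0,-0.005,-0.5],[0.206,0.857,0.086,0,0,-0.005,-0.5]]'
python3 -m handwheel '[[0,0,0.3,0,0,0,-0.5],[0,0,0.6,0,0,0,-0.5],[0,0,0.8,0,0,0,-0.5],[0,0,0.8,0,0,0,-0.5],[0,0,0.8,0,0,0,-0.5]]'
python3 - <<'E'
from h import *
plan((434,160.5,20,-190.5))
crop("scene",260,130,380,220,"pics/b1.png")
E
```

```text
time_s: 8.45
ee_pos: [443.7, -263.3, 161.7]
orientation: [0.154, 0.988, -0.0, -0.001]
ft_force: [1.0, 0.0, -0.4]
width: 0.745
time_s: 8.95
ee_pos: [441.8, -158.4, 151.9]
orientation: [0.139, 0.99, -0.0, 0.0]
ft_force: [0.4, -0.6, -0.1]
width: 0.754
time_s: 9.45
ee_pos: [439.6, -52.8, 141.7]
orientation: [0.123, 0.992, -0.0, 0.0]
ft_force: [0.3, -0.2, -0.0]
width: 0.749
time_s: 9.95
ee_pos: [437.3, 52.8, 131.3]
orientation: [0.108, 0.994, -0.0, -0.0]
ft_force: [0.1, -0.1, 0.2]
width: 0.75
time_s: 10.45
ee_pos: [435.0, 158.4, 121.0]
orientation: [0.092, 0.996, -0.0, -0.0]
ft_force: [0.1, 0.4, 0.5]
width: 0.749
time_s: 10.95
ee_pos: [435.5, 158.9, 25.8]
orientation: [0.092, 0.996, -0.0, 0.0]
ft_force: [0.2, 0.8, 0.9]
width: 0.745
now [435.467 158.882  25.762] psi 169.42112776718182 q6 -2.4459340478482545 w 0.745 F [0.18  0.787 0.899] t 10.95
-> (434, 160.5, 20, -190.5) [0.015,0.011,0.048,-0.0000,0.0001,-0.0002]
scale 6.666666666666667
```

View pics/b1.png

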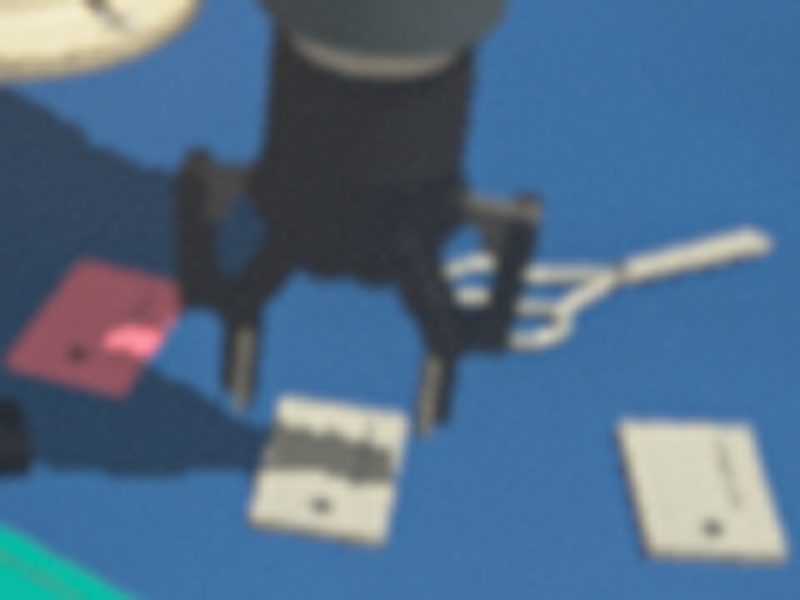

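```bash

python3 -m handwheel '[[0.015,0.011,0.1,0,0,0,-0.5],[0.015,0.011,0.15,0,0,0,-0.5],[0.015,0.011,0.15,0,0,0,-0.5],[0.015,0.011,0.15,0,0,0,-0.5],[0.015,0.011,0.15,0,0,0,-0.5]]'
python3 -m handwheel '[[0,0,0.01,0,0,0,-0.5],[0,0,0.02,0,0,0,-0.5],[0,0,0.03,0,0,0,-0.5],[0,0,0.03,0,0,0,-0.5],[0,0,0.03,0,0,0,-0.5]]'
python3 - <<'E'
from h import *
plan((434,160.5,0,-190.5))
crop("scene",260,150,380,240,"pics/b2.png")
E
```

```text
time_s: 11.5
ee_pos: [433.8, 161.8, 7.6]
orientation: [0.092, 0.996, 0.0, 0.001]
ft_force: [0.1, -0.4, -0.2]
width: 0.748
time_s: 12.0
ee_pos: [433.2, 161.5, 3.3]
orientation: [0.092, 0.996, -0.0, -0.0]
ft_force: [-0.0, 0.0, 0.5]
width: 0.751
now [433.228 161.499   3.268] psi 169.49190626368247 q6 -2.451535421734223 w 0.751 F [-0.02   0.036  0.464] t 12.0
-> (434, 160.5, 0, -190.5) [-0.008,-0.007,0.027,-0.0000,-0.0000,-0.0000]
scale 6.666666666666667
```

View pics/b2.png

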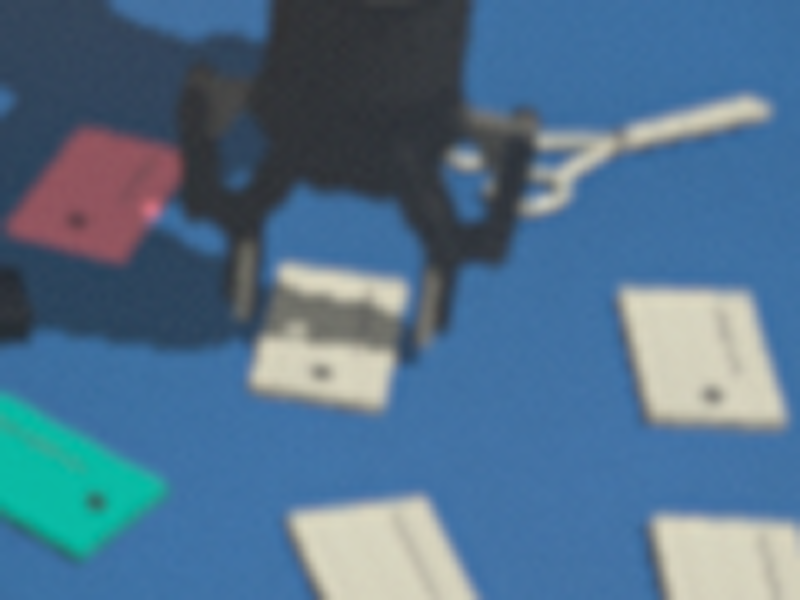

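```bash

python3 -m handwheel '[[0,0,0.01,0,0,0,-0.5],[0,0,0.02,0,0,0,-0.5],[0,0,0.025,0,0,0,-0.5],[0,0,0.025,0,0,0,-0.5],[0,0,0.025,0,0,0,-0.5]]'
python3 -m handwheel '[[0,0,0.01,0,0,0,-0.5],[0,0,0.015,0,0,0,-0.5],[0,0,0.015,0,0,0,-0.5],[0,0,0.015,0,0,0,-0.5],[0,0,0.015,0,0,0,-0.5]]'
python3 -m handwheel '[[0,0,0.005,0,0,0,-0.5],[0,0,0.01,0,0,0,-0.5],[0,0,0.01,0,0,0,-0.5],[0,0,0.01,0,0,0,-0.5],[0,0,0.01,0,0,0,-0.5]]'
python3 -m handwheel '[[0,0,0.005,0,0,0,-0.5],[0,0,0.01,0,0,0,-0.5],[0,0,0.01,0,0,0,-0.5],[0,0,0.01,0,0,0,-0.5],[0,0,0.01,0,0,0,-0.5]]'
```

```text
time_s: 12.55
ee_pos: [433.3, 161.5, 0.3]
orientation: [0.092, 0.996, -0.0, -0.0]
ft_force: [0.0, -0.0, 0.0]
width: 0.749
time_s: 13.05
ee_pos: [433.3, 161.5, -1.5]
orientation: [0.092, 0.996, 0.0, 0.0]
ft_force: [-0.5, -0.3, 0.3]
width: 0.753
time_s: 13.55
ee_pos: [433.3, 161.5, -2.7]
orientation: [0.092, 0.996, 0.0, 0.0]
ft_force: [-0.3, 0.2, -0.2]
width: 0.753
time_s: 14.05
ee_pos: [433.3, 161.5, -3.9]
orientation: [0.092, 0.996, -0.0, -0.0]
ft_force: [0.6, 0.0, -1.0]
width: 0.75
```

```bash

python3 -m handwheel '[[0,0,0.005,0,0,0,-0.5],[0,0,0.01,0,0,0,-0.5],[0,0,0.01,0,0,0,-0.5],[0,0,0.01,0,0,0,-0.5],[0,0,0.01,0,0,0,-0.5]]'
python3 -m handwheel '[[0,0,0.005,0,0,0,-0.5],[0,0,0.01,0,0,0,-0.5],[0,0,0.01,0,0,0,-0.5],[0,0,0.01,0,0,0,-0.5],[0,0,0.01,0,0,0,-0.5]]'
python3 -m handwheel '[[0,0,0.005,0,0,0,-0.5],[0,0,0.01,0,0,0,-0.5],[0,0,0.01,0,0,0,-0.5],[0,0,0.01,0,0,0,-0.5],[0,0,0.01,0,0,0,-0.5]]'
```

```text
time_s: 14.55
ee_pos: [433.3, 161.5, -5.1]
orientation: [0.092, 0.996, -0.0, 0.0]
ft_force: [1.2, -0.1, 0.2]
width: 0.748
time_s: 15.05
ee_pos: [433.3, 161.6, -6.0]
orientation: [0.091, 0.996, 0.0, 0.0]
ft_force: [-2.5, -0.2, 4.2]
width: 0.745
time_s: 15.55
ee_pos: [433.4, 161.6, -6.1]
orientation: [0.091, 0.996, 0.0, 0.0]
ft_force: [-7.1, -0.8, 18.9]
width: 0.75
```

```bash

python3 -m handwheel '[[0,0,-0.043,0,0,0,-0.5],[0,0,-0.043,0,0,0,-0.5],[0,0,-0.043,0,0,0,-0.3],[0,0,-0.043,0,0,0,0],[0,0,-0.043,0,0,0,0.5]]' 60
python3 -m handwheel '[[0,0,0,0,0,0,1],[0,0,0,0,0,0,1],[0,0,0,0,0,0,1],[0,0,0,0,0,0,1],[0,0,0,0,0,0,1]]' 60
python3 - <<'E'
from h import *
plan((434,160.5,0,-190.5))
crop("scene",260,150,380,240,"pics/b3.png")
E
```

```text
time_s: 16.05
ee_pos: [433.2, 161.4, -2.1]
orientation: [0.092, 0.996, -0.0, -0.0]
ft_force: [-2.6, -0.2, 7.7]
width: 0.579
time_s: 16.55
ee_pos: [433.1, 161.4, -2.1]
orientation: [0.091, 0.996, -0.0, -0.0]
ft_force: [-2.7, 0.2, 8.3]
width: 0.583
now [433.149 161.441  -2.059] psi 169.5007880008395 q6 -2.451556355621302 w 0.583 F [-2.667  0.182  8.314] t 16.55
-> (434, 160.5, 0, -190.5) [-0.008,-0.006,-0.017,-0.0001,-0.0000,0.0000]
scale 6.666666666666667
```

View pics/b3.png

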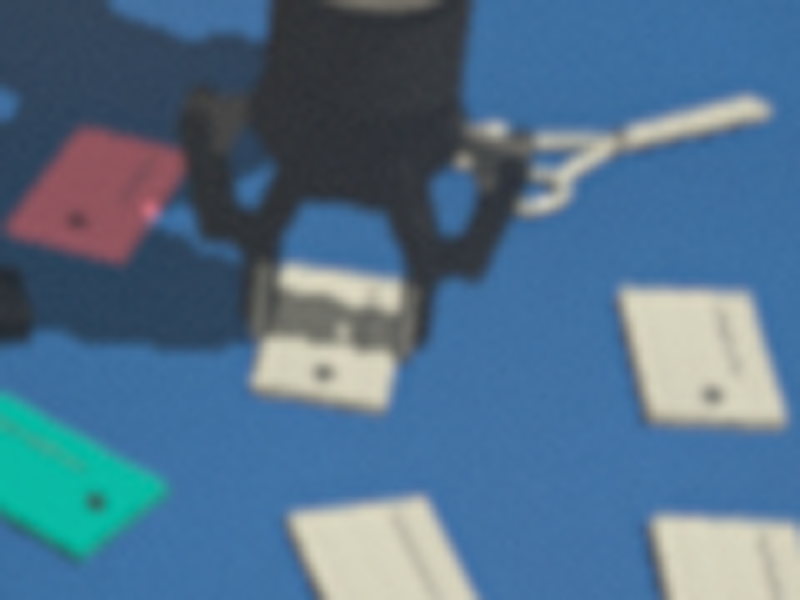

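```bash
python3 - <<'E'
from h import *
T=J(-12,16,0);print(T)
plan((433,161.5,110,-190.5),(T[0],T[1],110,-185.4),(T[0],T[1],30,-185.4))
E
python3 -m handwheel '[[0,0,-0.1,0,0,0,1],[0,0,-0.3,0,0,0,1],[0,0,-0.6,0,0,0,1],[0,0,-0.9,0,0,0,1],[0,0,-0.93,0,0,0,1]]' 60
python3 - <<'E'
from h import *
crop("scene",240,120,380,225,"pics/b4.png")
E
```

```text
[ 500.555 -102.944    0.   ]
now [433.143 161.412  -2.06 ] psi 169.49910174642852 q6 -2.4515495501935893 w 0.58 F [-2.89   0.039  7.545] t 16.6
-> (433, 161.5, 110, -190.5) [0.002,0.000,-0.934,-0.0001,-0.0000,-0.0000]
-> (np.float64(500.5547630617142), np.float64(-102.94429639964771), 110, -185.4) [-0.318,-0.688,-0.000,0.0000,-0.0000,-0.0047]
-> (np.float64(500.5547630617142), np.float64(-102.94429639964771), 110, -185.4) [-0.298,-0.697,-0.000,0.0000,-0.0000,-0.0047]
-> (np.float64(500.5547630617142), np.float64(-102.94429639964771), 110, -185.4) [-0.277,-0.706,-0.000,0.0000,-0.0000,-0.0047]
-> (np.float64(500.5547630617142), np.float64(-102.94429639964771), 30, -185.4) [0.000,0.000,0.667,0.0000,-0.0000,0.0000]
time_s: 17.1
ee_pos: [435.7, 162.9, 113.2]
orientation: [0.091, 0.996, 0.002, 0.003]
ft_force: [0.5, 0.5, -0.7]
width: 0.576
scale 5.714285714285714
```

View pics/b4.png

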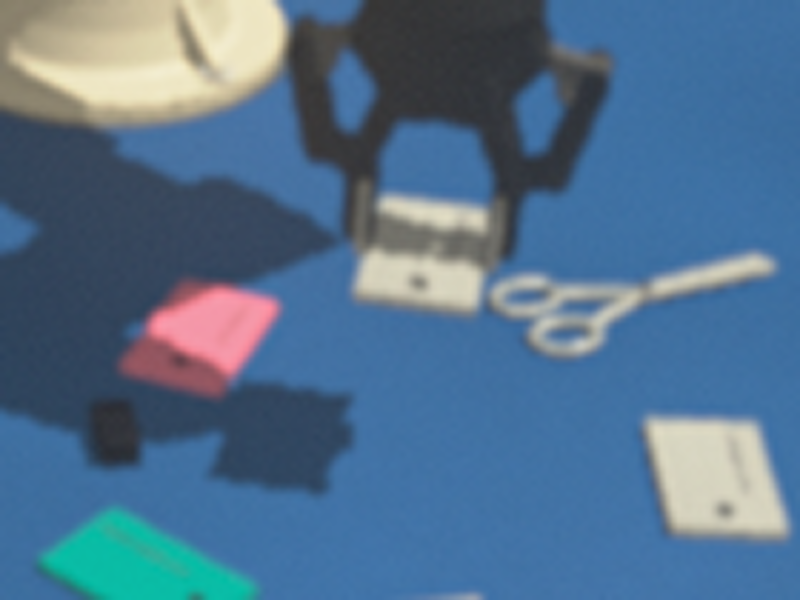

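Blank 1 is held level. Now carry it over to the jig.

```bash

python3 -m handwheel '[[-0.08,-0.17,0,0,0,-0.0047,1],[-0.16,-0.35,0,0,0,-0.0047,1],[-0.318,-0.688,0,0,0,-0.0047,1],[-0.318,-0.688,0,0,0,-0.0047,1],[-0.318,-0.688,0,0,0,-0.0047,1]]'
python3 -m handwheel '[[-0.16,-0.35,0,0,0,-0.0047,1],[-0.298,-0.697,0,0,0,-0.0047,1],[-0.298,-0.697,0,0,0,-0.0047,1],[-0.298,-0.697,0,0,0,-0.0047,1],[-0.298,-0.697,0,0,0,-0.0047,1]]'
python3 -m handwheel '[[-0.16,-0.35,0,0,0,-0.0047,1],[-0.277,-0.6,0,0,0,-0.0047,1],[-0.277,-0.706,0,0,0,-0.0047,1],[-0.277,-0.706,0,0,0,-0.0047,1],[-0.277,-0.706,0,0,0,-0.0047,1]]'
python3 -m handwheel '[[0,0,0.3,0,0,0,1],[0,0,0.5,0,0,0,1],[0,0,0.65,0,0,0,1],[0,0,0.65,0,0,0,1],[0,0,0.65,0,0,0,1]]'
python3 - <<'E'
from h import *
T=J(-12,16,0)
plan((T[0],T[1],12,-185.4))
crop("scene",140,120,280,225,"pics/b5.png")
E
```

```text
time_s: 17.65
ee_pos: [454.8, 72.3, 107.6]
orientation: [0.078, 0.997, -0.001, -0.002]
ft_force: [-0.0, 1.1, -1.3]
width: 0.582
time_s: 18.15
ee_pos: [477.8, -13.7, 108.7]
orientation: [0.062, 0.998, 0.0, -0.001]
ft_force: [-0.4, 0.0, -1.0]
width: 0.578
time_s: 18.65
ee_pos: [500.4, -101.8, 109.1]
orientation: [0.047, 0.999, 0.0, -0.0]
ft_force: [0.7, 1.4, -0.4]
width: 0.574
time_s: 19.15
ee_pos: [501.0, -102.0, 31.9]
orientation: [0.047, 0.999, -0.0, 0.0]
ft_force: [0.2, 0.2, -2.0]
width: 0.579
now [ 501.02  -102.038   31.896] psi 174.66955419208887 q6 -1.770171352684649 w 0.579 F [ 0.171  0.198 -1.998] t 19.15
-> (np.float64(500.5547630617142), np.float64(-102.94429639964771), 12, -185.4) [0.003,-0.008,0.166,-0.0000,0.0001,0.0002]
scale 5.714285714285714
```

View pics/b5.png

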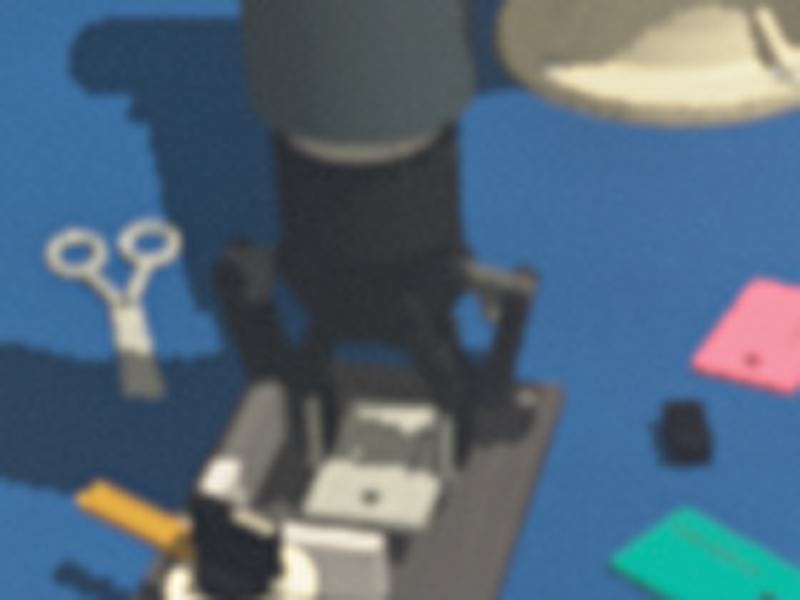

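```bash

python3 -m handwheel '[[0,0,0.08,0,0,0,1],[0,0,0.16,0,0,0,1],[0,0,0.17,0,0,0,1],[0,0,0.17,0,0,0,1],[0,0,0.17,0,0,0,1]]'
python3 -m handwheel '[[0,0,0.008,0,0,0,1],[0,0,0.012,0,0,0,1],[0,0,0.012,0,0,0,1],[0,0,0.012,0,0,0,1],[0,0,0.012,0,0,0,1]]'
```

```text
time_s: 19.7
ee_pos: [500.7, -103.0, 10.9]
orientation: [0.047, 0.999, -0.0, -0.0]
ft_force: [-0.6, 0.3, -1.4]
width: 0.578
time_s: 20.2
ee_pos: [500.9, -103.0, 10.0]
orientation: [0.047, 0.999, -0.0, 0.0]
ft_force: [-2.9, 1.5, 6.1]
width: 0.579
```

```bash

python3 -m handwheel '[[0,0,0,0,0,0,0],[0,0,0,0,0,0,-0.3],[0,0,0,0,0,0,-0.45],[0,0,0,0,0,0,-0.45],[0,0,-0.1,0,0,0,-0.45]]'
python3 -m handwheel '[[0,0,-0.3,0,0,0,-0.45],[0,0,-0.6,0,0,0,-0.45],[0,0,-0.85,0,0,0,-0.45],[0,0,-0.85,0,0,0,-0.45],[0,0,-0.85,0,0,0,-0.45]]'
python3 - <<'E'
from h import *
i=manip.camera("top");cv2.imwrite("pics/top2.png",i)
for r in blanks(i):print(r[0],np.degrees(r[1]))
plan((436.5,308,110,-177.7),)
crop("scene",140,120,280,225,"pics/b6.png")
E
```

```text
time_s: 20.7
ee_pos: [499.3, -102.9, 20.4]
orientation: [0.048, 0.999, -0.0, -0.002]
ft_force: [0.1, -0.4, -0.8]
width: 0.725
time_s: 21.2
ee_pos: [501.2, -102.8, 124.7]
orientation: [0.047, 0.999, 0.0, 0.001]
ft_force: [-0.3, 0.3, -1.3]
width: 0.723
[436.614 307.821] 2.3176062
[494.649 457.705] -15.199715
[581.809 299.451] -0.36763498
[502.831 158.304] 0.2879243
now [ 500.409 -102.836  123.549] psi 174.5566967178533 q6 -1.7696988826785107 w 0.725 F [-0.067 -0.83   0.739] t 21.25
-> (436.5, 308, 110, -177.7) [0.214,0.839,0.029,0.0000,-0.0000,-0.0054]
-> (436.5, 308, 110, -177.7) [0.185,0.846,0.028,0.0000,-0.0000,-0.0054]
-> (436.5, 308, 110, -177.7) [0.157,0.852,0.028,0.0000,-0.0000,-0.0054]
-> (436.5, 308, 110, -177.7) [0.128,0.857,0.028,0.0000,-0.0000,-0.0054]
scale 5.714285714285714
```

View pics/b6.png

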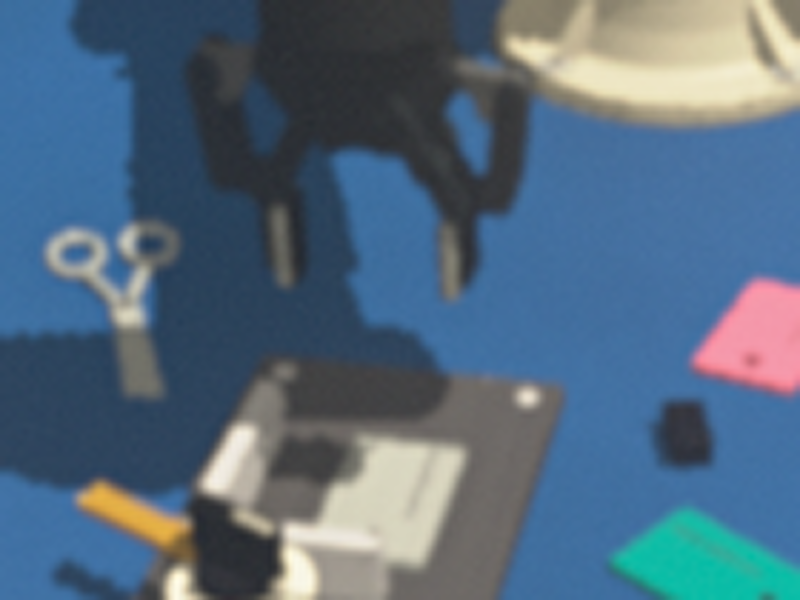

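```bash

python3 -m handwheel '[[0.214,0.839,0.029,0,0,-0.0054,-0.45],[0.214,0.839,0.029,0,0,-0.0054,-0.45],[0.214,0.839,0.029,0,0,-0.0054,-0.45],[0.214,0.839,0.029,0,0,-0.0054,-0.45],[0.214,0.839,0.029,0,0,-0.0054,-0.45]]'
python3 -m handwheel '[[0.185,0.846,0.029,0,0,-0.0054,-0.45],[0.185,0.846,0.029,0,0,-0.0054,-0.45],[0.185,0.846,0.029,0,0,-0.0054,-0.45],[0.185,0.846,0.029,0,0,-0.0054,-0.45],[0.185,0.846,0.029,0,0,-0.0054,-0.45]]'
python3 -m handwheel '[[0.157,0.852,0.029,0,0,-0.0054,-0.45],[0.157,0.852,0.029,0,0,-0.0054,-0.45],[0.157,0.852,0.029,0,0,-0.0054,-0.45],[0.157,0.852,0.029,0,0,-0.0054,-0.45],[0.157,0.852,0.029,0,0,-0.0054,-0.45]]'
python3 -m handwheel '[[0.128,0.857,0.029,0,0,-0.0054,-0.45],[0.128,0.857,0.029,0,0,-0.0054,-0.45],[0.128,0.857,0.029,0,0,-0.0054,-0.45],[0.128,0.857,0.029,0,0,-0.0054,-0.45],[0.128,0.857,0.029,0,0,-0.0054,-0.45]]'
python3 - <<'E'
from h import *
plan((436.5,308,25,-177.7),)
i=manip.camera("top");crop("top",0,0,512,384,"pics/b7.png",i)
E
```

```text
time_s: 21.8
ee_pos: [484.4, -0.8, 119.4]
orientation: [0.03, 1.0, -0.0, -0.001]
ft_force: [0.8, -0.9, -0.2]
width: 0.723
time_s: 22.3
ee_pos: [468.9, 101.2, 116.3]
orientation: [0.014, 1.0, -0.0, -0.0]
ft_force: [-0.3, 0.7, 0.6]
width: 0.733
time_s: 22.8
ee_pos: [452.9, 203.6, 112.9]
orientation: [-0.003, 1.0, -0.0, -0.0]
ft_force: [-0.6, -0.7, -0.2]
width: 0.727
time_s: 23.3
ee_pos: [437.0, 306.2, 109.5]
orientation: [-0.02, 1.0, -0.0, -0.0]
ft_force: [0.2, 0.1, 0.2]
width: 0.728
now [436.971 306.183 109.526] psi -177.7543795472958 q6 -2.4365099508326438 w 0.728 F [0.17  0.144 0.168] t 23.3
-> (436.5, 308, 25, -177.7) [0.003,0.016,0.704,-0.0001,-0.0001,-0.0002]
scale 1.5625
```

View pics/b7.png

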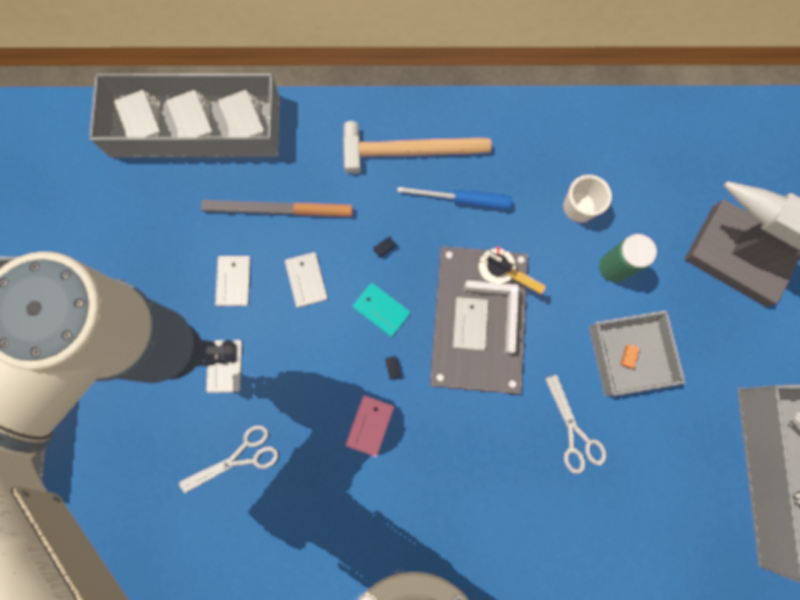

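```bash

python3 -m handwheel '[[0.003,0.016,0.3,0,0,0,-0.45],[0.003,0.016,0.6,0,0,0,-0.45],[0.003,0.016,0.8,0,0,0,-0.45],[0.003,0.016,0.8,0,0,0,-0.45],[0.003,0.016,0.8,0,0,0,-0.45]]'
python3 - <<'E'
from h import *
plan((436.5,308,-0.8,-177.7),)
crop("scene",300,130,420,220,"pics/b8.png")
E
```

```text
time_s: 23.85
ee_pos: [436.9, 309.0, 14.4]
orientation: [-0.02, 1.0, -0.0, 0.0]
ft_force: [0.7, 0.2, 0.8]
width: 0.728
now [436.856 308.969  14.351] psi -177.71044117017516 q6 -2.4400532431551816 w 0.728 F [0.701 0.158 0.79 ] t 23.85
-> (436.5, 308, -0.8, -177.7) [0.003,-0.008,0.126,-0.0000,0.0001,-0.0000]
scale 6.666666666666667
```

View pics/b8.png

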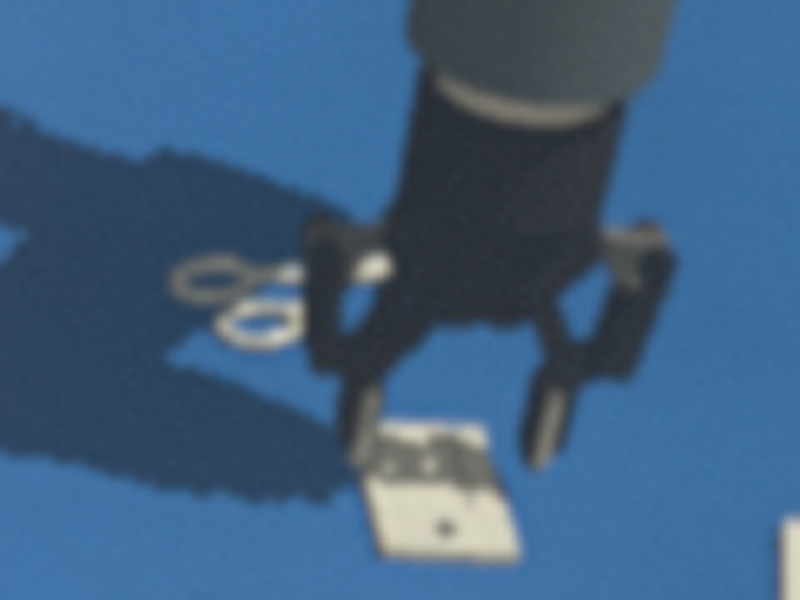

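```bash

python3 -m handwheel '[[0.003,-0.02,0.03,0,0,0,-0.45],[0.003,-0.02,0.08,0,0,0,-0.45],[0.003,-0.02,0.11,0,0,0,-0.45],[0.003,-0.02,0.126,0,0,0,-0.45],[0.003,-0.02,0.126,0,0,0,-0.45]]'
python3 - <<'E'
from h import *
plan((436.5,308,-0.8,-177.7),)
crop("scene",300,140,420,230,"pics/b9.png")
E
```

```text
time_s: 24.4
ee_pos: [435.7, 307.2, -1.9]
orientation: [-0.02, 1.0, -0.0, -0.0]
ft_force: [-0.5, -0.2, -0.2]
width: 0.723
now [435.672 307.223  -1.892] psi -177.65088465763617 q6 -2.4378130371024613 w 0.723 F [-0.456 -0.241 -0.244] t 24.4
-> (436.5, 308, -0.8, -177.7) [-0.007,0.006,-0.009,-0.0001,-0.0001,0.0001]
scale 6.666666666666667
```

View pics/b9.png

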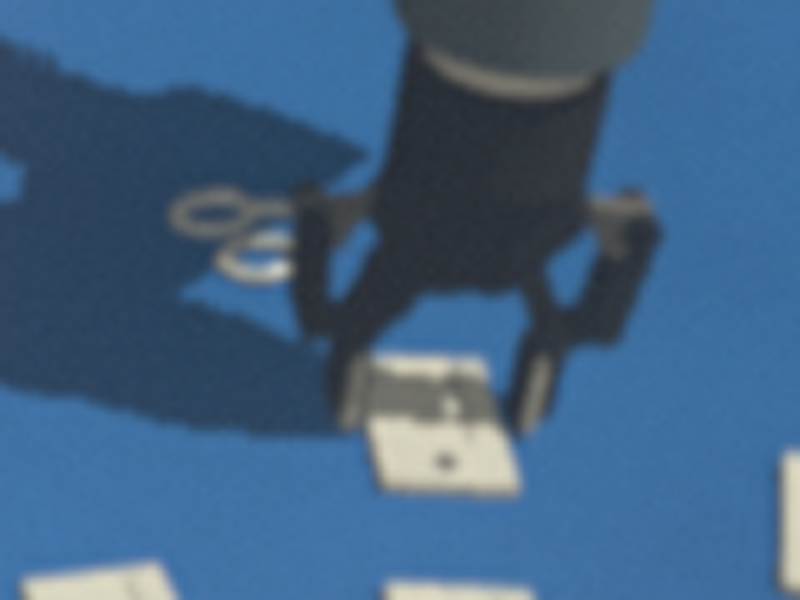

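```bash

python3 -m handwheel '[[0,0,-0.009,0,0,0,-0.3],[0,0,-0.009,0,0,0,0],[0,0,-0.009,0,0,0,1],[0,0,-0.009,0,0,0,1],[0,0,-0.009,0,0,0,1]]' 60
python3 -m handwheel '[[0,0,0,0,0,0,1],[0,0,0,0,0,0,1],[0,0,-0.1,0,0,0,1],[0,0,-0.3,0,0,0,1],[0,0,-0.5,0,0,0,1]]' 60
python3 -m handwheel '[[0,0,-0.2,0,0,0,1],[0,0,-0.4,0,0,0,1],[0,0,-0.46,0,0,0,1],[0,0,-0.46,0,0,0,1],[0,0,-0.46,0,0,0,1]]' 60
python3 - <<'E'
from h import *
T=J(-12,16,0)
plan((T[0],T[1],112,-185.4),)
crop("scene",300,100,420,190,"pics/b10.png")
E
```

```text
time_s: 24.95
ee_pos: [436.1, 307.7, 0.7]
orientation: [-0.021, 1.0, 0.0, 0.0]
ft_force: [-3.2, -0.8, 7.3]
width: 0.56
time_s: 25.45
ee_pos: [435.5, 307.0, 60.4]
orientation: [-0.02, 1.0, -0.0, -0.0]
ft_force: [1.1, 1.3, -1.6]
width: 0.562
time_s: 25.95
ee_pos: [435.1, 306.9, 113.5]
orientation: [-0.02, 1.0, -0.001, -0.001]
ft_force: [0.1, -0.8, -1.3]
width: 0.555
now [435.133 306.858 113.52 ] psi -177.67521986777095 q6 -2.4377929070287716 w 0.555 F [ 0.1   -0.788 -1.273] t 25.95
-> (np.float64(500.5547630617142), np.float64(-102.94429639964771), 112, -185.4) [-0.102,-0.859,0.004,-0.0000,-0.0001,0.0054]
-> (np.float64(500.5547630617142), np.float64(-102.94429639964771), 112, -185.4) [-0.130,-0.855,0.004,-0.0000,-0.0001,0.0054]
-> (np.float64(500.5547630617142), np.float64(-102.94429639964771), 112, -185.4) [-0.159,-0.850,0.003,-0.0000,-0.0001,0.0054]
-> (np.float64(500.5547630617142), np.float64(-102.94429639964771), 112, -185.4) [-0.188,-0.844,0.003,-0.0000,-0.0001,0.0054]
scale 6.666666666666667
```

View pics/b10.png

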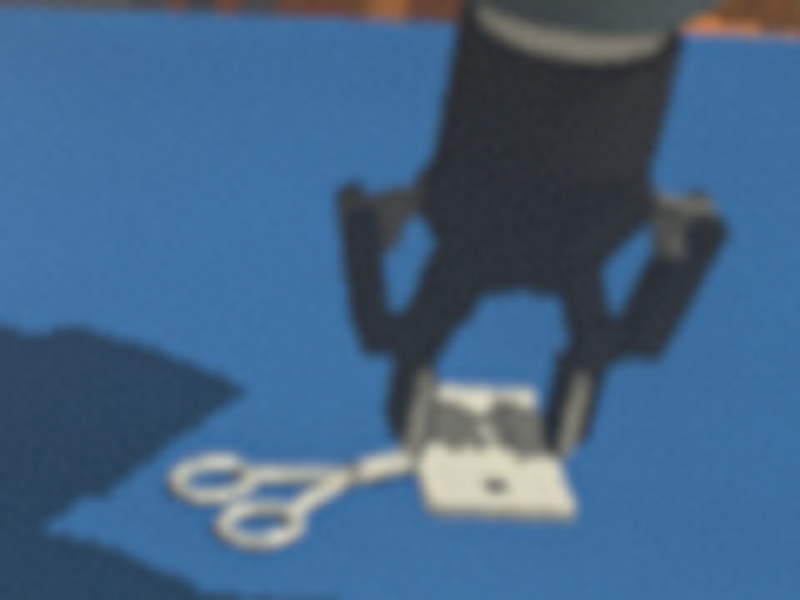

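```bash

python3 -m handwheel '[[-0.03,-0.25,0,0,0,0.002,1],[-0.06,-0.5,0,0,0,0.0054,1],[-0.102,-0.859,0,0,0,0.0054,1],[-0.102,-0.859,0,0,0,0.0054,1],[-0.102,-0.859,0,0,0,0.0054,1]]'
python3 -m handwheel '[[-0.04,-0.3,0,0,0,0.002,1],[-0.1,-0.6,0,0,0,0.0054,1],[-0.13,-0.855,0,0,0,0.0054,1],[-0.13,-0.855,0,0,0,0.0054,1],[-0.13,-0.855,0,0,0,0.0054,1]]'
python3 -m handwheel '[[-0.05,-0.3,0,0,0,0.002,1],[-0.11,-0.6,0,0,0,0.0054,1],[-0.159,-0.85,0,0,0,0.0054,1],[-0.159,-0.85,0,0,0,0.0054,1],[-0.159,-0.85,0,0,0,0.0054,1]]'
python3 -m handwheel '[[-0.06,-0.3,0,0,0,0.002,1],[-0.13,-0.6,0,0,0,0.0054,1],[-0.188,-0.844,0,0,0,0.0054,1],[-0.188,-0.844,0,0,0,0.0054,1],[-0.188,-0.844,0,0,0,0.0054,1]]'
python3 -m handwheel '[[0,0,0.2,0,0,0,1],[0,0,0.4,0,0,0,1],[0,0,0.55,0,0,0,1],[0,0,0.6,0,0,0,1],[0,0,0.6,0,0,0,1]]'
python3 - <<'E'
from h import *
T=J(-12,16,0)
plan((T[0],T[1],20,-185.4),)
crop("scene",140,120,280,225,"pics/b11.png")
E
```

```text
time_s: 26.5
ee_pos: [451.9, 203.7, 113.6]
orientation: [-0.003, 1.0, -0.001, -0.001]
ft_force: [0.6, 1.2, -1.7]
width: 0.563
time_s: 27.0
ee_pos: [468.5, 102.6, 114.1]
orientation: [0.014, 1.0, -0.0, -0.0]
ft_force: [-0.5, 0.3, -0.6]
width: 0.557
time_s: 27.5
ee_pos: [485.1, 0.6, 114.3]
orientation: [0.03, 1.0, 0.0, -0.0]
ft_force: [0.5, -0.0, -2.2]
width: 0.561
time_s: 28.0
ee_pos: [501.5, -101.6, 114.3]
orientation: [0.047, 0.999, 0.0, -0.0]
ft_force: [-0.4, 0.6, -1.7]
width: 0.563
time_s: 28.5
ee_pos: [501.0, -101.4, 42.2]
orientation: [0.046, 0.999, -0.0, -0.001]
ft_force: [-0.8, -0.3, -0.5]
width: 0.567
now [ 500.991 -101.396   42.223] psi 174.67520607834015 q6 -1.770799890271806 w 0.567 F [-0.752 -0.264 -0.503] t 28.5
-> (np.float64(500.5547630617142), np.float64(-102.94429639964771), 20, -185.4) [0.002,-0.013,0.185,-0.0000,-0.0002,0.0002]
scale 5.714285714285714
```

View pics/b11.png

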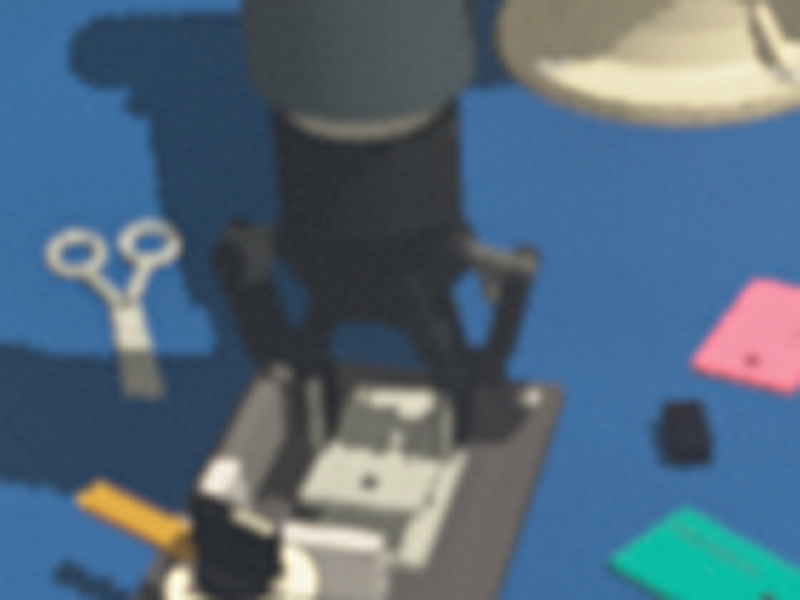

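```bash

python3 -m handwheel '[[0.002,-0.012,0.08,0,0,0,1],[0.002,-0.012,0.15,0,0,0,1],[0.002,-0.012,0.18,0,0,0,1],[0.002,-0.012,0.18,0,0,0,1],[0.002,-0.012,0.18,0,0,0,1]]'
python3 -m handwheel '[[0,0,0.004,0,0,0,1],[0,0,0.008,0,0,0,1],[0,0,0.012,0,0,0,1],[0,0,0.012,0,0,0,1],[0,0,0.012,0,0,0,1]]'
python3 -m handwheel '[[0,0,0.004,0,0,0,1],[0,0,0.008,0,0,0,1],[0,0,0.01,0,0,0,1],[0,0,0.01,0,0,0,1],[0,0,0.01,0,0,0,1]]'
```

```text
time_s: 29.05
ee_pos: [501.0, -104.1, 21.1]
orientation: [0.047, 0.999, -0.0, 0.0]
ft_force: [0.9, -0.2, -0.9]
width: 0.561
time_s: 29.55
ee_pos: [501.0, -104.0, 19.7]
orientation: [0.047, 0.999, 0.0, 0.0]
ft_force: [0.3, 1.0, -1.3]
width: 0.561
time_s: 30.05
ee_pos: [500.9, -104.0, 18.4]
orientation: [0.047, 0.999, -0.0, -0.0]
ft_force: [-0.8, -0.6, -2.4]
width: 0.56
```

```bash

python3 -m handwheel '[[0,0,0.004,0,0,0,1],[0,0,0.008,0,0,0,1],[0,0,0.008,0,0,0,1],[0,0,0.008,0,0,0,1],[0,0,0.008,0,0,0,1]]'
python3 -m handwheel '[[0,0,0.004,0,0,0,1],[0,0,0.008,0,0,0,1],[0,0,0.008,0,0,0,1],[0,0,0.008,0,0,0,1],[0,0,0.008,0,0,0,1]]'
```

```text
time_s: 30.55
ee_pos: [501.0, -104.0, 17.8]
orientation: [0.047, 0.999, -0.0, 0.0]
ft_force: [-1.3, 0.4, 2.8]
width: 0.562
time_s: 31.05
ee_pos: [501.0, -104.0, 17.7]
orientation: [0.047, 0.999, -0.0, 0.0]
ft_force: [-4.1, 1.8, 11.5]
width: 0.558
```

```bash

python3 -m handwheel '[[0,0,-0.005,0,0,0,0],[0,0,-0.005,0,0,0,-0.3],[0,0,-0.005,0,0,0,-0.45],[0,0,-0.005,0,0,0,-0.45],[0,0,-0.1,0,0,0,-0.45]]'
python3 -m handwheel '[[0,0,-0.3,0,0,0,-0.45],[0,0,-0.6,0,0,0,-0.45],[0,0,-0.8,0,0,0,-0.45],[0,0,-0.8,0,0,0,-0.45],[0,0,-0.8,0,0,0,-0.45]]'
python3 - <<'E'
from h import *
plan((582,175.5,110,-165),)
crop("scene",140,120,280,225,"pics/b12.png")
E
```

```text
time_s: 31.55
ee_pos: [499.7, -104.0, 27.4]
orientation: [0.048, 0.999, -0.0, -0.002]
ft_force: [-0.2, -0.6, 0.0]
width: 0.722
time_s: 32.05
ee_pos: [501.2, -103.9, 125.5]
orientation: [0.047, 0.999, 0.0, 0.001]
ft_force: [-0.5, 0.3, -0.2]
width: 0.73
now [ 501.225 -103.875  125.464] psi 174.55953527749332 q6 -1.76753016224778 w 0.73 F [-0.509  0.331 -0.21 ] t 32.05
-> (582, 175.5, 110, -165) [-0.150,0.794,0.044,0.0000,0.0001,-0.0189]
-> (582, 175.5, 110, -165) [-0.243,0.770,0.044,0.0000,0.0001,-0.0189]
-> (582, 175.5, 110, -165) [-0.333,0.736,0.043,0.0000,0.0001,-0.0189]
scale 5.714285714285714
```

View pics/b12.png

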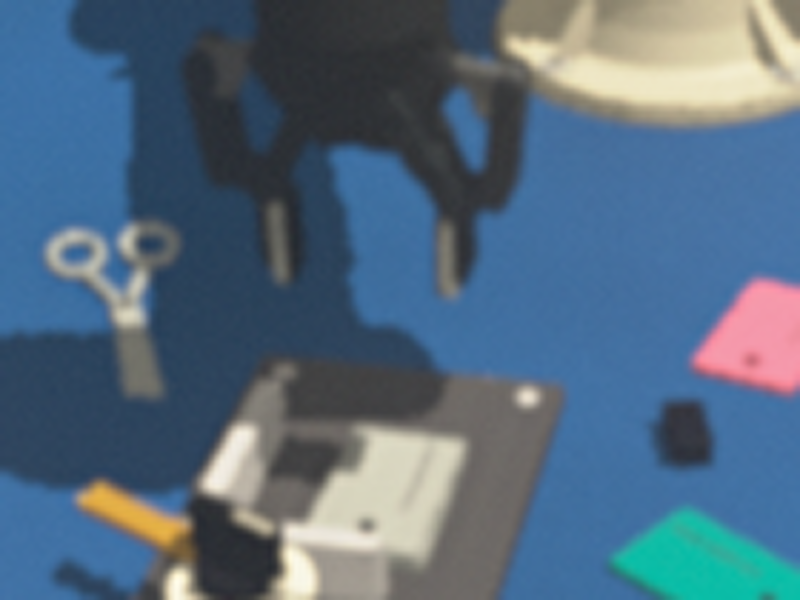

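```bash

python3 -m handwheel '[[-0.15,0.794,0.044,0,0,-0.0189,-0.45],[-0.15,0.794,0.044,0,0,-0.0189,-0.45],[-0.15,0.794,0.044,0,0,-0.0189,-0.45],[-0.15,0.794,0.044,0,0,-0.0189,-0.45],[-0.15,0.794,0.044,0,0,-0.0189,-0.45]]'
python3 -m handwheel '[[-0.243,0.77,0.044,0,0,-0.0189,-0.45],[-0.243,0.77,0.044,0,0,-0.0189,-0.45],[-0.243,0.77,0.044,0,0,-0.0189,-0.45],[-0.243,0.77,0.044,0,0,-0.0189,-0.45],[-0.243,0.77,0.044,0,0,-0.0189,-0.45]]'
python3 -m handwheel '[[-0.333,0.736,0.044,0,0,-0.0189,-0.45],[-0.333,0.736,0.044,0,0,-0.0189,-0.45],[-0.333,0.736,0.044,0,0,-0.0189,-0.45],[-0.333,0.736,0.044,0,0,-0.0189,-0.45],[-0.333,0.736,0.044,0,0,-0.0189,-0.45]]'
python3 - <<'E'
from h import *
plan((582,175.5,20,-165),)
i=manip.camera("top");crop("top",0,0,512,384,"pics/d1.png",i)
E
```

```text
time_s: 32.6
ee_pos: [527.2, -11.4, 118.6]
orientation: [-0.012, 1.0, -0.0, -0.001]
ft_force: [0.2, 0.1, 0.6]
width: 0.725
time_s: 33.1
ee_pos: [554.4, 80.9, 113.9]
orientation: [-0.071, 0.998, -0.0, -0.0]
ft_force: [0.6, -0.6, 0.1]
width: 0.724
time_s: 33.6
ee_pos: [581.6, 173.8, 108.9]
orientation: [-0.13, 0.992, -0.0, -0.0]
ft_force: [-0.2, -0.2, -0.0]
width: 0.728
now [581.648 173.814 108.883] psi -165.11506631608876 q6 -1.8586751476229926 w 0.728 F [-0.183 -0.196 -0.036] t 33.6
-> (582, 175.5, 20, -165) [-0.007,0.013,0.741,-0.0000,-0.0000,-0.0003]
scale 1.5625
```

View pics/d1.png

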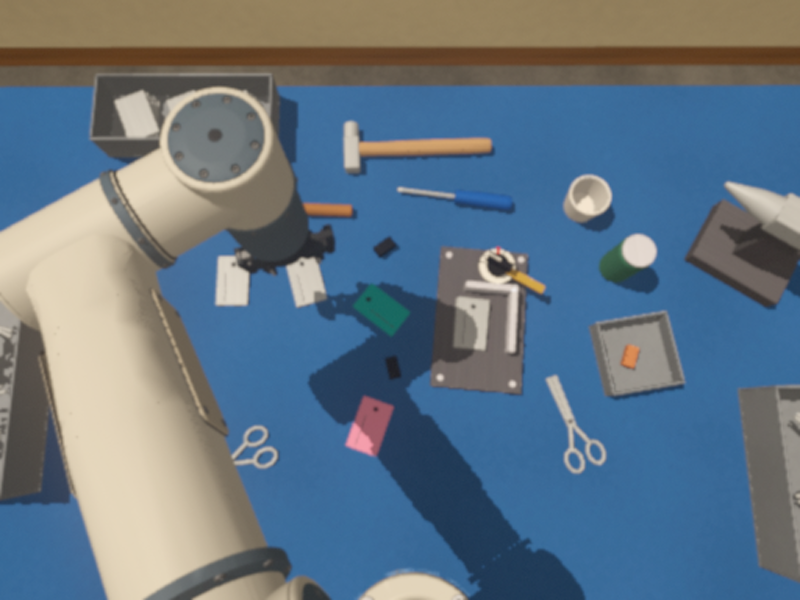

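```bash

python3 -m handwheel '[[-0.007,0.008,0.3,0,0,0,-0.45],[-0.007,0.008,0.6,0,0,0,-0.45],[-0.007,0.008,0.8,0,0,0,-0.45],[-0.007,0.008,0.8,0,0,0,-0.45],[-0.007,0.008,0.8,0,0,0,-0.45]]'
python3 - <<'E'
from h import *
plan((582,175.5,-1,-165),)
crop("scene",260,170,380,260,"pics/d2.png")
E
```

```text
time_s: 34.15
ee_pos: [582.8, 175.6, 13.7]
orientation: [-0.13, 0.992, -0.0, 0.0]
ft_force: [0.3, 0.2, 0.1]
width: 0.725
now [582.847 175.583  13.678] psi -165.0602808306182 q6 -1.8600327460047033 w 0.725 F [0.338 0.248 0.067] t 34.15
-> (582, 175.5, -1, -165) [0.007,0.001,0.122,-0.0001,0.0001,-0.0002]
scale 6.666666666666667
```

View pics/d2.png

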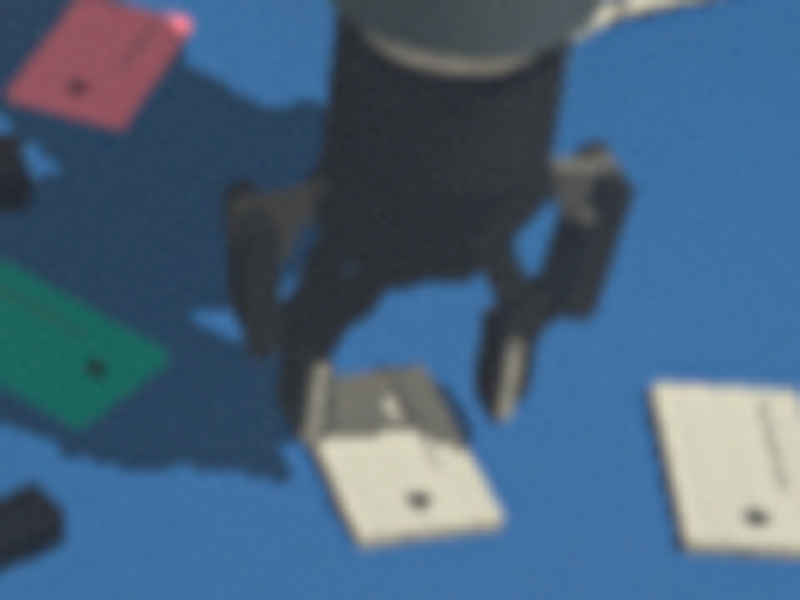

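```bash

python3 -m handwheel '[[0,-0.015,0.03,0,0,0,-0.45],[0,-0.015,0.08,0,0,0,-0.45],[0,-0.015,0.11,0,0,0,-0.45],[0,-0.015,0.118,0,0,0,-0.45],[0,-0.015,0.118,0,0,0,-0.45]]'
python3 - <<'E'
from h import *
plan((582,175.5,-0.8,-165),)
crop("scene",260,170,380,260,"pics/d3.png")
E
```

```text
time_s: 34.7
ee_pos: [582.7, 174.7, -1.7]
orientation: [-0.13, 0.991, -0.0, -0.0]
ft_force: [-0.2, -0.5, -0.3]
width: 0.728
now [582.683 174.702  -1.687] psi -165.0133180332488 q6 -1.8571908948322755 w 0.728 F [-0.158 -0.492 -0.34 ] t 34.7
-> (582, 175.5, -0.8, -165) [0.004,0.008,-0.007,-0.0000,-0.0001,-0.0000]
scale 6.666666666666667
```

View pics/d3.png

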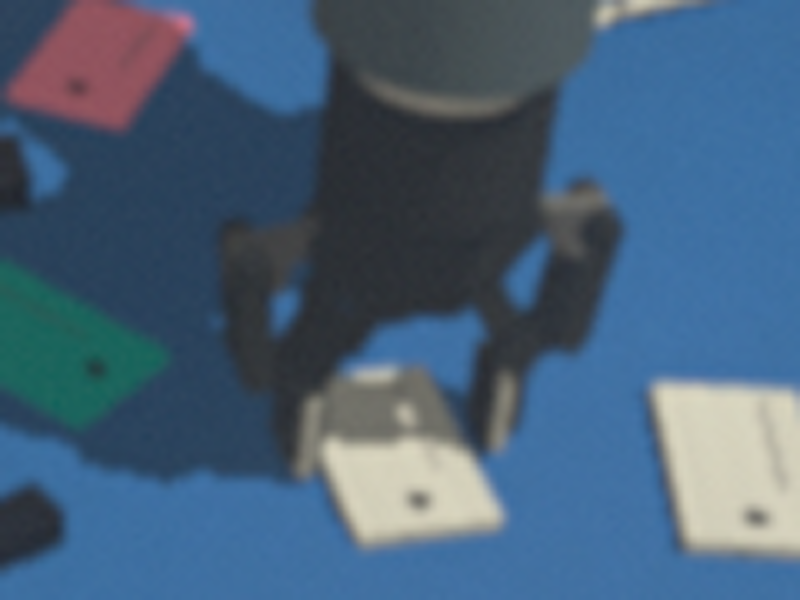

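```bash

python3 -m handwheel '[[0.003,0,0,0,0,0,-0.3],[0.003,0,0,0,0,0,0],[0.003,0,0,0,0,0,1],[0.003,0,0,0,0,0,1],[0.003,0,0,0,0,0,1]]' 60
python3 -m handwheel '[[0,0,0,0,0,0,1],[0,0,0,0,0,0,1],[0,0,0,0,0,0,1],[0,0,0,0,0,0,1],[0,0,0,0,0,0,1]]' 60
python3 -m handwheel '[[0,0,-0.1,0,0,0,1],[0,0,-0.3,0,0,0,1],[0,0,-0.6,0,0,0,1],[0,0,-0.9,0,0,0,1],[0,0,-0.96,0,0,0,1]]' 60
python3 - <<'E'
from h import *
T=J(-12,16,0)
plan((T[0],T[1],115,-185.4),)
crop("scene",240,130,380,235,"pics/d4.png")
E
```

```text
time_s: 35.25
ee_pos: [582.8, 174.8, -0.6]
orientation: [-0.13, 0.991, 0.0, 0.001]
ft_force: [-1.7, -0.2, 5.6]
width: 0.575
time_s: 35.75
ee_pos: [582.8, 174.8, -0.6]
orientation: [-0.13, 0.991, 0.0, 0.001]
ft_force: [-2.0, -0.2, 5.8]
width: 0.575
time_s: 36.25
ee_pos: [585.0, 175.5, 119.4]
orientation: [-0.131, 0.991, 0.001, 0.004]
ft_force: [1.3, 1.1, -0.5]
width: 0.576
now [585.036 175.471 119.379] psi -164.9860400631958 q6 -1.8573878965042045 w 0.576 F [ 1.282  1.091 -0.495] t 36.25
-> (np.float64(500.5547630617142), np.float64(-102.94429639964771), 115, -185.4) [0.427,-0.686,0.008,0.0001,0.0005,0.0189]
-> (np.float64(500.5547630617142), np.float64(-102.94429639964771), 115, -185.4) [0.343,-0.732,0.009,0.0001,0.0005,0.0189]
-> (np.float64(500.5547630617142), np.float64(-102.94429639964771), 115, -185.4) [0.254,-0.767,0.011,0.0001,0.0005,0.0189]
scale 5.714285714285714
```

View pics/d4.png

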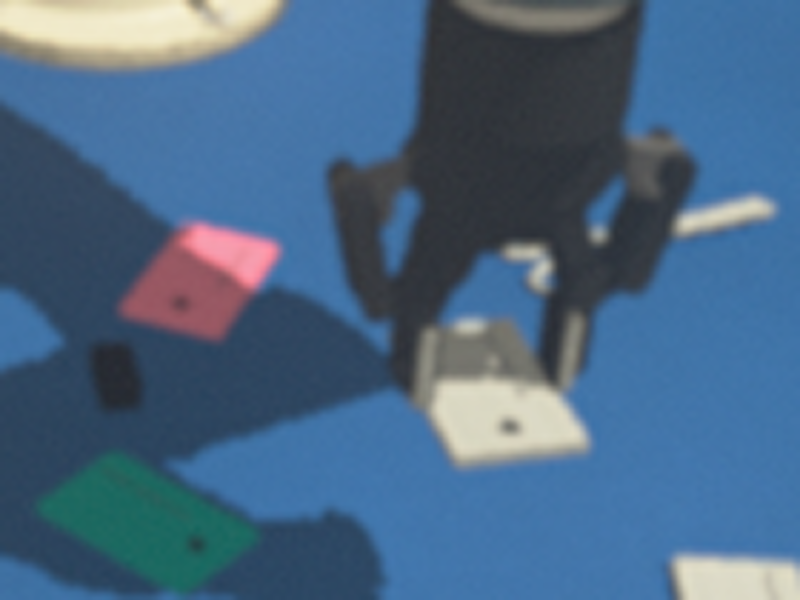

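```bash

python3 -m handwheel '[[0.1,-0.17,0,0,0,0.005,1],[0.2,-0.34,0,0,0,0.01,1],[0.4,-0.686,0,0,0,0.0189,1],[0.413,-0.686,0,0,0,0.0189,1],[0.413,-0.686,0,0,0,0.0189,1]]'
python3 -m handwheel '[[0.1,-0.2,0,0,0,0.005,1],[0.2,-0.4,0,0,0,0.01,1],[0.343,-0.732,0,0,0,0.0189,1],[0.343,-0.732,0,0,0,0.0189,1],[0.343,-0.732,0,0,0,0.0189,1]]'
python3 -m handwheel '[[0.08,-0.2,0,0,0,0.005,1],[0.16,-0.4,0,0,0,0.01,1],[0.254,-0.767,0,0,0,0.0189,1],[0.254,-0.767,0,0,0,0.0189,1],[0.254,-0.767,0,0,0,0.0189,1]]'
python3 -m handwheel '[[0,0,0.2,0,0,0,1],[0,0,0.4,0,0,0,1],[0,0,0.6,0,0,0,1],[0,0,0.65,0,0,0,1],[0,0,0.65,0,0,0,1]]'
python3 - <<'E'
from h import *
T=J(-12,16,0)
plan((T[0],T[1],23,-185.4),)
E
```

```text
time_s: 36.8
ee_pos: [554.9, 81.2, 112.9]
orientation: [-0.07, 0.998, -0.0, -0.001]
ft_force: [-0.5, 1.3, -1.4]
width: 0.571
time_s: 37.3
ee_pos: [527.5, -10.5, 113.3]
orientation: [-0.012, 1.0, 0.0, -0.0]
ft_force: [-0.1, -0.4, -1.0]
width: 0.569
time_s: 37.8
ee_pos: [499.7, -102.9, 113.4]
orientation: [0.047, 0.999, 0.0, -0.0]
ft_force: [0.6, 0.9, -1.0]
width: 0.576
time_s: 38.3
ee_pos: [499.3, -102.2, 35.0]
orientation: [0.046, 0.999, -0.0, -0.001]
ft_force: [0.2, -0.1, -0.9]
width: 0.575
now [ 499.3   -102.208   35.037] psi 174.68481998104593 q6 -1.769507878252692 w 0.575 F [ 0.234 -0.102 -0.876] t 38.3
-> (np.float64(500.5547630617142), np.float64(-102.94429639964771), 23, -185.4) [-0.011,-0.005,0.100,-0.0001,-0.0003,0.0002]
```

```bash

python3 -m handwheel '[[-0.005,-0.007,0.04,0,0,0,1],[-0.005,-0.007,0.085,0,0,0,1],[-0.005,-0.007,0.085,0,0,0,1],[-0.005,-0.007,0.085,0,0,0,1],[-0.005,-0.007,0.085,0,0,0,1]]'
python3 -m handwheel '[[0,0,0.004,0,0,0,1],[0,0,0.008,0,0,0,1],[0,0,0.012,0,0,0,1],[0,0,0.012,0,0,0,1],[0,0,0.012,0,0,0,1]]'
python3 - <<'E'
from h import *
crop("scene",140,120,280,225,"pics/d5.png")
E
```

```text
time_s: 38.8
ee_pos: [500.1, -104.2, 25.9]
orientation: [0.047, 0.999, 0.0, 0.0]
ft_force: [-0.4, -0.4, -1.1]
width: 0.566
time_s: 39.3
ee_pos: [499.8, -104.1, 24.1]
orientation: [0.047, 0.999, -0.0, -0.0]
ft_force: [-0.7, 0.4, -0.2]
width: 0.572
scale 5.714285714285714
```

View pics/d5.png

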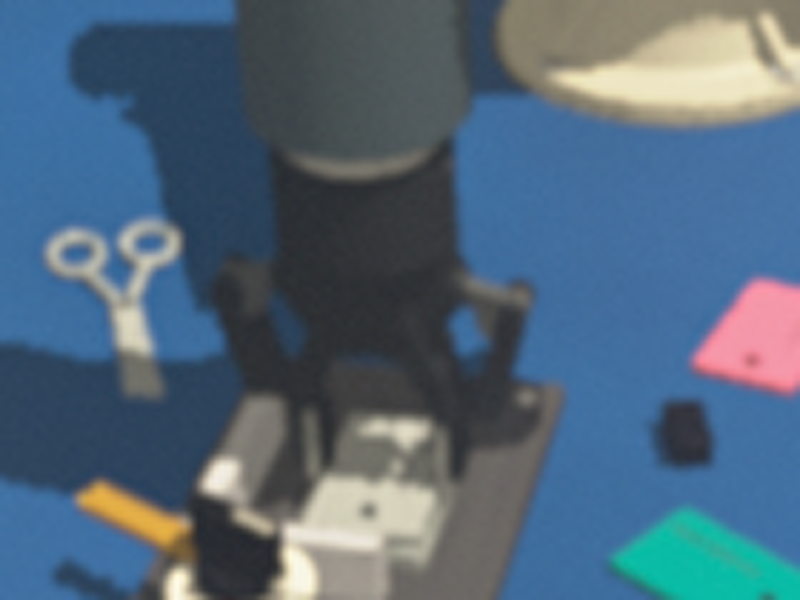

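```bash

python3 -m handwheel '[[0,0,0.004,0,0,0,1],[0,0,0.008,0,0,0,1],[0,0,0.012,0,0,0,1],[0,0,0.018,0,0,0,1],[0,0,0.018,0,0,0,1]]'
python3 -m handwheel '[[0,0,0.004,0,0,0,1],[0,0,0.008,0,0,0,1],[0,0,0.008,0,0,0,1],[0,0,0.008,0,0,0,1],[0,0,0.008,0,0,0,1]]'
```

```text
time_s: 39.85
ee_pos: [499.8, -104.1, 21.8]
orientation: [0.047, 0.999, 0.0, -0.0]
ft_force: [0.5, -0.3, -0.7]
width: 0.573
time_s: 40.35
ee_pos: [500.0, -104.1, 21.4]
orientation: [0.047, 0.999, -0.0, 0.0]
ft_force: [-2.6, 1.5, 5.7]
width: 0.571
```

```bash

python3 -m handwheel '[[0,0,-0.004,0,0,0,0],[0,0,-0.004,0,0,0,-0.3],[0,0,-0.004,0,0,0,-0.45],[0,0,-0.004,0,0,0,-0.45],[0,0,-0.1,0,0,0,-0.45]]'
python3 -m handwheel '[[0,0,-0.3,0,0,0,-0.45],[0,0,-0.6,0,0,0,-0.45],[0,0,-0.8,0,0,0,-0.45],[0,0,-0.8,0,0,0,-0.45],[0,0,-0.8,0,0,0,-0.45]]'
python3 - <<'E'
from h import *
plan((581.8,299,112,-179.5),)
i=manip.camera("top");crop("top",130,150,370,320,"pics/d6a.png",i)
for r in blanks(i):print(r[0],np.degrees(r[1]),r[3])
crop("scene",140,120,280,225,"pics/d6.png")
E
```

```text
time_s: 40.85
ee_pos: [498.6, -104.1, 32.0]
orientation: [0.048, 0.999, -0.0, -0.002]
ft_force: [0.1, 0.2, -0.5]
width: 0.723
time_s: 41.35
ee_pos: [500.1, -104.0, 130.0]
orientation: [0.047, 0.999, 0.0, 0.001]
ft_force: [-0.2, -0.6, -1.0]
width: 0.723
now [ 500.145 -104.     129.959] psi 174.56170970517115 q6 -1.7674684399417886 w 0.723 F [-0.179 -0.612 -0.97 ] t 41.35
-> (581.8, 299, 112, -179.5) [-0.090,0.852,0.038,0.0000,0.0001,-0.0041]
-> (581.8, 299, 112, -179.5) [-0.112,0.849,0.038,0.0000,0.0001,-0.0041]
-> (581.8, 299, 112, -179.5) [-0.134,0.846,0.038,0.0000,0.0001,-0.0041]
-> (581.8, 299, 112, -179.5) [-0.156,0.842,0.038,0.0000,0.0001,-0.0041]
scale 3.3333333333333335
[494.58  457.724] -15.199719 696.5
[581.808 299.415] -0.2583166 656.5
[502.831 158.304] 0.2879243 3542.5
scale 5.714285714285714
```

View pics/d6.png

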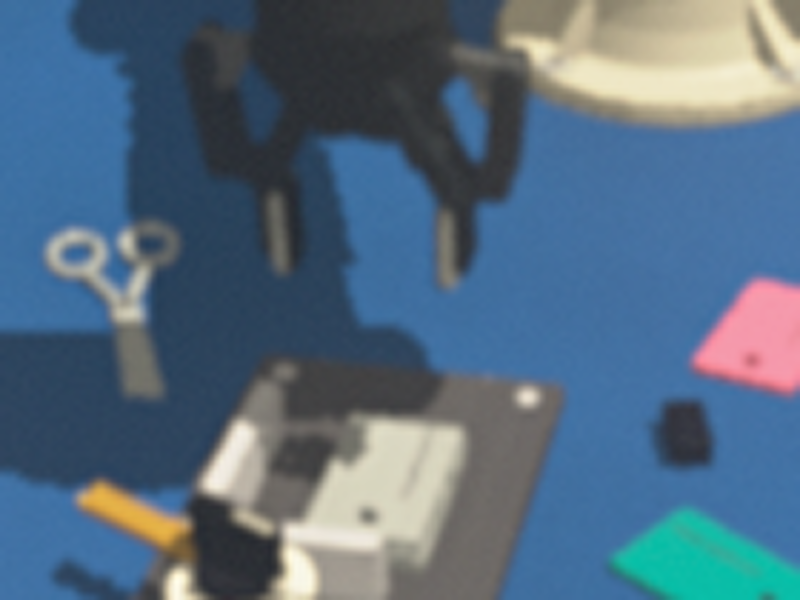

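```bash

python3 -m handwheel '[[-0.09,0.852,0.038,0,0,-0.0041,-0.45],[-0.09,0.852,0.038,0,0,-0.0041,-0.45],[-0.09,0.852,0.038,0,0,-0.0041,-0.45],[-0.09,0.852,0.038,0,0,-0.0041,-0.45],[-0.09,0.852,0.038,0,0,-0.0041,-0.45]]'
python3 -m handwheel '[[-0.112,0.849,0.038,0,0,-0.0041,-0.45],[-0.112,0.849,0.038,0,0,-0.0041,-0.45],[-0.112,0.849,0.038,0,0,-0.0041,-0.45],[-0.112,0.849,0.038,0,0,-0.0041,-0.45],[-0.112,0.849,0.038,0,0,-0.0041,-0.45]]'
python3 -m handwheel '[[-0.134,0.846,0.038,0,0,-0.0041,-0.45],[-0.134,0.846,0.038,0,0,-0.0041,-0.45],[-0.134,0.846,0.038,0,0,-0.0041,-0.45],[-0.134,0.846,0.038,0,0,-0.0041,-0.45],[-0.134,0.846,0.038,0,0,-0.0041,-0.45]]'
python3 -m handwheel '[[-0.156,0.842,0.038,0,0,-0.0041,-0.45],[-0.156,0.842,0.038,0,0,-0.0041,-0.45],[-0.156,0.842,0.038,0,0,-0.0041,-0.45],[-0.156,0.842,0.038,0,0,-0.0041,-0.45],[-0.156,0.842,0.038,0,0,-0.0041,-0.45]]'
python3 -m handwheel '[[-0.006,0,0.3,0,0,0,-0.45],[-0.006,0,0.6,0,0,0,-0.45],[-0.006,0,0.8,0,0,0,-0.45],[-0.006,0,0.8,0,0,0,-0.45],[-0.006,0,0.8,0,0,0,-0.45]]'
python3 - <<'E'
from h import *
plan((581.8,298.7,-1.5,-180),)
crop("scene",310,170,430,260,"pics/d7.png")
E
```

```text
time_s: 41.95
ee_pos: [519.7, -3.9, 123.8]
orientation: [0.035, 0.999, -0.0, -0.001]
ft_force: [-0.2, -0.6, -0.2]
width: 0.724
time_s: 42.45
ee_pos: [540.4, 95.9, 119.7]
orientation: [0.022, 1.0, -0.0, -0.0]
ft_force: [0.3, 0.4, 0.4]
width: 0.727
time_s: 42.95
ee_pos: [561.1, 196.4, 115.4]
orientation: [0.01, 1.0, -0.0, -0.0]
ft_force: [0.5, -0.6, 0.4]
width: 0.725
time_s: 43.45
ee_pos: [581.8, 297.0, 111.1]
orientation: [-0.003, 1.0, -0.0, -0.0]
ft_force: [-0.4, 0.6, -0.3]
width: 0.725
time_s: 43.95
ee_pos: [583.1, 297.7, 16.0]
orientation: [-0.004, 1.0, -0.0, 0.0]
ft_force: [0.4, 0.1, 0.6]
width: 0.729
now [583.054 297.666  15.976] psi -179.5813313589265 q6 -2.274517611243816 w 0.729 F [0.361 0.131 0.57 ] t 43.95
-> (581.8, 298.7, -1.5, -180) [0.011,0.009,0.146,-0.0000,0.0002,0.0012]
scale 6.666666666666667
```

View pics/d7.png

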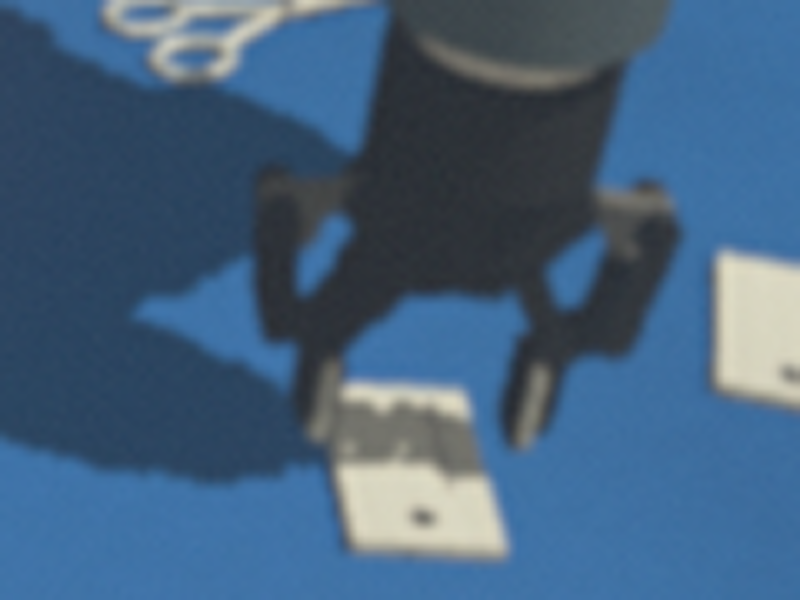

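```bash

python3 -m handwheel '[[0,0,0.05,0,0,0.001,-0.45],[0,0,0.1,0,0,0.001,-0.45],[0,0,0.14,0,0,0.001,-0.45],[0,0,0.14,0,0,0.001,-0.45],[0,0,0.14,0,0,0.001,-0.45]]'
python3 - <<'E'
from h import *
plan((581.8,298.7,-1.5,-180),)
crop("scene",310,170,430,260,"pics/d8.png")
E
```

```text
time_s: 44.5
ee_pos: [582.4, 298.8, -2.2]
orientation: [-0.001, 1.0, -0.0, -0.0]
ft_force: [0.9, -0.7, -0.3]
width: 0.724
now [582.352 298.777  -2.187] psi -179.87339417687917 q6 -2.280904805297346 w 0.724 F [ 0.893 -0.743 -0.258] t 44.5
-> (581.8, 298.7, -1.5, -180) [0.005,-0.001,-0.006,-0.0000,-0.0000,0.0004]
scale 6.666666666666667
```

View pics/d8.png

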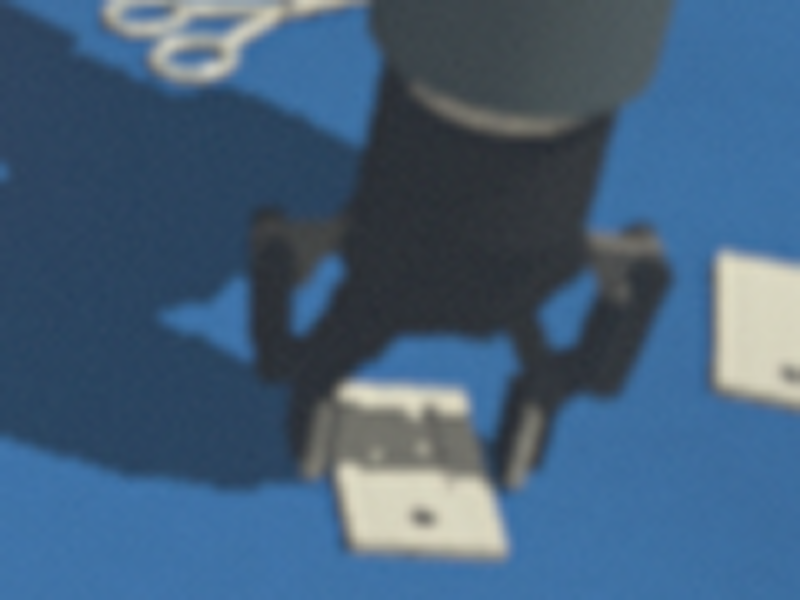

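```bash

python3 -m handwheel '[[0,-0.008,0,0,0,0,-0.3],[0,-0.008,0,0,0,0,0],[0,-0.008,0,0,0,0,1],[0,-0.008,0,0,0,0,1],[0,-0.008,0,0,0,0,1]]' 60
python3 -m handwheel '[[0,0,0,0,0,0,1],[0,0,0,0,0,0,1],[0,0,0,0,0,0,1],[0,0,0,0,0,0,1],[0,0,0,0,0,0,1]]' 60
python3 -m handwheel '[[0,0,-0.1,0,0,0,1],[0,0,-0.3,0,0,0,1],[0,0,-0.6,0,0,0,1],[0,0,-0.9,0,0,0,1],[0,0,-0.99,0,0,0,1]]' 60
python3 -m handwheel '[[0,0,0,0,0,0,1],[0,0,0,0,0,0,1],[0,0,0,0,0,0,1],[0,0,0,0,0,0,1],[0,0,0,0,0,0,1]]' 60
python3 - <<'E'
from h import *
T=J(-12,16,0)
plan((T[0],T[1],118,-185.4),)
crop("scene",280,110,420,215,"pics/d9.png")
E
```

```text
time_s: 45.05
ee_pos: [582.8, 298.0, -1.1]
orientation: [-0.001, 1.0, 0.0, 0.001]
ft_force: [-1.6, -0.9, 5.3]
width: 0.572
time_s: 45.55
ee_pos: [582.9, 298.0, -1.1]
orientation: [-0.001, 1.0, 0.0, 0.001]
ft_force: [-0.8, -0.7, 5.6]
width: 0.576
time_s: 46.05
ee_pos: [584.3, 298.7, 122.0]
orientation: [-0.001, 1.0, 0.002, 0.003]
ft_force: [0.9, 0.7, -1.0]
width: 0.576
time_s: 46.55
ee_pos: [582.0, 297.6, 115.6]
orientation: [-0.001, 1.0, -0.001, -0.001]
ft_force: [0.0, 0.4, -1.1]
width: 0.574
now [581.99  297.581 115.598] psi -179.88734195282817 q6 -2.279830490135982 w 0.574 F [ 0.014  0.4   -1.138] t 46.55
-> (np.float64(500.5547630617142), np.float64(-102.94429639964771), 118, -185.4) [0.171,-0.834,-0.004,-0.0000,-0.0001,0.0038]
-> (np.float64(500.5547630617142), np.float64(-102.94429639964771), 118, -185.4) [0.151,-0.838,-0.004,-0.0000,-0.0001,0.0038]
-> (np.float64(500.5547630617142), np.float64(-102.94429639964771), 118, -185.4) [0.131,-0.841,-0.004,-0.0000,-0.0001,0.0038]
-> (np.float64(500.5547630617142), np.float64(-102.94429639964771), 118, -185.4) [0.111,-0.844,-0.005,-0.0000,-0.0001,0.0038]
scale 5.714285714285714
```

View pics/d9.png

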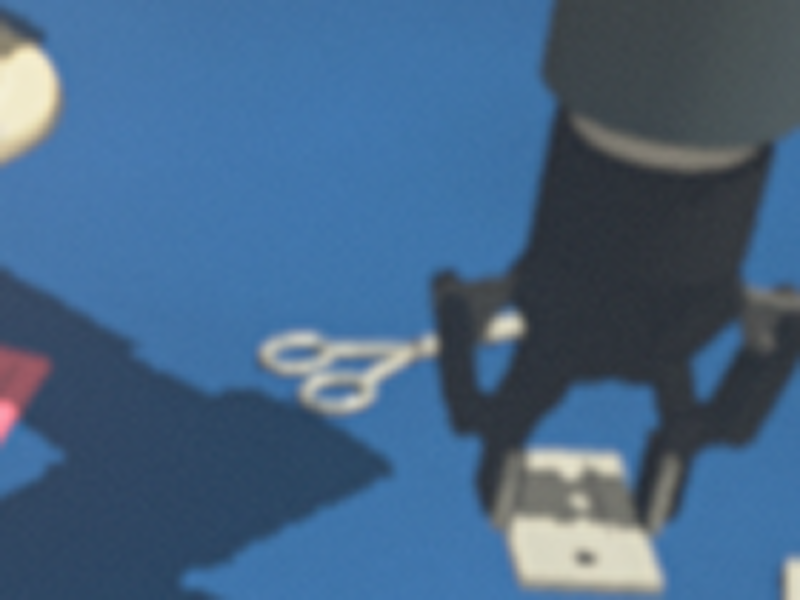

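```bash

python3 -m handwheel '[[0.04,-0.2,0,0,0,0.002,1],[0.08,-0.4,0,0,0,0.0038,1],[0.171,-0.8,0,0,0,0.0038,1],[0.171,-0.834,0,0,0,0.0038,1],[0.171,-0.834,0,0,0,0.0038,1]]'
python3 -m handwheel '[[0.04,-0.25,0,0,0,0.002,1],[0.08,-0.5,0,0,0,0.0038,1],[0.151,-0.838,0,0,0,0.0038,1],[0.151,-0.838,0,0,0,0.0038,1],[0.151,-0.838,0,0,0,0.0038,1]]'
python3 -m handwheel '[[0.04,-0.25,0,0,0,0.002,1],[0.08,-0.5,0,0,0,0.0038,1],[0.131,-0.841,0,0,0,0.0038,1],[0.131,-0.841,0,0,0,0.0038,1],[0.131,-0.841,0,0,0,0.0038,1]]'
python3 -m handwheel '[[0.04,-0.25,0,0,0,0.002,1],[0.07,-0.5,0,0,0,0.0038,1],[0.111,-0.844,0,0,0,0.0038,1],[0.111,-0.844,0,0,0,0.0038,1],[0.111,-0.844,0,0,0,0.0038,1]]'
python3 -m handwheel '[[0,0,0.2,0,0,0,1],[0,0,0.4,0,0,0,1],[0,0,0.6,0,0,0,1],[0,0,0.62,0,0,0,1],[0,0,0.62,0,0,0,1]]'
python3 -m handwheel '[[0,0,0,0,0,0,1],[0,0,0,0,0,0,1],[0,0,0,0,0,0,1],[0,0,0,0,0,0,1],[0,0,0,0,0,0,1]]'
python3 - <<'E'
from h import *
T=J(-12,16,0)
plan((T[0],T[1],27,-185.4),)
crop("scene",140,120,280,225,"pics/d10.png")
E
```

```text
time_s: 47.1
ee_pos: [562.0, 196.5, 117.0]
orientation: [0.012, 1.0, 0.0, 0.0]
ft_force: [0.4, 0.3, -2.4]
width: 0.572
time_s: 47.6
ee_pos: [542.2, 97.8, 116.9]
orientation: [0.023, 1.0, 0.0, 0.0]
ft_force: [-0.2, -0.3, -1.5]
width: 0.581
time_s: 48.1
ee_pos: [522.1, -2.0, 116.8]
orientation: [0.035, 0.999, 0.0, 0.0]
ft_force: [0.9, 1.0, -0.5]
width: 0.572
time_s: 48.6
ee_pos: [501.9, -102.0, 116.7]
orientation: [0.047, 0.999, 0.0, 0.0]
ft_force: [0.3, -0.0, -1.3]
width: 0.573
time_s: 49.1
ee_pos: [501.6, -101.6, 42.3]
orientation: [0.046, 0.999, -0.0, -0.0]
ft_force: [-0.1, 0.7, 0.4]
width: 0.577
time_s: 49.6
ee_pos: [501.2, -102.7, 42.6]
orientation: [0.047, 0.999, 0.0, 0.0]
ft_force: [-0.2, -0.3, -0.9]
width: 0.578
now [ 501.21  -102.695   42.648] psi 174.63266001756 q6 -1.7689529458116344 w 0.578 F [-0.158 -0.275 -0.865] t 49.6
-> (np.float64(500.5547630617142), np.float64(-102.94429639964771), 27, -185.4) [0.005,-0.003,0.130,0.0000,0.0001,0.0001]
scale 5.714285714285714
```

View pics/d10.png

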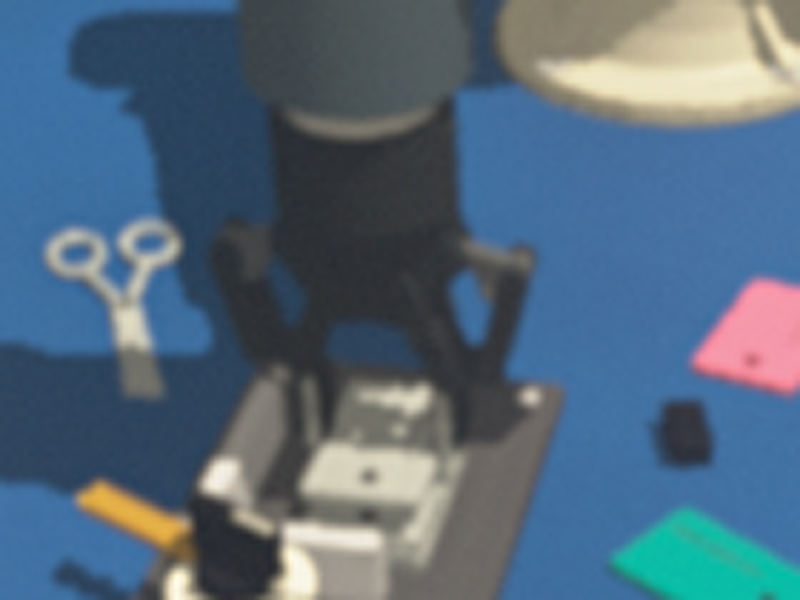

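```bash

python3 -m handwheel '[[0.005,-0.01,0.05,0,0,0,1],[0.005,-0.01,0.1,0,0,0,1],[0.005,-0.01,0.125,0,0,0,1],[0.005,-0.01,0.13,0,0,0,1],[0.005,-0.01,0.13,0,0,0,1]]'
python3 -m handwheel '[[0,0,0.004,0,0,0,1],[0,0,0.008,0,0,0,1],[0,0,0.01,0,0,0,1],[0,0,0.01,0,0,0,1],[0,0,0.01,0,0,0,1]]'
python3 -m handwheel '[[0,0,0.004,0,0,0,1],[0,0,0.008,0,0,0,1],[0,0,0.008,0,0,0,1],[0,0,0.008,0,0,0,1],[0,0,0.008,0,0,0,1]]'
```

```text
time_s: 50.15
ee_pos: [500.3, -103.8, 26.5]
orientation: [0.047, 0.999, -0.0, -0.0]
ft_force: [1.1, 0.2, -2.1]
width: 0.576
time_s: 50.65
ee_pos: [500.5, -103.8, 25.9]
orientation: [0.047, 0.999, 0.0, 0.0]
ft_force: [-1.8, 0.3, 3.0]
width: 0.576
time_s: 51.15
ee_pos: [500.6, -103.8, 25.8]
orientation: [0.047, 0.999, -0.0, 0.0]
ft_force: [-4.6, 2.2, 10.4]
width: 0.577
```

```bash

python3 -m handwheel '[[0,0,-0.006,0,0,0,0],[0,0,-0.006,0,0,0,-0.3],[0,0,-0.006,0,0,0,-0.45],[0,0,-0.006,0,0,0,-0.45],[0,0,-0.1,0,0,0,-0.45]]'
python3 -m handwheel '[[0,0,-0.3,0,0,0,-0.45],[0,0,-0.6,0,0,0,-0.45],[0,0,-0.8,0,0,0,-0.45],[0,0,-0.8,0,0,0,-0.45],[0,0,-0.8,0,0,0,-0.45]]'
python3 - <<'E'
from h import *
plan((494.6,457,112,-195),)
i=manip.camera("top")
for r in blanks(i):print(r[0],np.degrees(r[1]),r[3])
crop("scene",140,120,280,225,"pics/d11.png")
E
```

```text
time_s: 51.65
ee_pos: [499.1, -103.8, 35.5]
orientation: [0.047, 0.999, -0.0, -0.002]
ft_force: [-0.9, 0.3, -0.1]
width: 0.722
time_s: 52.15
ee_pos: [500.7, -103.7, 133.5]
orientation: [0.047, 0.999, 0.0, 0.001]
ft_force: [-0.3, -0.1, -1.0]
width: 0.723
now [ 500.662 -103.669  133.493] psi 174.6345585255618 q6 -1.7667915170901036 w 0.723 F [-0.327 -0.114 -1.049] t 52.15
-> (494.6, 457, 112, -195) [0.098,0.929,0.036,0.0000,0.0001,0.0054]
-> (494.6, 457, 112, -195) [0.129,0.926,0.036,0.0000,0.0001,0.0054]
-> (494.6, 457, 112, -195) [0.160,0.921,0.036,0.0000,0.0001,0.0054]
-> (494.6, 457, 112, -195) [0.191,0.915,0.036,0.0000,0.0001,0.0054]
-> (494.6, 457, 112, -195) [0.221,0.908,0.036,0.0000,0.0001,0.0054]
[494.58  457.724] -15.199719 697.5
[502.84  159.652] 0.28792167 3581.0
scale 5.714285714285714
```

View pics/d11.png

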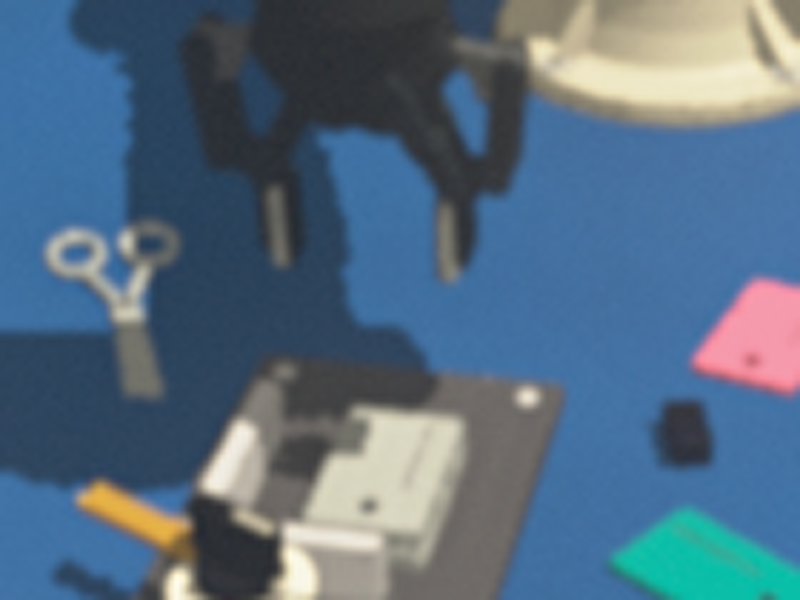

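```bash

python3 -m handwheel '[[0.098,0.929,0.036,0,0,0.0054,-0.45],[0.098,0.929,0.036,0,0,0.0054,-0.45],[0.098,0.929,0.036,0,0,0.0054,-0.45],[0.098,0.929,0.036,0,0,0.0054,-0.45],[0.098,0.929,0.036,0,0,0.0054,-0.45]]'
python3 -m handwheel '[[0.129,0.926,0.036,0,0,0.0054,-0.45],[0.129,0.926,0.036,0,0,0.0054,-0.45],[0.129,0.926,0.036,0,0,0.0054,-0.45],[0.129,0.926,0.036,0,0,0.0054,-0.45],[0.129,0.926,0.036,0,0,0.0054,-0.45]]'
python3 -m handwheel '[[0.16,0.921,0.036,0,0,0.0054,-0.45],[0.16,0.921,0.036,0,0,0.0054,-0.45],[0.16,0.921,0.036,0,0,0.0054,-0.45],[0.16,0.921,0.036,0,0,0.0054,-0.45],[0.16,0.921,0.036,0,0,0.0054,-0.45]]'
python3 -m handwheel '[[0.191,0.915,0.036,0,0,0.0054,-0.45],[0.191,0.915,0.036,0,0,0.0054,-0.45],[0.191,0.915,0.036,0,0,0.0054,-0.45],[0.191,0.915,0.036,0,0,0.0054,-0.45],[0.191,0.915,0.036,0,0,0.0054,-0.45]]'
python3 -m handwheel '[[0.221,0.908,0.036,0,0,0.0054,-0.45],[0.221,0.908,0.036,0,0,0.0054,-0.45],[0.221,0.908,0.036,0,0,0.0054,-0.45],[0.221,0.908,0.036,0,0,0.0054,-0.45],[0.221,0.908,0.036,0,0,0.0054,-0.45]]'
python3 -m handwheel '[[0,0,0.3,0,0,0,-0.45],[0,0,0.6,0,0,0,-0.45],[0,0,0.8,0,0,0,-0.45],[0,0,0.8,0,0,0,-0.45],[0,0,0.8,0,0,0,-0.45]]'
python3 - <<'E'
from h import *
plan((494.6,457,-2,-195.2),)
crop("scene",370,150,490,240,"pics/d12.png")
E
```

```text
time_s: 52.75
ee_pos: [498.7, 8.0, 127.7]
orientation: [0.063, 0.998, -0.0, -0.001]
ft_force: [0.0, 0.1, 0.6]
width: 0.725
time_s: 53.25
ee_pos: [497.8, 119.2, 123.7]
orientation: [0.081, 0.997, -0.0, -0.0]
ft_force: [-0.6, 0.3, 0.2]
width: 0.727
time_s: 53.75
ee_pos: [496.8, 231.1, 119.5]
orientation: [0.098, 0.995, -0.0, -0.0]
ft_force: [0.2, -0.2, -0.3]
width: 0.722
time_s: 54.25
ee_pos: [495.8, 343.1, 115.3]
orientation: [0.115, 0.993, -0.0, -0.0]
ft_force: [0.6, -0.5, -0.5]
width: 0.727
time_s: 54.75
ee_pos: [494.9, 455.2, 111.2]
orientation: [0.132, 0.991, -0.0, -0.0]
ft_force: [0.4, 0.1, -0.1]
width: 0.722
time_s: 55.25
ee_pos: [495.4, 455.9, 16.3]
orientation: [0.132, 0.991, 0.0, 0.001]
ft_force: [-0.9, -0.7, 0.9]
width: 0.725
now [495.405 455.852  16.344] psi 164.8640072862134 q6 -2.8111181967445273 w 0.725 F [-0.901 -0.686  0.861] t 55.25
-> (494.6, 457, -2, -195.2) [0.009,0.007,0.153,0.0001,0.0002,0.0002]
scale 6.666666666666667
```

View pics/d12.png

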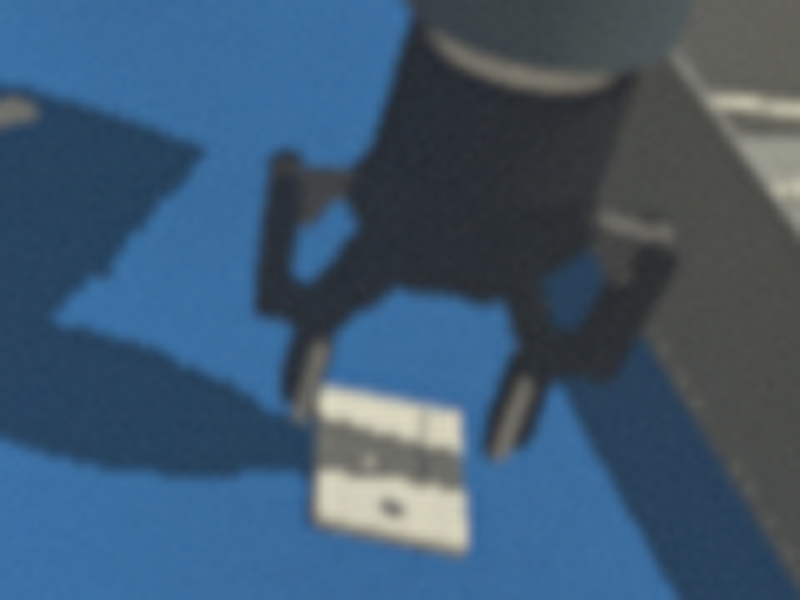

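```bash

python3 -m handwheel '[[0.006,0,0.05,0,0,0,-0.45],[0.006,0,0.1,0,0,0,-0.45],[0.006,0,0.145,0,0,0,-0.45],[0.006,0,0.145,0,0,0,-0.45],[0.006,0,0.145,0,0,0,-0.45]]'
python3 - <<'E'
from h import *
plan((494.6,457,-2,-195.2),)
crop("scene",370,150,490,240,"pics/d13.png")
E
```

```text
time_s: 55.8
ee_pos: [493.7, 457.1, -2.6]
orientation: [0.131, 0.991, -0.0, -0.0]
ft_force: [0.5, -0.8, 0.5]
width: 0.729
now [493.681 457.093  -2.629] psi 164.93029395632178 q6 -2.81245251668397 w 0.729 F [ 0.516 -0.799  0.506] t 55.8
-> (494.6, 457, -2, -195.2) [-0.008,0.001,-0.005,-0.0001,-0.0000,0.0004]
scale 6.666666666666667
```

View pics/d13.png

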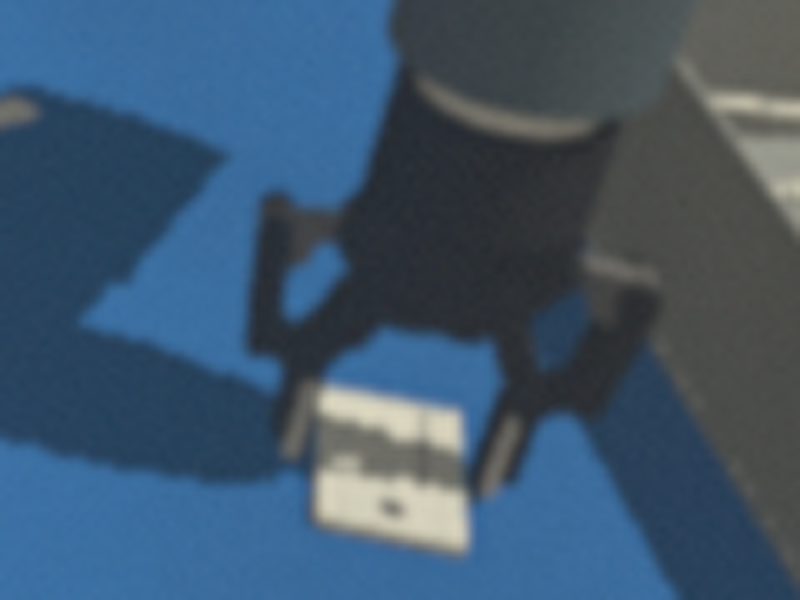

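```bash

python3 -m handwheel '[[-0.01,0,-0.004,0,0,0,-0.3],[-0.01,0,-0.004,0,0,0,0],[-0.01,0,-0.004,0,0,0,1],[-0.01,0,-0.004,0,0,0,1],[-0.01,0,-0.004,0,0,0,1]]' 60
python3 -m handwheel '[[0,0,0,0,0,0,1],[0,0,0,0,0,0,1],[0,0,0,0,0,0,1],[0,0,0,0,0,0,1],[0,0,0,0,0,0,1]]' 60
python3 -m handwheel '[[0,0,-0.1,0,0,0,1],[0,0,-0.3,0,0,0,1],[0,0,-0.6,0,0,0,1],[0,0,-0.9,0,0,0,1],[0,0,-0.99,0,0,0,1]]' 60
python3 -m handwheel '[[0,0,0,0,0,0,1],[0,0,0,0,0,0,1],[0,0,0,0,0,0,1],[0,0,0,0,0,0,1],[0,0,0,0,0,0,1]]' 60
python3 - <<'E'
from h import *
T=J(-12,16,0)
plan((T[0],T[1],118,-185.4),)
crop("scene",350,90,490,195,"pics/d14.png")
E
```

```text
time_s: 56.35
ee_pos: [495.4, 457.2, -0.9]
orientation: [0.131, 0.991, 0.001, 0.001]
ft_force: [-0.2, -0.4, 6.5]
width: 0.578
time_s: 56.85
ee_pos: [495.4, 457.3, -0.8]
orientation: [0.131, 0.991, 0.001, 0.001]
ft_force: [-0.8, -0.1, 5.5]
width: 0.571
time_s: 57.35
ee_pos: [496.5, 458.2, 122.1]
orientation: [0.131, 0.991, 0.003, 0.002]
ft_force: [0.4, -0.3, -0.8]
width: 0.575
time_s: 57.85
ee_pos: [494.6, 456.5, 115.7]
orientation: [0.131, 0.991, -0.001, -0.0]
ft_force: [0.8, -0.9, -1.2]
width: 0.573
now [494.609 456.481 115.689] psi 164.9177585839037 q6 -2.8107326338528624 w 0.573 F [ 0.757 -0.904 -1.184] t 57.85
-> (np.float64(500.5547630617142), np.float64(-102.94429639964771), 118, -185.4) [-0.252,-0.898,-0.002,-0.0001,-0.0000,-0.0054]
-> (np.float64(500.5547630617142), np.float64(-102.94429639964771), 118, -185.4) [-0.222,-0.906,-0.003,-0.0001,-0.0000,-0.0054]
-> (np.float64(500.5547630617142), np.float64(-102.94429639964771), 118, -185.4) [-0.191,-0.913,-0.003,-0.0001,-0.0000,-0.0054]
-> (np.float64(500.5547630617142), np.float64(-102.94429639964771), 118, -185.4) [-0.160,-0.919,-0.003,-0.0001,-0.0000,-0.0054]
-> (np.float64(500.5547630617142), np.float64(-102.94429639964771), 118, -185.4) [-0.129,-0.923,-0.004,-0.0001,-0.0000,-0.0054]
scale 5.714285714285714
```

View pics/d14.png

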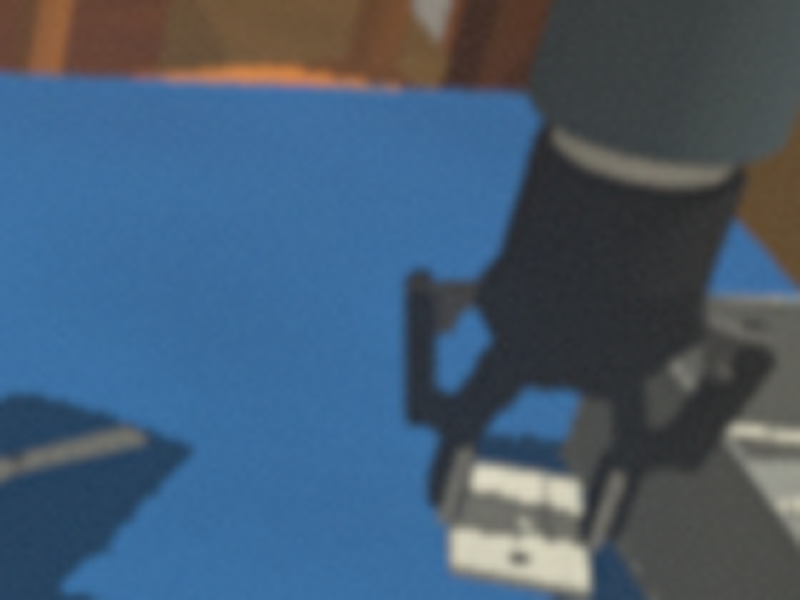

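```bash

python3 -m handwheel '[[-0.06,-0.2,0,0,0,-0.002,1],[-0.12,-0.4,0,0,0,-0.0054,1],[-0.252,-0.8,0,0,0,-0.0054,1],[-0.252,-0.898,0,0,0,-0.0054,1],[-0.252,-0.898,0,0,0,-0.0054,1]]'
python3 -m handwheel '[[-0.07,-0.3,0,0,0,-0.002,1],[-0.15,-0.6,0,0,0,-0.0054,1],[-0.222,-0.906,0,0,0,-0.0054,1],[-0.222,-0.906,0,0,0,-0.0054,1],[-0.222,-0.906,0,0,0,-0.0054,1]]'
python3 -m handwheel '[[-0.06,-0.3,0,0,0,-0.002,1],[-0.13,-0.6,0,0,0,-0.0054,1],[-0.191,-0.913,0,0,0,-0.0054,1],[-0.191,-0.913,0,0,0,-0.0054,1],[-0.191,-0.913,0,0,0,-0.0054,1]]'
python3 -m handwheel '[[-0.05,-0.3,0,0,0,-0.002,1],[-0.11,-0.6,0,0,0,-0.0054,1],[-0.16,-0.919,0,0,0,-0.0054,1],[-0.16,-0.919,0,0,0,-0.0054,1],[-0.16,-0.919,0,0,0,-0.0054,1]]'
python3 -m handwheel '[[-0.05,-0.3,0,0,0,-0.002,1],[-0.09,-0.6,0,0,0,-0.0054,1],[-0.129,-0.923,0,0,0,-0.0054,1],[-0.129,-0.923,0,0,0,-0.0054,1],[-0.129,-0.923,0,0,0,-0.0054,1]]'
python3 -m handwheel '[[0,0,0.2,0,0,0,1],[0,0,0.4,0,0,0,1],[0,0,0.55,0,0,0,1],[0,0,0.55,0,0,0,1],[0,0,0.55,0,0,0,1]]'
python3 -m handwheel '[[0,0,0,0,0,0,1],[0,0,0,0,0,0,1],[0,0,0,0,0,0,1],[0,0,0,0,0,0,1],[0,0,0,0,0,0,1]]'
python3 - <<'E'
from h import *
T=J(-12,16,0)
plan((T[0],T[1],33,-185.4),)
crop("scene",140,120,280,225,"pics/d15.png")
E
```

```text
time_s: 58.4
ee_pos: [496.0, 343.0, 117.3]
orientation: [0.115, 0.993, -0.0, -0.0]
ft_force: [-0.2, -0.3, -0.5]
width: 0.574
time_s: 58.9
ee_pos: [497.7, 233.2, 117.1]
orientation: [0.098, 0.995, 0.0, 0.0]
ft_force: [0.2, -0.2, -1.4]
width: 0.574
time_s: 59.4
ee_pos: [499.1, 121.7, 117.0]
orientation: [0.081, 0.997, 0.0, 0.0]
ft_force: [0.4, 0.2, -1.1]
width: 0.574
time_s: 59.9
ee_pos: [500.4, 9.9, 116.8]
orientation: [0.064, 0.998, 0.0, 0.0]
ft_force: [0.3, 0.4, -2.4]
width: 0.573
time_s: 60.4
ee_pos: [501.7, -101.8, 116.7]
orientation: [0.047, 0.999, 0.0, 0.0]
ft_force: [-0.3, 0.2, -1.6]
width: 0.574
time_s: 60.9
ee_pos: [501.7, -101.5, 51.3]
orientation: [0.046, 0.999, -0.0, 0.0]
ft_force: [1.3, -0.1, -0.9]
width: 0.576
time_s: 61.4
ee_pos: [501.1, -102.8, 51.1]
orientation: [0.047, 0.999, 0.0, 0.0]
ft_force: [0.2, -0.1, -1.4]
width: 0.574
now [ 501.104 -102.756   51.106] psi 174.62781971934632 q6 -1.7688980437885053 w 0.574 F [ 0.231 -0.104 -1.434] t 61.4
-> (np.float64(500.5547630617142), np.float64(-102.94429639964771), 33, -185.4) [0.004,-0.002,0.151,0.0000,0.0001,0.0001]
scale 5.714285714285714
```

View pics/d15.png

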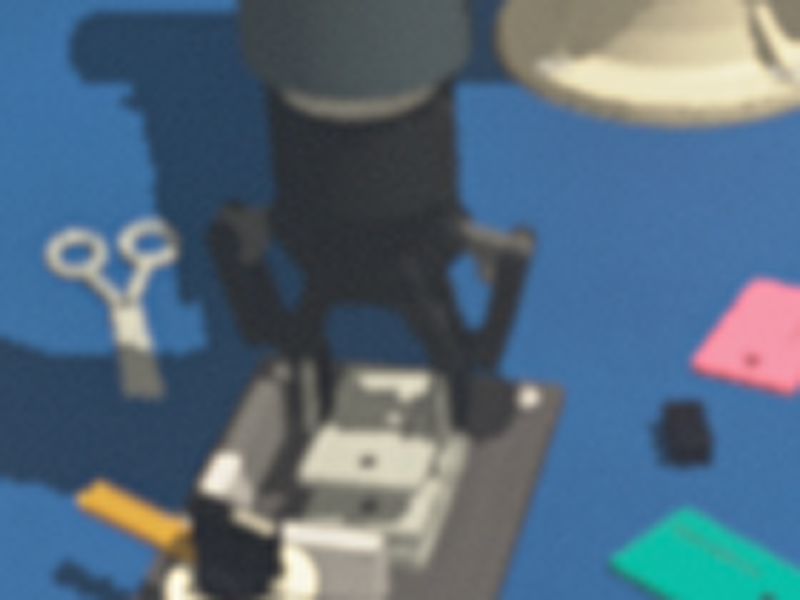

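```bash

python3 -m handwheel '[[0.005,-0.008,0.05,0,0,0,1],[0.005,-0.008,0.1,0,0,0,1],[0.005,-0.008,0.15,0,0,0,1],[0.005,-0.008,0.16,0,0,0,1],[0.005,-0.008,0.16,0,0,0,1]]'
python3 -m handwheel '[[0,0,0.004,0,0,0,1],[0,0,0.008,0,0,0,1],[0,0,0.01,0,0,0,1],[0,0,0.01,0,0,0,1],[0,0,0.01,0,0,0,1]]'
```

```text
time_s: 61.95
ee_pos: [500.2, -103.6, 31.4]
orientation: [0.047, 0.999, -0.0, -0.0]
ft_force: [-0.5, 0.2, -2.1]
width: 0.573
time_s: 62.45
ee_pos: [500.4, -103.6, 31.1]
orientation: [0.047, 0.999, -0.0, 0.0]
ft_force: [-2.8, 0.3, 6.5]
width: 0.571
```

```bash

python3 -m handwheel '[[0,0,-0.004,0,0,0,0],[0,0,-0.004,0,0,0,-0.3],[0,0,-0.004,0,0,0,-0.45],[0,0,-0.004,0,0,0,-0.45],[0,0,-0.1,0,0,0,-0.45]]'
python3 -m handwheel '[[0,0,-0.3,0,0,0,-0.45],[0,0,-0.6,0,0,0,-0.45],[0,0,-0.65,0,0,0,-0.45],[0,0,-0.65,0,0,0,-0.45],[0,0,-0.65,0,0,0,-0.45]]'
python3 -m handwheel '[[0,0,0,0,0,0,0.3],[0,0,0,0,0,0,0.3],[0,0,0,0,0,0,0.3],[0,0,0,0,0,0,0.3],[0,0,0,0,0,0,0.3]]'
python3 - <<'E'
from h import *
T=J(-12,80,0)
plan((T[0],T[1],118,-95.4),(T[0],T[1],40,-95.4),(T[0],T[1],13.5,-95.4))
crop("scene",140,120,280,225,"pics/e1.png")
E
```

```text
time_s: 62.95
ee_pos: [499.1, -103.6, 41.4]
orientation: [0.047, 0.999, -0.0, -0.002]
ft_force: [-0.6, 0.4, 0.2]
width: 0.723
time_s: 63.45
ee_pos: [499.8, -103.5, 120.0]
orientation: [0.047, 0.999, 0.0, -0.0]
ft_force: [0.7, 0.3, -0.2]
width: 0.725
time_s: 63.95
ee_pos: [500.3, -103.6, 120.2]
orientation: [0.047, 0.999, -0.0, -0.0]
ft_force: [0.0, 0.7, -0.5]
width: 0.348
now [ 500.263 -103.579  120.243] psi 174.64248653901132 q6 -1.7671436523363198 w 0.348 F [ 0.048  0.68  -0.518] t 63.95
-> (np.float64(506.56190741237896), np.float64(-39.22684026123713), 118, -95.4) [-0.001,0.180,0.006,0.0000,-0.0000,-0.0833]
-> (np.float64(506.56190741237896), np.float64(-39.22684026123713), 118, -95.4) [-0.090,0.155,0.006,0.0000,-0.0000,-0.0833]
-> (np.float64(506.56190741237896), np.float64(-39.22684026123713), 118, -95.4) [-0.156,0.089,0.006,0.0000,-0.0000,-0.0833]
-> (np.float64(506.56190741237896), np.float64(-39.22684026123713), 40, -95.4) [-0.000,0.000,0.650,-0.0000,-0.0000,-0.0000]
-> (np.float64(506.56190741237896), np.float64(-39.22684026123713), 13.5, -95.4) [-0.000,0.000,0.221,0.0000,0.0000,0.0000]
scale 5.714285714285714
```

View pics/e1.png

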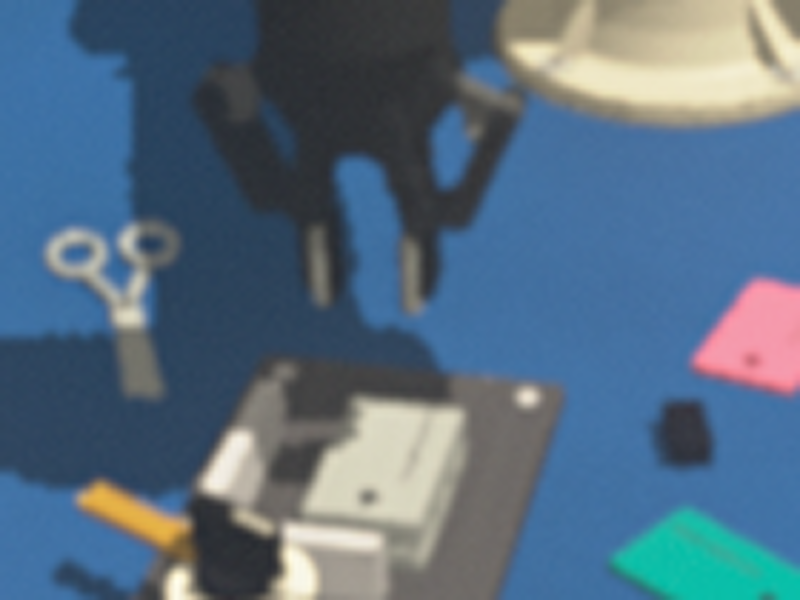

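```bash

python3 -m handwheel '[[0,0.18,0.006,0,0,-0.0833,0.3],[0,0.18,0.006,0,0,-0.0833,0.3],[0,0.18,0.006,0,0,-0.0833,0.3],[0,0.18,0.006,0,0,-0.0833,0.3],[0,0.18,0.006,0,0,-0.0833,0.3]]'
python3 -m handwheel '[[-0.09,0.155,0.006,0,0,-0.0833,0.3],[-0.09,0.155,0.006,0,0,-0.0833,0.3],[-0.09,0.155,0.006,0,0,-0.0833,0.3],[-0.09,0.155,0.006,0,0,-0.0833,0.3],[-0.09,0.155,0.006,0,0,-0.0833,0.3]]'
python3 -m handwheel '[[-0.156,0.089,0.006,0,0,-0.0833,0.3],[-0.156,0.089,0.006,0,0,-0.0833,0.3],[-0.156,0.089,0.006,0,0,-0.0833,0.3],[-0.156,0.089,0.006,0,0,-0.0833,0.3],[-0.156,0.089,0.006,0,0,-0.0833,0.3]]'
python3 -m handwheel '[[0,0,0.2,0,0,0,0.3],[0,0,0.4,0,0,0,0.3],[0,0,0.6,0,0,0,0.3],[0,0,0.65,0,0,0,0.3],[0,0,0.65,0,0,0,0.3]]'
python3 -m handwheel '[[0,0,0,0,0,0,0.3],[0,0,0,0,0,0,0.3],[0,0,0,0,0,0,0.3],[0,0,0,0,0,0,0.3],[0,0,0,0,0,0,0.3]]'
python3 - <<'E'
from h import *
T=J(-12,80,0)
plan((T[0],T[1],13.7,-95.4))
E
```

```text
time_s: 64.5
ee_pos: [502.4, -82.0, 119.7]
orientation: [-0.214, 0.977, 0.0, 0.0]
ft_force: [0.2, -0.2, -0.1]
width: 0.35
time_s: 65.0
ee_pos: [504.4, -60.7, 119.0]
orientation: [-0.458, 0.889, 0.0, -0.0]
ft_force: [-0.1, -0.6, -0.1]
width: 0.35
time_s: 65.5
ee_pos: [506.5, -39.3, 118.3]
orientation: [-0.672, 0.741, -0.0, -0.0]
ft_force: [0.1, -0.0, 0.2]
width: 0.348
time_s: 66.0
ee_pos: [506.1, -39.5, 39.8]
orientation: [-0.672, 0.74, 0.0, -0.001]
ft_force: [0.1, 0.2, -0.2]
width: 0.348
time_s: 66.5
ee_pos: [506.7, -39.2, 40.7]
orientation: [-0.673, 0.74, -0.0, 0.0]
ft_force: [-0.5, -0.8, 0.5]
width: 0.35
now [506.728 -39.189  40.651] psi -95.40391438386867 q6 -0.325842191052347 w 0.35 F [-0.547 -0.825  0.514] t 66.5
-> (np.float64(506.56190741237896), np.float64(-39.22684026123713), 13.7, -95.4) [0.000,0.001,0.225,-0.0001,0.0000,-0.0000]
```

```bash

python3 -m handwheel '[[0,0,0.1,0,0,0,0.3],[0,0,0.2,0,0,0,0.3],[0,0,0.225,0,0,0,0.3],[0,0,0.225,0,0,0,0.3],[0,0,0.225,0,0,0,0.3]]'
python3 -m handwheel '[[0.05,0,0,0,0,0,0.3],[0.1,0,0,0,0,0,0.3],[0.15,0,0,0,0,0,0.3],[0.18,0,0,0,0,0,0.3],[0.2,0,0,0,0,0,0.3]]'
python3 -m handwheel '[[0.02,0,0,0,0,0,0.3],[0.04,0,0,0,0,0,0.3],[0.06,0,0,0,0,0,0.3],[0.08,0,0,0,0,0,0.3],[0.1,0,0,0,0,0,0.3]]'
python3 - <<'E'
from h import *
crop("scene",140,120,280,225,"pics/e2.png")
E
```

```text
time_s: 67.0
ee_pos: [506.4, -39.3, 12.9]
orientation: [-0.673, 0.74, 0.0, -0.0]
ft_force: [-0.6, -0.4, -0.2]
width: 0.348
time_s: 67.5
ee_pos: [504.2, -63.7, 13.3]
orientation: [-0.673, 0.74, -0.0, 0.0]
ft_force: [-0.4, 0.0, -0.5]
width: 0.351
time_s: 68.0
ee_pos: [503.4, -74.9, 13.3]
orientation: [-0.673, 0.74, -0.0, 0.0]
ft_force: [-0.0, 3.5, 0.0]
width: 0.353
scale 5.714285714285714
```

View pics/e2.png

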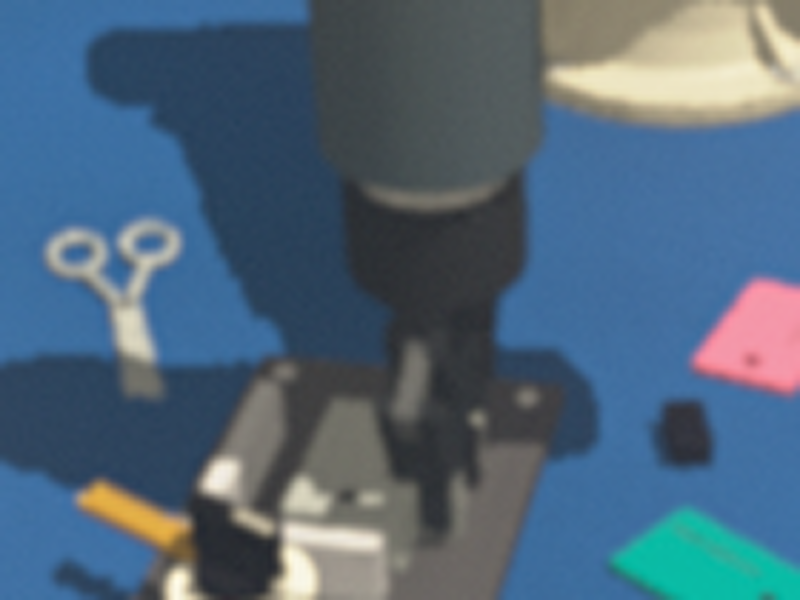

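```bash

python3 -m handwheel '[[0.02,0,0,0,0,0,0.3],[0.04,0,0,0,0,0,0.3],[0.06,0,0,0,0,0,0.3],[0.08,0,0,0,0,0,0.3],[0.1,0,0,0,0,0,0.3]]'
python3 -m handwheel '[[0.01,0,0,0,0,0,0.3],[0.02,0,0,0,0,0,0.3],[0.03,0,0,0,0,0,0.3],[0.04,0,0,0,0,0,0.3],[0.05,0,0,0,0,0,0.3]]'
python3 -m handwheel '[[0.008,0,0,0,0,0,0.3],[0.015,0,0,0,0,0,0.3],[0.022,0,0,0,0,0,0.3],[0.03,0,0,0,0,0,0.3],[0.03,0,0,0,0,0,0.3]]'
```

```text
time_s: 68.55
ee_pos: [502.0, -87.2, 13.3]
orientation: [-0.673, 0.74, 0.0, 0.0]
ft_force: [1.3, 4.8, 0.4]
width: 0.349
time_s: 69.05
ee_pos: [501.5, -93.0, 13.3]
orientation: [-0.673, 0.74, -0.0, 0.0]
ft_force: [-0.2, 4.0, 1.1]
width: 0.35
time_s: 69.55
ee_pos: [501.1, -96.7, 13.3]
orientation: [-0.673, 0.74, -0.0, -0.0]
ft_force: [0.2, 3.5, 0.7]
width: 0.354
```

```bash

python3 -m handwheel '[[0.008,0,0,0,0,0,0.3],[0.015,0,0,0,0,0,0.3],[0.02,0,0,0,0,0,0.3],[0.02,0,0,0,0,0,0.3],[0.02,0,0,0,0,0,0.3]]'
python3 -m handwheel '[[0.008,0,0,0,0,0,0.3],[0.015,0,0,0,0,0,0.3],[0.015,0,0,0,0,0,0.3],[0.015,0,0,0,0,0,0.3],[0.015,0,0,0,0,0,0.3]]'
python3 -m handwheel '[[0.008,0,0,0,0,0,0.3],[0.01,0,0,0,0,0,0.3],[0.01,0,0,0,0,0,0.3],[0.01,0,0,0,0,0,0.3],[0.01,0,0,0,0,0,0.3]]'
python3 - <<'E'
from h import *
crop("scene",140,120,280,225,"pics/e3.png")
E
```

```text
time_s: 70.05
ee_pos: [500.9, -99.0, 13.3]
orientation: [-0.673, 0.74, -0.0, -0.0]
ft_force: [0.4, 4.5, 1.0]
width: 0.35
time_s: 70.55
ee_pos: [500.7, -99.7, 13.2]
orientation: [-0.673, 0.74, 0.001, 0.001]
ft_force: [-1.0, 8.8, 1.7]
width: 0.347
time_s: 71.05
ee_pos: [500.7, -100.2, 13.3]
orientation: [-0.673, 0.74, 0.001, 0.001]
ft_force: [0.3, 12.8, 2.0]
width: 0.353
scale 5.714285714285714
```

View pics/e3.png

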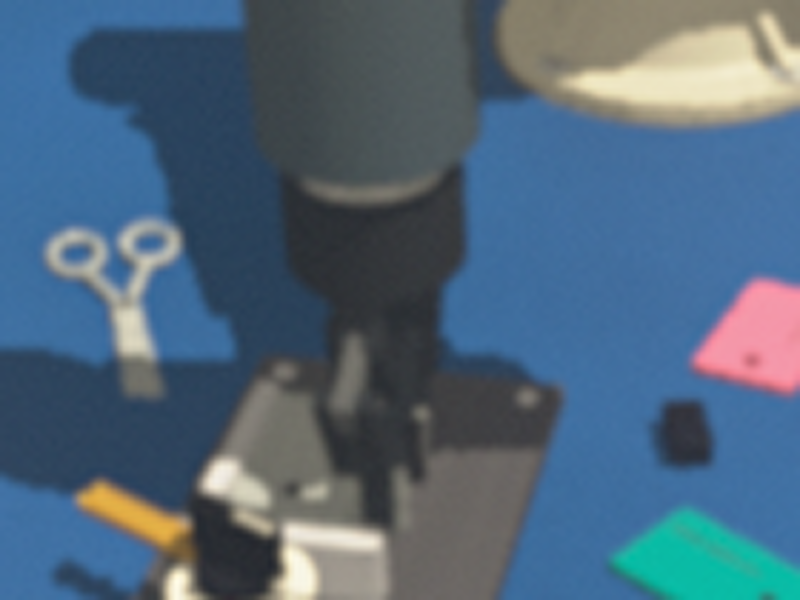

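```bash

python3 -m handwheel '[[0.008,0,0,0,0,0,0.3],[0.012,0,0,0,0,0,0.3],[0.015,0,0,0,0,0,0.3],[0.015,0,0,0,0,0,0.3],[0.015,0,0,0,0,0,0.3]]'
python3 -m handwheel '[[0.008,0,0,0,0,0,0.3],[0.012,0,0,0,0,0,0.3],[0.015,0,0,0,0,0,0.3],[0.015,0,0,0,0,0,0.3],[0.015,0,0,0,0,0,0.3]]'
python3 -m handwheel '[[0.008,0,0,0,0,0,0.3],[0.012,0,0,0,0,0,0.3],[0.012,0,0,0,0,0,0.3],[0.012,0,0,0,0,0,0.3],[0.012,0,0,0,0,0,0.3]]'
```

```text
time_s: 71.6
ee_pos: [500.7, -100.8, 13.3]
orientation: [-0.673, 0.74, 0.001, 0.002]
ft_force: [-1.1, 18.3, 4.3]
width: 0.347
time_s: 72.1
ee_pos: [500.8, -100.9, 13.3]
orientation: [-0.672, 0.74, 0.002, 0.003]
ft_force: [-2.1, 26.4, 6.1]
width: 0.349
time_s: 72.6
ee_pos: [500.9, -100.9, 13.3]
orientation: [-0.672, 0.74, 0.002, 0.004]
ft_force: [-1.5, 32.9, 7.8]
width: 0.354
```

```bash

python3 -m handwheel '[[-0.05,0,0,0,0,0,0.3],[-0.1,0,0,0,0,0,0.3],[-0.2,0,0,0,0,0,0.3],[-0.2,0,0,0,0,0,0.3],[-0.2,0,0,0,0,0,0.3]]'
python3 -m handwheel '[[0,0,-0.3,0,0,0,0.9],[0,0,-0.6,0,0,0,0.9],[0,0,-0.7,0,0,0,0.9],[0,0,-0.7,0,0,0,0.9],[0,0,-0.7,0,0,0,0.9]]' 20
python3 - <<'E'
from h import *
T=J(-80,-14,0)
plan((T[0],T[1],97,-185.4),(T[0],T[1],40,-185.4),(T[0],T[1],13.5,-185.4))
crop("scene",140,120,280,225,"pics/e4.png")
E
```

```text
time_s: 73.1
ee_pos: [502.2, -83.2, 13.2]
orientation: [-0.673, 0.739, 0.0, -0.0]
ft_force: [0.2, -0.4, -0.2]
width: 0.352
time_s: 73.6
ee_pos: [501.8, -83.2, 96.5]
orientation: [-0.673, 0.74, 0.0, -0.0]
ft_force: [0.3, -1.0, 0.6]
width: 0.047
now [501.761 -83.237  96.515] psi -95.43392407406472 q6 -0.23832593894003534 w 0.047 F [ 0.289 -0.957  0.56 ] t 73.6
-> (np.float64(430.03911700027885), np.float64(-126.42926309194637), 97, -185.4) [0.138,0.187,-0.001,0.0001,-0.0000,0.0833]
-> (np.float64(430.03911700027885), np.float64(-126.42926309194637), 97, -185.4) [0.213,0.093,-0.001,0.0001,-0.0000,0.0833]
-> (np.float64(430.03911700027885), np.float64(-126.42926309194637), 97, -185.4) [0.231,-0.026,-0.001,0.0001,-0.0000,0.0833]
-> (np.float64(430.03911700027885), np.float64(-126.42926309194637), 40, -185.4) [-0.000,-0.000,0.475,0.0000,-0.0000,0.0000]
-> (np.float64(430.03911700027885), np.float64(-126.42926309194637), 13.5, -185.4) [0.000,0.000,0.221,-0.0000,0.0000,0.0000]
scale 5.714285714285714
```

View pics/e4.png

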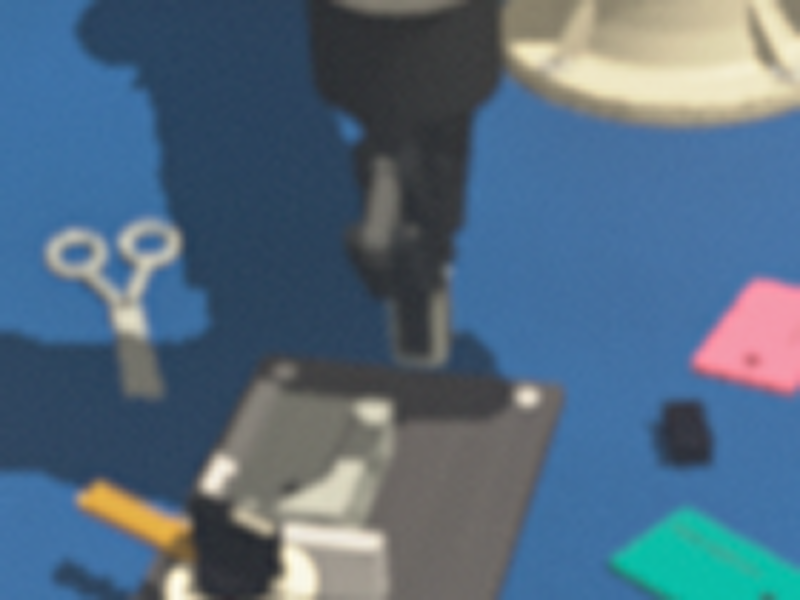

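```bash

python3 -m handwheel '[[0.138,0.187,0,0,0,0.0833,0.9],[0.138,0.187,0,0,0,0.0833,0.9],[0.138,0.187,0,0,0,0.0833,0.9],[0.138,0.187,0,0,0,0.0833,0.9],[0.138,0.187,0,0,0,0.0833,0.9]]'
python3 -m handwheel '[[0.213,0.093,0,0,0,0.0833,0.9],[0.213,0.093,0,0,0,0.0833,0.9],[0.213,0.093,0,0,0,0.0833,0.9],[0.213,0.093,0,0,0,0.0833,0.9],[0.213,0.093,0,0,0,0.0833,0.9]]'
python3 -m handwheel '[[0.231,-0.026,0,0,0,0.0833,0.9],[0.231,-0.026,0,0,0,0.0833,0.9],[0.231,-0.026,0,0,0,0.0833,0.9],[0.231,-0.026,0,0,0,0.0833,0.9],[0.231,-0.026,0,0,0,0.0833,0.9]]'
python3 -m handwheel '[[0,0,0.2,0,0,0,0.9],[0,0,0.4,0,0,0,0.9],[0,0,0.475,0,0,0,0.9],[0,0,0.475,0,0,0,0.9],[0,0,0.475,0,0,0,0.9]]'
python3 - <<'E'
from h import *
T=J(-80,-14,0)
plan((T[0],T[1],13.7,-185.4))
crop("scene",140,120,280,225,"pics/e5.png")
E
```

```text
time_s: 74.15
ee_pos: [477.5, -97.6, 95.9]
orientation: [-0.458, 0.889, 0.001, -0.001]
ft_force: [-0.4, 0.6, -0.6]
width: 0.049
time_s: 74.65
ee_pos: [454.0, -111.9, 96.5]
orientation: [-0.214, 0.977, 0.0, -0.001]
ft_force: [0.3, 0.1, -0.7]
width: 0.049
time_s: 75.15
ee_pos: [430.4, -126.2, 96.8]
orientation: [0.045, 0.999, -0.0, -0.001]
ft_force: [0.0, 0.1, -0.2]
width: 0.049
time_s: 75.65
ee_pos: [431.3, -126.3, 40.9]
orientation: [0.046, 0.999, -0.0, 0.0]
ft_force: [-0.3, -0.4, 0.4]
width: 0.048
now [ 431.298 -126.329   40.928] psi 174.74646055792527 q6 -1.7290277018316014 w 0.048 F [-0.264 -0.354  0.399] t 75.65
-> (np.float64(430.03911700027885), np.float64(-126.42926309194637), 13.7, -185.4) [0.011,-0.002,0.227,-0.0001,0.0001,0.0004]
scale 5.714285714285714
```

View pics/e5.png

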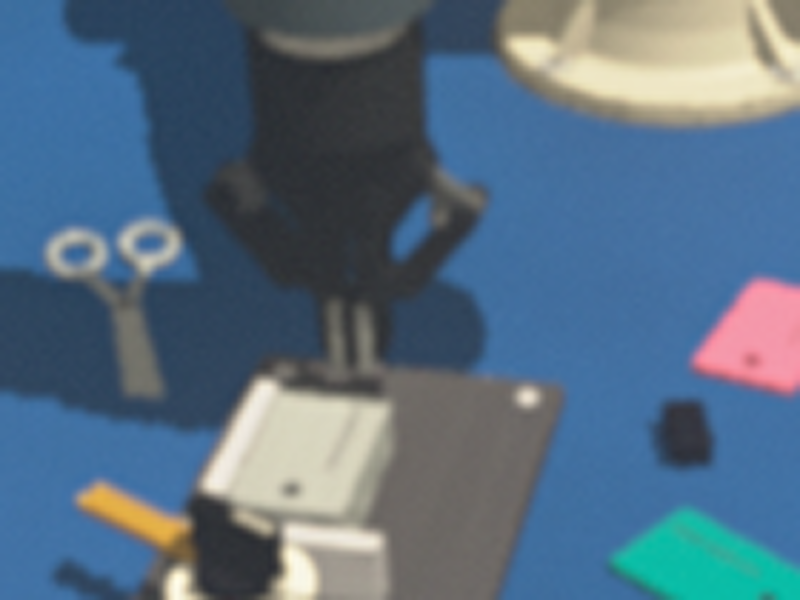

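```bash

python3 -m handwheel '[[0.01,0,0.1,0,0,0,0.9],[0.01,0,0.2,0,0,0,0.9],[0.01,0,0.227,0,0,0,0.9],[0.01,0,0.227,0,0,0,0.9],[0.01,0,0.227,0,0,0,0.9]]'
python3 -m handwheel '[[-0.02,0,0,0,0,0,0.9],[-0.04,0,0,0,0,0,0.9],[-0.06,0,0,0,0,0,0.9],[-0.08,0,0,0,0,0,0.9],[-0.08,0,0,0,0,0,0.9]]'
python3 -m handwheel '[[-0.02,0,0,0,0,0,0.9],[-0.04,0,0,0,0,0,0.9],[-0.06,0,0,0,0,0,0.9],[-0.07,0,0,0,0,0,0.9],[-0.07,0,0,0,0,0,0.9]]'
python3 -m handwheel '[[-0.01,0,0,0,0,0,0.9],[-0.02,0,0,0,0,0,0.9],[-0.03,0,0,0,0,0,0.9],[-0.04,0,0,0,0,0,0.9],[-0.04,0,0,0,0,0,0.9]]'
```

```text
time_s: 76.2
ee_pos: [430.2, -126.1, 13.9]
orientation: [0.047, 0.999, -0.0, 0.001]
ft_force: [0.3, -0.7, 0.6]
width: 0.051
time_s: 76.7
ee_pos: [439.5, -127.0, 13.1]
orientation: [0.047, 0.999, -0.0, 0.0]
ft_force: [-0.2, 0.2, 0.7]
width: 0.051
time_s: 77.2
ee_pos: [446.5, -127.8, 12.7]
orientation: [0.047, 0.999, 0.0, -0.001]
ft_force: [-4.9, 0.7, 2.1]
width: 0.051
time_s: 77.7
ee_pos: [450.6, -128.3, 12.6]
orientation: [0.047, 0.999, 0.0, -0.002]
ft_force: [-6.2, 0.3, 3.5]
width: 0.049
```

```bash

python3 -m handwheel '[[-0.01,0,-0.008,0,0,0,0.9],[-0.02,0,-0.008,0,0,0,0.9],[-0.03,0,-0.008,0,0,0,0.9],[-0.04,0,-0.008,0,0,0,0.9],[-0.04,0,-0.008,0,0,0,0.9]]'
python3 -m handwheel '[[-0.01,0,0,0,0,0,0.9],[-0.02,0,0,0,0,0,0.9],[-0.025,0,0,0,0,0,0.9],[-0.025,0,0,0,0,0,0.9],[-0.025,0,0,0,0,0,0.9]]'
python3 -m handwheel '[[-0.01,0,0,0,0,0,0.9],[-0.015,0,0,0,0,0,0.9],[-0.015,0,0,0,0,0,0.9],[-0.015,0,0,0,0,0,0.9],[-0.015,0,0,0,0,0,0.9]]'
python3 -m handwheel '[[-0.01,0,0,0,0,0,0.9],[-0.015,0,0,0,0,0,0.9],[-0.015,0,0,0,0,0,0.9],[-0.015,0,0,0,0,0,0.9],[-0.015,0,0,0,0,0,0.9]]'
python3 - <<'E'
from h import *
crop("scene",140,120,280,225,"pics/e6.png")
E
```

```text
time_s: 78.2
ee_pos: [457.2, -128.7, 13.9]
orientation: [0.047, 0.999, -0.0, 0.0]
ft_force: [-2.6, -0.1, -1.3]
width: 0.052
time_s: 78.7
ee_pos: [460.2, -129.0, 14.1]
orientation: [0.047, 0.999, -0.0, 0.0]
ft_force: [-3.0, 0.3, -1.7]
width: 0.053
time_s: 79.2
ee_pos: [460.3, -129.0, 14.0]
orientation: [0.047, 0.999, 0.0, -0.001]
ft_force: [-6.5, 2.3, 4.0]
width: 0.051
time_s: 79.7
ee_pos: [460.3, -129.2, 13.8]
orientation: [0.047, 0.999, 0.0, -0.003]
ft_force: [-11.2, 3.0, 8.3]
width: 0.047
scale 5.714285714285714
```

View pics/e6.png

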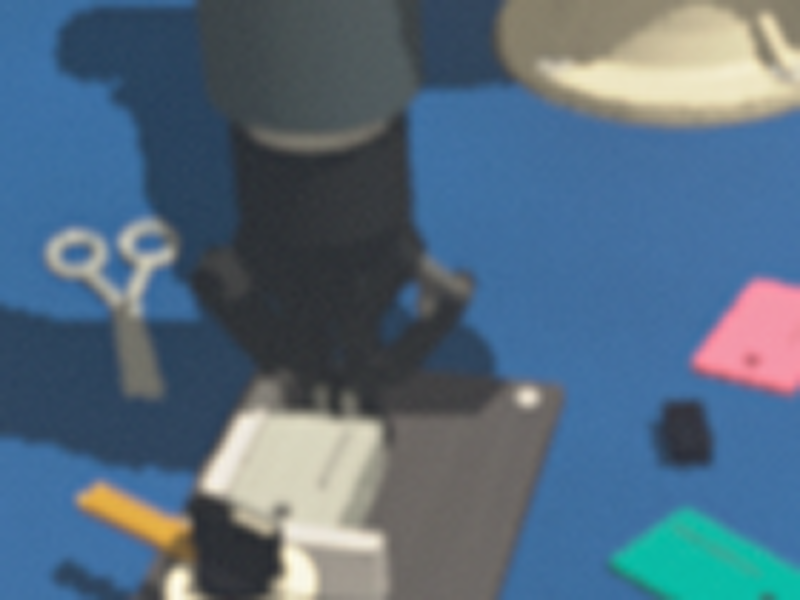

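```bash

python3 -m handwheel '[[-0.01,0,0,0,0,0,0.9],[-0.02,0,0,0,0,0,0.9],[-0.025,0,0,0,0,0,0.9],[-0.025,0,0,0,0,0,0.9],[-0.025,0,0,0,0,0,0.9]]'
python3 -m handwheel '[[-0.01,0,0,0,0,0,0.9],[-0.02,0,0,0,0,0,0.9],[-0.025,0,0,0,0,0,0.9],[-0.025,0,0,0,0,0,0.9],[-0.025,0,0,0,0,0,0.9]]'
python3 -m handwheel '[[-0.01,0,0,0,0,0,0.9],[-0.02,0,0,0,0,0,0.9],[-0.025,0,0,0,0,0,0.9],[-0.025,0,0,0,0,0,0.9],[-0.025,0,0,0,0,0,0.9]]'
```

```text
time_s: 80.25
ee_pos: [460.3, -129.4, 13.3]
orientation: [0.047, 0.999, 0.0, -0.006]
ft_force: [-18.8, 5.3, 13.2]
width: 0.053
time_s: 80.75
ee_pos: [460.2, -129.6, 12.8]
orientation: [0.048, 0.999, 0.0, -0.009]
ft_force: [-25.6, 6.3, 19.5]
width: 0.047
time_s: 81.25
ee_pos: [460.2, -129.7, 12.4]
orientation: [0.048, 0.999, 0.0, -0.012]
ft_force: [-32.9, 8.4, 26.3]
width: 0.053
```

```bash

python3 -m handwheel '[[0.05,0,0,0,0,0,0.9],[0.1,0,0,0,0,0,0.9],[0.16,0,0,0,0,0,0.9],[0.16,0,0,0,0,0,0.9],[0.16,0,0,0,0,0,0.9]]'
python3 -m handwheel '[[0,0,-0.01,0,-0.003,0,0.9],[0,0,-0.01,0,-0.003,0,0.9],[0,0,-0.01,0,-0.003,0,0.9],[0,0,-0.01,0,-0.003,0,0.9],[0,0,-0.01,0,-0.003,0,0.9]]'
python3 - <<'E'
from h import *
plan((460.3,-129.,14,-185.4))
crop("scene",140,120,280,225,"pics/e7.png")
i=manip.camera("top");crop("top",265,145,365,220,"pics/e7t.png",i)
E
```

```text
time_s: 81.75
ee_pos: [454.8, -128.3, 14.7]
orientation: [0.047, 0.999, -0.0, 0.001]
ft_force: [-0.1, -0.2, 0.5]
width: 0.05
time_s: 82.25
ee_pos: [453.5, -128.4, 15.2]
orientation: [0.047, 0.999, -0.0, 0.009]
ft_force: [0.2, -0.8, 0.1]
width: 0.048
now [ 453.507 -128.36    15.176] psi 174.63580211252142 q6 -1.7274614428570474 w 0.048 F [ 0.172 -0.776  0.109] t 82.25
-> (460.3, -129.0, 14, -185.4) [-0.057,-0.000,0.011,-0.0000,0.0030,0.0001]
scale 5.714285714285714
scale 8.0
```

View pics/e7.png

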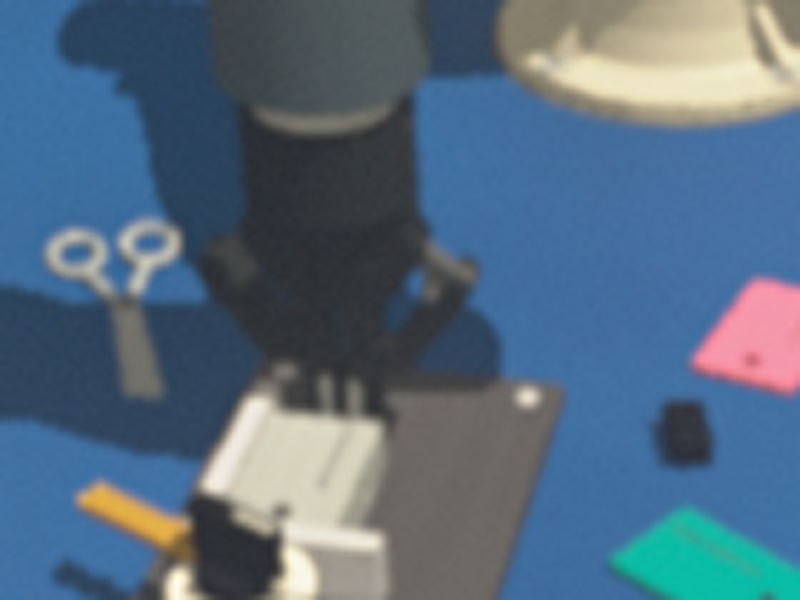

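View pics/e7t.png

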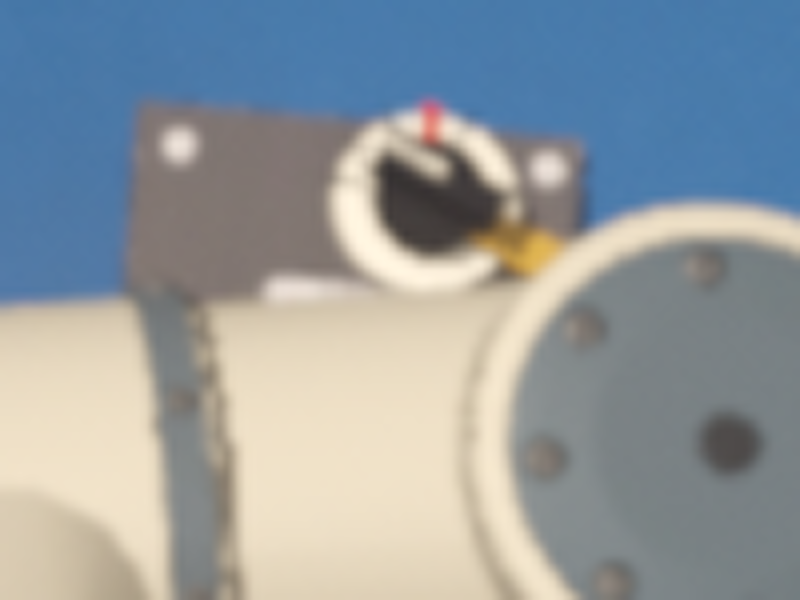

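```bash

python3 -m handwheel '[[-0.02,0,0.008,0,0,0,0.9],[-0.04,0,0.008,0,0,0,0.9],[-0.05,0,0.008,0,0,0,0.9],[-0.05,0,0.008,0,0,0,0.9],[-0.05,0,0.008,0,0,0,0.9]]'
python3 -m handwheel '[[-0.01,0,0,0,0,0,0.9],[-0.015,0,0,0,0,0,0.9],[-0.02,0,0,0,0,0,0.9],[-0.02,0,0,0,0,0,0.9],[-0.02,0,0,0,0,0,0.9]]'
python3 -m handwheel '[[-0.01,0,0,0,0,0,0.9],[-0.02,0,0,0,0,0,0.9],[-0.025,0,0,0,0,0,0.9],[-0.025,0,0,0,0,0,0.9],[-0.025,0,0,0,0,0,0.9]]'
python3 -m handwheel '[[-0.01,0,0,0,0,0,0.9],[-0.02,0,0,0,0,0,0.9],[-0.025,0,0,0,0,0,0.9],[-0.025,0,0,0,0,0,0.9],[-0.025,0,0,0,0,0,0.9]]'
```

```text
time_s: 82.85
ee_pos: [459.4, -128.9, 14.3]
orientation: [0.047, 0.999, -0.0, 0.009]
ft_force: [-0.0, 0.2, 0.8]
width: 0.051
time_s: 83.35
ee_pos: [460.5, -129.1, 14.2]
orientation: [0.047, 0.999, -0.0, 0.008]
ft_force: [-5.1, 1.1, 5.0]
width: 0.054
time_s: 83.85
ee_pos: [460.5, -129.4, 13.5]
orientation: [0.047, 0.999, -0.0, 0.005]
ft_force: [-10.2, 2.3, 7.4]
width: 0.051
time_s: 84.35
ee_pos: [460.5, -129.6, 12.9]
orientation: [0.048, 0.999, -0.0, 0.003]
ft_force: [-17.8, 3.7, 12.0]
width: 0.046
```

```bash

python3 -m handwheel '[[0.05,0,-0.01,0,0,0,0.9],[0.1,0,-0.01,0,0,0,0.9],[0.2,0,-0.01,0,0.003,0,0.9],[0.2,0,-0.01,0,0.003,0,0.9],[0.2,0,-0.01,0,0.003,0,0.9]]'
python3 -m handwheel '[[0,0,-0.3,0,0,0,0.9],[0,0,-0.6,0,0,0,0.9],[0,0,-0.75,0,0,0,0.9],[0,0,-0.75,0,0,0,0.9],[0,0,-0.75,0,0,0,0.9]]' 20
python3 - <<'E'
from h import *
T=J(-4,50,0)
plan((T[0],T[1],105,-95.4),(T[0],T[1],14,-95.4))
crop("scene",140,120,280,225,"pics/e8.png")
E
```

```text
time_s: 84.85
ee_pos: [444.4, -127.4, 15.5]
orientation: [0.047, 0.999, -0.0, 0.001]
ft_force: [0.4, 0.2, 0.9]
width: 0.048
time_s: 85.35
ee_pos: [444.2, -127.3, 105.3]
orientation: [0.047, 0.999, 0.0, 0.0]
ft_force: [-0.2, 0.2, -0.6]
width: 0.047
now [ 444.165 -127.31   105.263] psi 174.63039306564448 q6 -1.7256401111528155 w 0.047 F [-0.174  0.248 -0.623] t 85.35
-> (np.float64(511.71074051530616), np.float64(-69.84529086995019), 105, -95.4) [-0.172,0.176,0.001,-0.0000,0.0001,-0.0833]
-> (np.float64(511.71074051530616), np.float64(-69.84529086995019), 105, -95.4) [-0.237,0.067,0.001,-0.0000,0.0001,-0.0833]
-> (np.float64(511.71074051530616), np.float64(-69.84529086995019), 105, -95.4) [-0.239,-0.061,0.001,-0.0000,0.0001,-0.0833]
-> (np.float64(511.71074051530616), np.float64(-69.84529086995019), 14, -95.4) [-0.000,0.000,0.758,-0.0000,-0.0000,0.0000]
scale 5.714285714285714
```

View pics/e8.png

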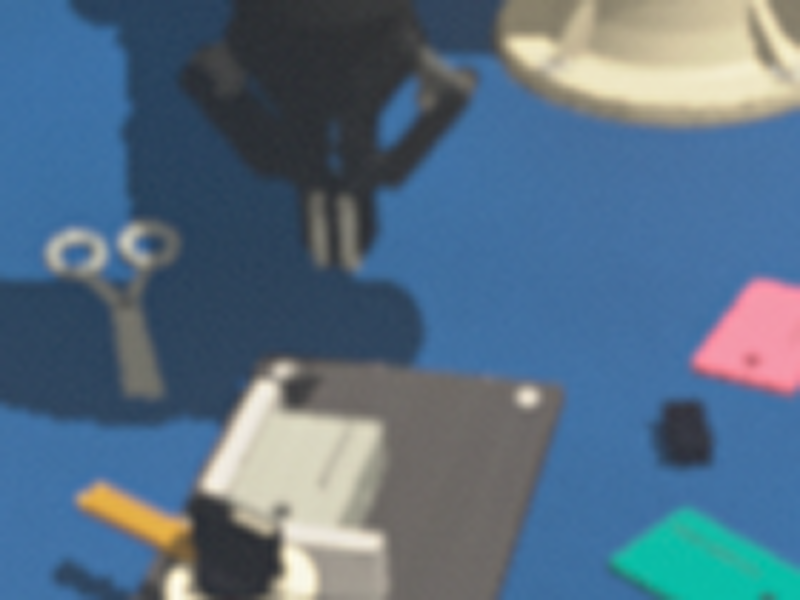

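```bash

python3 -m handwheel '[[-0.172,0.176,0,0,0,-0.0833,0.3],[-0.172,0.176,0,0,0,-0.0833,0.3],[-0.172,0.176,0,0,0,-0.0833,0.3],[-0.172,0.176,0,0,0,-0.0833,0.3],[-0.172,0.176,0,0,0,-0.0833,0.3]]'
python3 -m handwheel '[[-0.237,0.067,0,0,0,-0.0833,0.3],[-0.237,0.067,0,0,0,-0.0833,0.3],[-0.237,0.067,0,0,0,-0.0833,0.3],[-0.237,0.067,0,0,0,-0.0833,0.3],[-0.237,0.067,0,0,0,-0.0833,0.3]]'
python3 -m handwheel '[[-0.239,-0.061,0,0,0,-0.0833,0.3],[-0.239,-0.061,0,0,0,-0.0833,0.3],[-0.239,-0.061,0,0,0,-0.0833,0.3],[-0.239,-0.061,0,0,0,-0.0833,0.3],[-0.239,-0.061,0,0,0,-0.0833,0.3]]'
python3 -m handwheel '[[0,0,0.2,0,0,0,0.3],[0,0,0.4,0,0,0,0.3],[0,0,0.6,0,0,0,0.3],[0,0,0.6,0,0,0,0.3],[0,0,0.6,0,0,0,0.3]]'
python3 - <<'E'
from h import *
T=J(-5,50,0)
plan((T[0],T[1],14,-95.4))
crop("scene",140,120,280,225,"pics/e9.png")
E
```

```text
time_s: 85.9
ee_pos: [465.7, -108.3, 104.0]
orientation: [-0.214, 0.977, 0.0, -0.001]
ft_force: [-0.0, 0.4, -0.3]
width: 0.354
time_s: 86.4
ee_pos: [488.5, -89.2, 104.4]
orientation: [-0.458, 0.889, 0.0, -0.001]
ft_force: [0.7, -0.5, -0.1]
width: 0.349
time_s: 86.9
ee_pos: [511.2, -70.1, 104.8]
orientation: [-0.672, 0.741, 0.0, -0.0]
ft_force: [0.2, -0.2, 0.7]
width: 0.35
time_s: 87.4
ee_pos: [511.5, -70.3, 33.5]
orientation: [-0.672, 0.74, -0.0, -0.0]
ft_force: [1.2, 0.3, 0.7]
width: 0.351
now [511.501 -70.252  33.53 ] psi -95.5231636648357 q6 -0.2643408132098271 w 0.351 F [1.197 0.332 0.744] t 87.4
-> (np.float64(510.7151552631435), np.float64(-69.75142923947105), 14, -95.4) [-0.004,0.007,0.163,0.0001,-0.0001,-0.0003]
scale 5.714285714285714
```

View pics/e9.png

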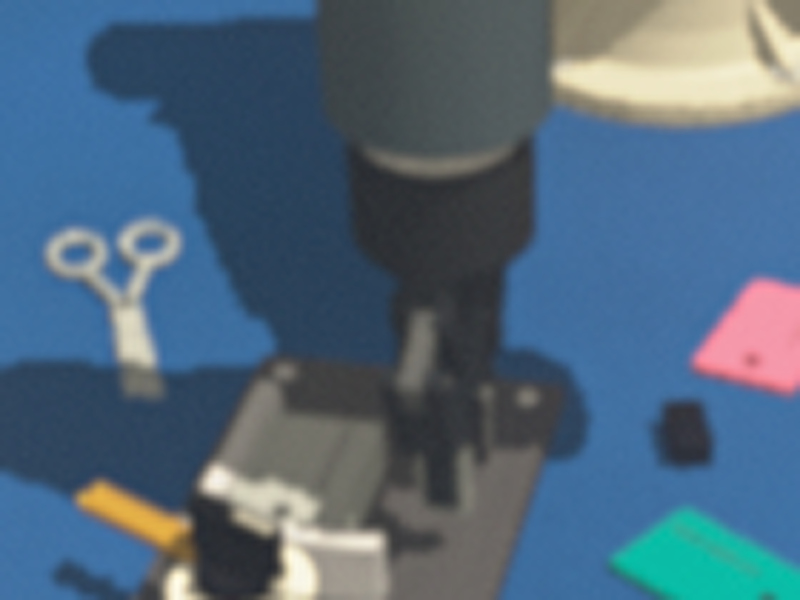

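```bash

python3 -m handwheel '[[0,0.005,0.08,0,0,0,0.3],[0,0.005,0.16,0,0,0,0.3],[0,0.005,0.163,0,0,0,0.3],[0,0.005,0.163,0,0,0,0.3],[0,0.005,0.163,0,0,0,0.3]]'
python3 -m handwheel '[[0.06,0,0,0,0,0,0.3],[0.12,0,0,0,0,0,0.3],[0.18,0,0,0,0,0,0.3],[0.22,0,0,0,0,0,0.3],[0.23,0,0,0,0,0,0.3]]'
python3 -m handwheel '[[0.01,0,0,0,0,0,0.3],[0.02,0,0,0,0,0,0.3],[0.03,0,0,0,0,0,0.3],[0.04,0,0,0,0,0,0.3],[0.04,0,0,0,0,0,0.3]]'
python3 -m handwheel '[[0.01,0,0,0,0,0,0.3],[0.015,0,0,0,0,0,0.3],[0.015,0,0,0,0,0,0.3],[0.015,0,0,0,0,0,0.3],[0.015,0,0,0,0,0,0.3]]'
```

```text
time_s: 87.95
ee_pos: [511.1, -70.0, 13.9]
orientation: [-0.673, 0.74, -0.0, 0.0]
ft_force: [0.1, 0.1, -0.1]
width: 0.35
time_s: 88.45
ee_pos: [508.1, -98.2, 13.7]
orientation: [-0.673, 0.74, -0.0, -0.0]
ft_force: [-0.4, -0.9, 0.2]
width: 0.351
time_s: 88.95
ee_pos: [507.9, -101.3, 13.7]
orientation: [-0.673, 0.74, 0.0, 0.001]
ft_force: [0.9, 4.1, 0.5]
width: 0.348
time_s: 89.45
ee_pos: [507.9, -101.5, 13.7]
orientation: [-0.673, 0.74, 0.001, 0.002]
ft_force: [-1.0, 12.8, 3.4]
width: 0.348
```

```bash

python3 -m handwheel '[[0.01,0,0,0,0,0,0.3],[0.02,0,0,0,0,0,0.3],[0.03,0,0,0,0,0,0.3],[0.03,0,0,0,0,0,0.3],[0.03,0,0,0,0,0,0.3]]'
python3 -m handwheel '[[-0.05,0,0,0,0,0,0.3],[-0.1,0,0,0,0,0,0.3],[-0.25,0,0,0,0,0,0.3],[-0.25,0,0,0,0,0,0.3],[-0.25,0,0,0,0,0,0.3]]'
python3 -m handwheel '[[0,0,-0.3,0,0,0,0.3],[0,0,-0.6,0,0,0,0.3],[0,0,-0.9,0,0,0,0.3],[0,0,-1,0,0,0,0.3],[0,0,-1,0,0,0,0.3]]'
python3 - <<'E'
from h import *
plan((430,100,150,-95.4))
crop("scene",140,120,280,225,"pics/f1.png")
E
```

```text
time_s: 89.95
ee_pos: [508.0, -101.7, 13.8]
orientation: [-0.672, 0.74, 0.002, 0.004]
ft_force: [-2.5, 28.0, 7.8]
width: 0.348
time_s: 90.45
ee_pos: [510.0, -78.0, 13.6]
orientation: [-0.673, 0.739, -0.0, -0.0]
ft_force: [0.2, -0.4, 0.1]
width: 0.354
time_s: 90.95
ee_pos: [511.3, -78.3, 135.7]
orientation: [-0.673, 0.74, -0.001, 0.002]
ft_force: [-0.2, -0.1, -0.1]
width: 0.354
now [511.287 -78.341 135.717] psi -95.42621292817645 q6 -0.24644591531220736 w 0.354 F [-0.203 -0.091 -0.078] t 90.95
-> (430, 100, 150, -95.4) [-0.708,0.407,-0.061,-0.0003,0.0000,-0.0000]
-> (430, 100, 150, -95.4) [-0.708,0.407,-0.060,-0.0003,0.0000,-0.0000]
scale 5.714285714285714
```

View pics/f1.png

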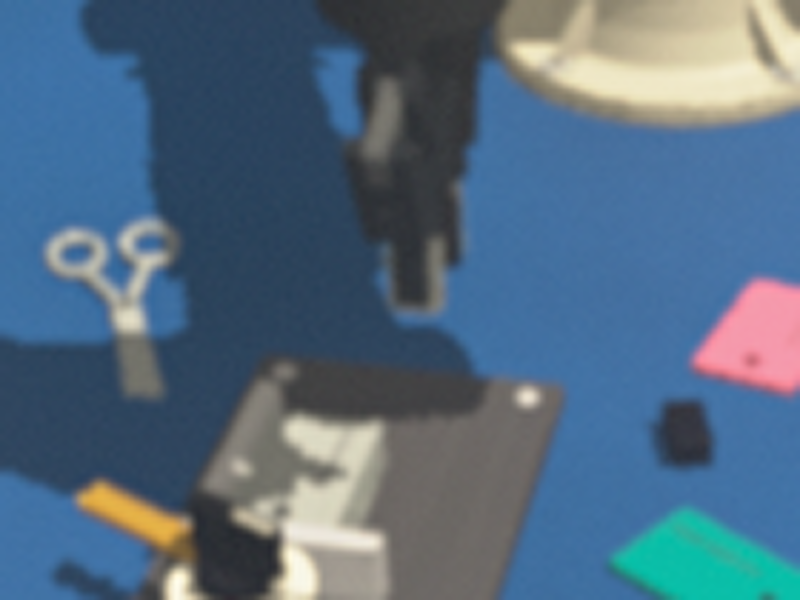

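```bash

python3 -m handwheel '[[-0.708,0.407,-0.06,0,0,0,0.3],[-0.708,0.407,-0.06,0,0,0,0.3],[-0.708,0.407,-0.06,0,0,0,0.3],[-0.708,0.407,-0.06,0,0,0,0.3],[-0.708,0.407,-0.06,0,0,0,0.3]]'
python3 -m handwheel '[[-0.708,0.407,-0.06,0,0,0,0.3],[-0.708,0.407,-0.06,0,0,0,0.3],[-0.708,0.407,-0.06,0,0,0,0.3],[-0.708,0.407,-0.06,0,0,0,0.3],[-0.708,0.407,-0.06,0,0,0,0.3]]'
python3 - <<'E'
from h import *
i=manip.camera("top");cv2.imwrite("pics/top3.png",i)
crop("top",280,145,360,225,"pics/f2.png",i)
crop("scene",150,185,250,260,"pics/f3.png")
crop("top",0,0,512,384,"pics/f4.png",i)
print(px("top",J(85,-19,78.5)),px("top",J(85,-19,48)))
E
```

```text
time_s: 91.5
ee_pos: [469.1, 10.8, 139.8]
orientation: [-0.673, 0.74, 0.0, -0.001]
ft_force: [0.7, 0.2, -0.1]
width: 0.35
time_s: 92.0
ee_pos: [429.1, 99.5, 147.6]
orientation: [-0.672, 0.74, 0.0, -0.001]
ft_force: [1.1, -0.5, 0.2]
width: 0.35
scale 7.5
scale 8.0
scale 1.5625
[320.628 166.128] [318.483 169.191]
```

View pics/f2.png

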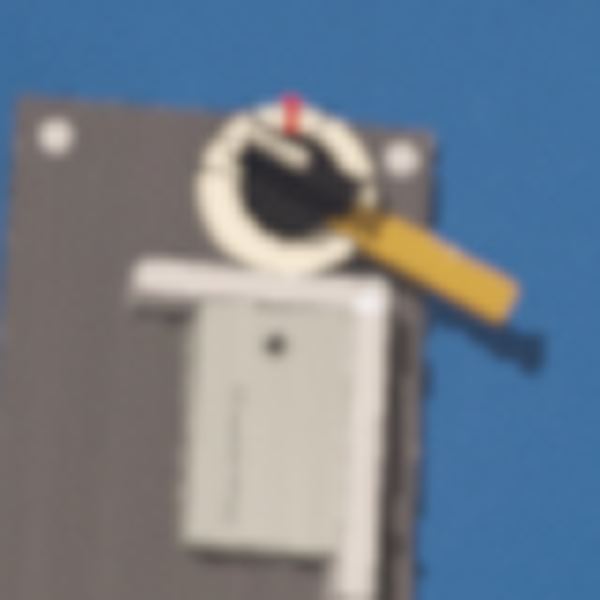

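View pics/f3.png

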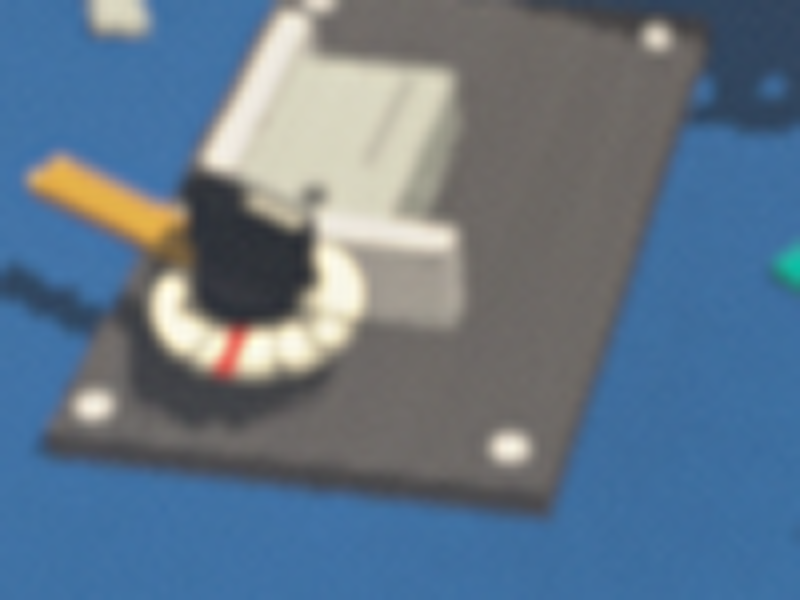

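View pics/f4.png

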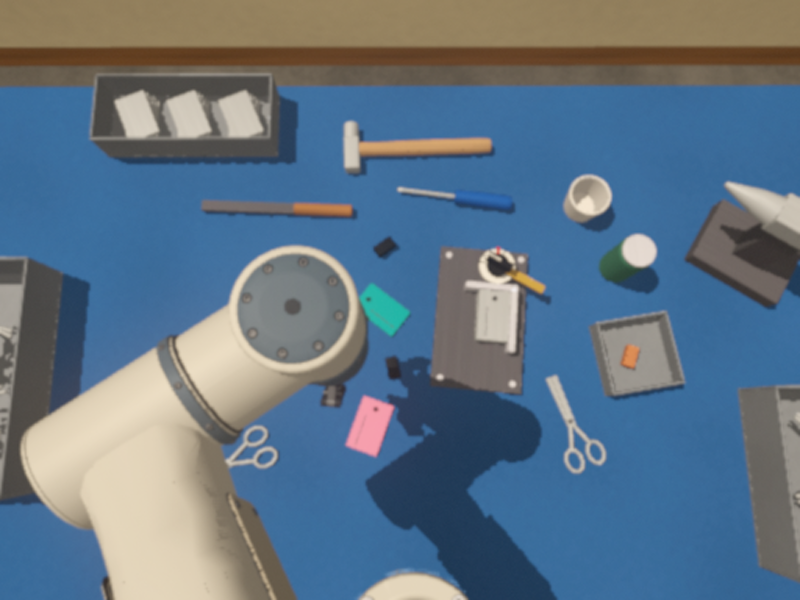

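```bash
python3 - <<'E'
from h import *
f=lambda a,b:(a/7.5+280-.4,b/7.5+145-.4)
# arm edges
for p,q in (((380,212),(520,286)),((335,228),(495,322)),((350,222),(508,304))):
    A=w("top",*f(*p),52);B=w("top",*f(*q),52);d=B-A;ang=np.degrees(np.arctan2(d[1],d[0]))
    print(A,B,"world",ang,"theta",1.40-np.radians((ang-np.degrees(JA))%360-180))
# white pointer top of bar and bar centre
print(px("top",J(85,-19,78.5)),[f(*q) for q in((275,142),(300,187))])
for q in((257,135),(308,160)):print(w("top",*f(*q),78.5))
G=J(85,-19,0);print(G)
E
```

```text
[ 582.869 -176.015   52.   ] [ 556.594 -222.536   52.   ] world -119.45807582733013 theta 0.2493440876941666
[ 577.373 -160.329   52.   ] [ 544.163 -213.281   52.   ] world -122.09503004232863 theta 0.29536762097023295
[ 579.437 -165.564   52.   ] [ 550.368 -218.073   52.   ] world -118.96876655044278 theta 0.24080402975192983
[320.628 166.128] [(316.2666666666667, 163.53333333333333), (319.6, 169.53333333333333)]
[ 603.083 -130.33    78.5  ]
[ 594.344 -147.013   78.5  ]
[ 593.841 -146.894    0.   ]
```

```bash
python3 - <<'E'
from h import *
plan((593.5,-146.5,130,-120),(593.5,-146.5,100,-120),(593.5,-146.5,58,-120))
E
```

```text
now [429.188  99.321 147.702] psi -95.5373423817783 q6 -0.682221777921327 w 0.35 F [ 0.149 -0.449  0.153] t 92.1
-> (593.5, -146.5, 130, -120) [0.953,-0.780,0.074,0.0000,-0.0001,0.0340]
-> (593.5, -146.5, 130, -120) [0.766,-0.965,0.074,0.0000,-0.0001,0.0340]
-> (593.5, -146.5, 100, -120) [0.000,-0.000,0.250,0.0000,0.0000,0.0000]
-> (593.5, -146.5, 58, -120) [-0.000,-0.000,0.350,-0.0000,-0.0000,0.0000]
```

```bash

python3 -m handwheel '[[0.953,-0.78,0.074,0,0,0.034,0.1],[0.953,-0.78,0.074,0,0,0.034,0.1],[0.953,-0.78,0.074,0,0,0.034,0.1],[0.953,-0.78,0.074,0,0,0.034,0.1],[0.953,-0.78,0.074,0,0,0.034,0.1]]'
python3 -m handwheel '[[0.766,-0.965,0.074,0,0,0.034,0.1],[0.766,-0.965,0.074,0,0,0.034,0.1],[0.766,-0.965,0.074,0,0,0.034,0.1],[0.766,-0.965,0.074,0,0,0.034,0.1],[0.766,-0.965,0.074,0,0,0.034,0.1]]'
python3 -m handwheel '[[0,0,0.1,0,0,0,0.1],[0,0,0.2,0,0,0,0.1],[0,0,0.2,0,0,0,0.1],[0,0,0.2,0,0,0,0.1],[0,0,0.2,0,0,0,0.1]]'
python3 - <<'E'
from h import *
plan((593.5,-146.5,58,-120))
crop("scene",140,130,260,220,"pics/g1.png")
E
```

```text
time_s: 92.6
ee_pos: [511.3, -24.2, 138.4]
orientation: [-0.589, 0.808, 0.0, -0.001]
ft_force: [-0.6, 0.9, -0.4]
width: 0.451
time_s: 93.1
ee_pos: [593.5, -145.0, 129.6]
orientation: [-0.5, 0.866, 0.001, -0.001]
ft_force: [-0.9, 0.3, -0.6]
width: 0.452
time_s: 93.6
ee_pos: [594.0, -144.4, 106.9]
orientation: [-0.501, 0.865, -0.0, 0.0]
ft_force: [-0.7, 0.3, -0.5]
width: 0.452
now [ 593.964 -144.401  106.863] psi -119.83205685786609 q6 -0.537795970787453 w 0.452 F [-0.659  0.338 -0.53 ] t 93.6
-> (593.5, -146.5, 58, -120) [0.017,-0.005,0.407,-0.0001,0.0000,0.0005]
scale 6.666666666666667
```

View pics/g1.png

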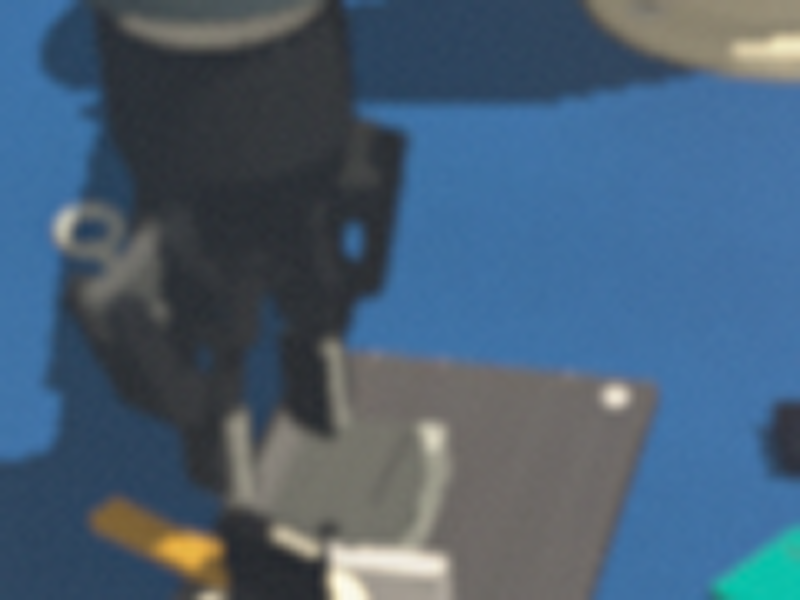

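```bash

python3 -m handwheel '[[0.012,-0.003,0.1,0,0,0,0.1],[0.012,-0.003,0.18,0,0,0,0.1],[0.012,-0.003,0.18,0,0,0,0.1],[0.012,-0.003,0.18,0,0,0,0.1],[0.012,-0.003,0.18,0,0,0,0.1]]'
python3 - <<'E'
from h import *
plan((593.5,-146.5,58,-120))
crop("scene",140,150,240,225,"pics/g2.png")
E
```

```text
time_s: 94.15
ee_pos: [593.6, -146.3, 84.9]
orientation: [-0.501, 0.865, -0.0, 0.0]
ft_force: [0.6, -0.4, 0.7]
width: 0.447
now [ 593.62  -146.274   84.929] psi -119.87507464669866 q6 -0.5353656114009675 w 0.447 F [ 0.602 -0.361  0.696] t 94.15
-> (593.5, -146.5, 58, -120) [0.002,0.000,0.224,-0.0001,-0.0000,0.0003]
scale 8.0
```

View pics/g2.png

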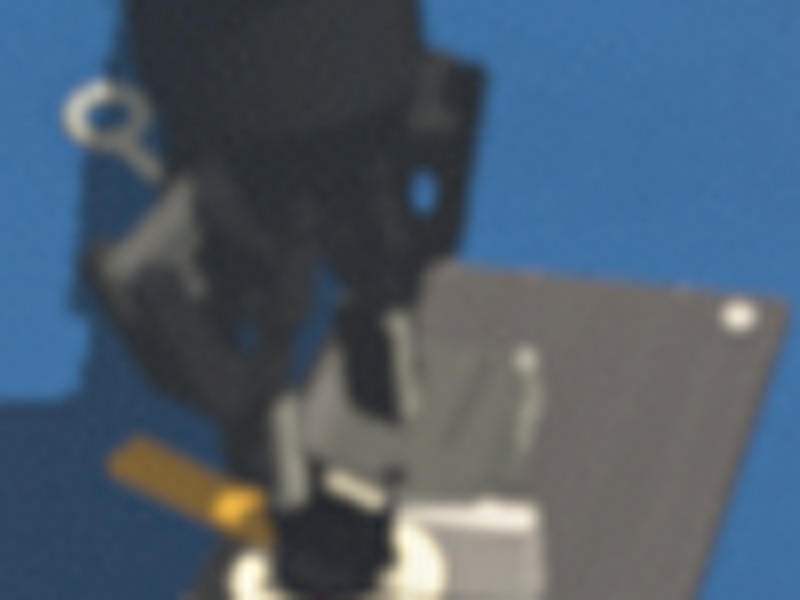

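```bash

python3 -m handwheel '[[0,0,0.02,0,0,0,0.1],[0,0,0.05,0,0,0,0.1],[0,0,0.08,0,0,0,0.1],[0,0,0.1,0,0,0,0.1],[0,0,0.1,0,0,0,0.1]]'
python3 -m handwheel '[[0,0,0.03,0,0,0,0.1],[0,0,0.06,0,0,0,0.1],[0,0,0.09,0,0,0,0.1],[0,0,0.12,0,0,0,0.1],[0,0,0.12,0,0,0,0.1]]'
python3 - <<'E'
from h import *
plan((593.5,-146.5,58,-120))
crop("scene",140,150,240,225,"pics/g3.png")
E
```

```text
time_s: 94.7
ee_pos: [593.0, -146.1, 72.1]
orientation: [-0.501, 0.866, 0.0, -0.0]
ft_force: [0.2, 0.4, -0.6]
width: 0.452
time_s: 95.2
ee_pos: [592.9, -146.1, 57.6]
orientation: [-0.501, 0.866, 0.0, -0.001]
ft_force: [-0.2, -0.5, 0.4]
width: 0.444
now [ 592.942 -146.118   57.598] psi -119.88188960881598 q6 -0.5353395523174995 w 0.444 F [-0.175 -0.462  0.379] t 95.2
-> (593.5, -146.5, 58, -120) [0.000,-0.006,-0.003,0.0002,-0.0001,0.0003]
scale 8.0
```

View pics/g3.png

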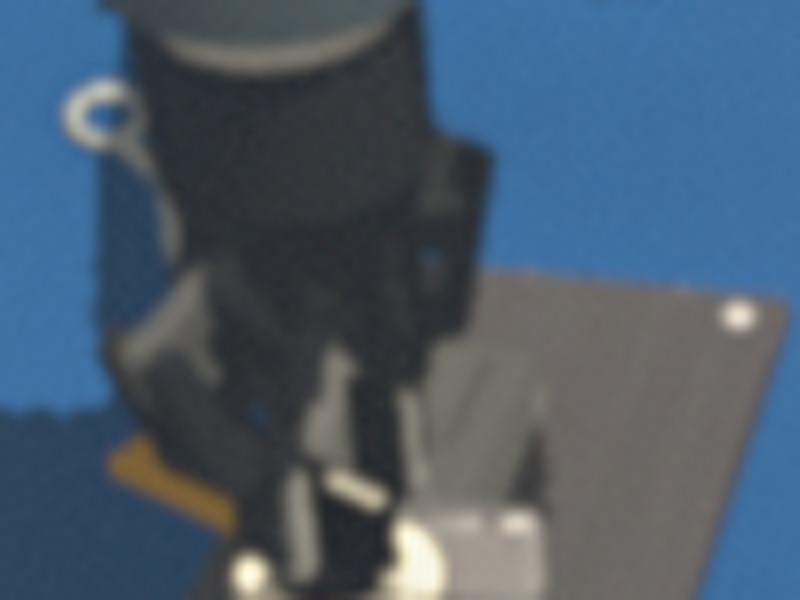

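Both fingers are down beside the grip bar and the reading shows no contact. Now close on it.

```bash

python3 -m handwheel '[[0,0,0,0,0,0,0.3],[0,0,0,0,0,0,0.5],[0,0,0,0,0,0,0.6],[0,0,0,0,0,0,0.7],[0,0,0,0,0,0,0.8]]' 30
python3 -m handwheel '[[0,0,0,0,0,0,1],[0,0,0,0,0,0,1],[0,0,0,0,0,0,1],[0,0,0,0,0,0,1],[0,0,0,0,0,0,1]]' 30
python3 - <<'E'
from h import *
plan((593.5,-146.5,58,-120)); s=manip.get_state();print(s["moment"])
crop("scene",140,150,240,225,"pics/g4.png")
E
```

```text
time_s: 95.75
ee_pos: [594.6, -146.6, 58.9]
orientation: [-0.501, 0.865, -0.001, 0.001]
ft_force: [4.5, -3.1, -0.5]
width: 0.129
time_s: 96.25
ee_pos: [594.6, -146.6, 58.9]
orientation: [-0.501, 0.865, -0.001, 0.001]
ft_force: [4.6, -2.5, -0.2]
width: 0.134
now [ 594.58  -146.624   58.915] psi -119.86776041241781 q6 -0.535327592261887 w 0.134 F [ 4.564 -2.487 -0.217] t 96.25
-> (593.5, -146.5, 58, -120) [0.004,0.008,0.008,-0.0004,0.0001,0.0004]
[-0.978 -1.486 -0.053]
scale 8.0
```

View pics/g4.png

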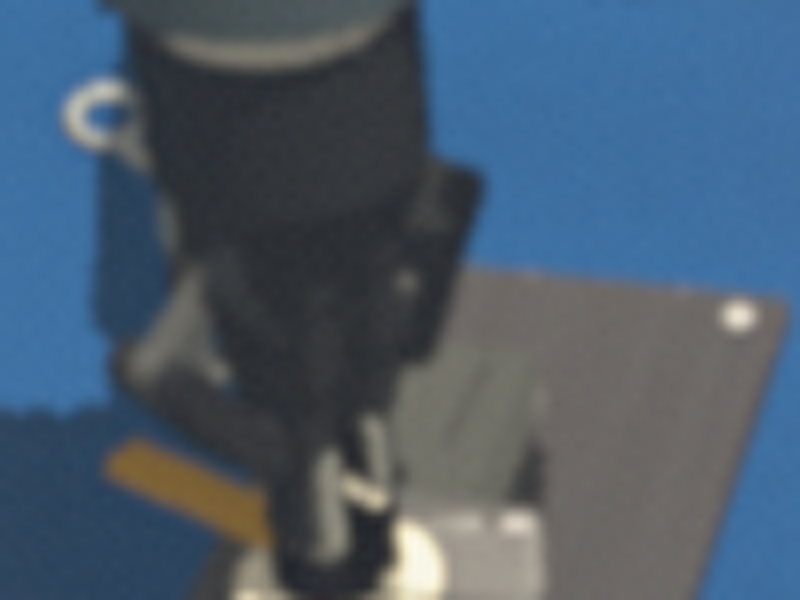

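```bash

python3 -m handwheel '[[0,-0.01,0.006,0,0,0.015,1],[0,-0.01,0.006,0,0,0.03,1],[0,-0.01,0.006,0,0,0.045,1],[0,-0.01,0.006,0,0,0.06,1],[0,-0.01,0.006,0,0,0.075,1]]' 40
python3 - <<'E'
from h import *
plan((594.2,-146.7,58,-185.4)); s=manip.get_state();print(s["moment"])
crop("scene",140,150,240,225,"pics/g5.png")
E
```

```text
time_s: 96.8
ee_pos: [595.0, -146.9, 58.9]
orientation: [-0.283, 0.959, -0.0, 0.001]
ft_force: [0.8, -1.2, 4.7]
width: 0.131
now [ 594.95  -146.872   58.901] psi -147.06614115819107 q6 -1.0092821727710621 w 0.131 F [ 0.764 -1.206  4.724] t 96.8
-> (594.2, -146.7, 58, -185.4) [0.004,0.005,0.008,-0.0001,0.0002,0.1065]
[-0.161 -0.128  0.052]
scale 8.0
```

View pics/g5.png

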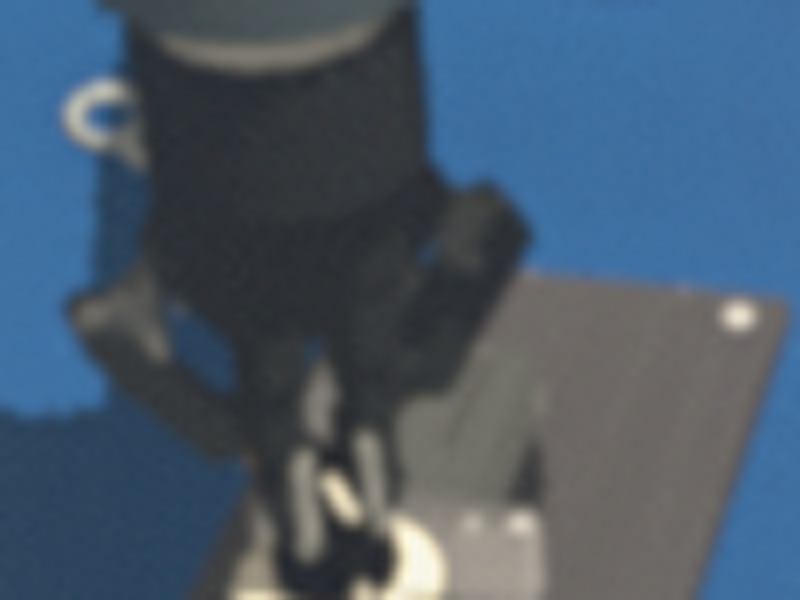

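```bash

python3 -m handwheel '[[0,0,-0.004,0,0,0.02,1],[0,0,-0.004,0,0,0.04,1],[0,0,-0.004,0,0,0.06,1],[0,0,-0.004,0,0,0.08,1],[0,0,-0.004,0,0,0.1,1]]'
python3 -m handwheel '[[0,0,0,0,0,0.0065,1],[0,0,0,0,0,0.0065,1],[0,0,0,0,0,0.0065,1],[0,0,0,0,0,0.0065,1],[0,0,0,0,0,0.0065,1]]'
python3 - <<'E'
from h import *
plan((594.2,-146.7,58,-185.4)); s=manip.get_state();print(s["moment"])
crop("scene",140,160,240,235,"pics/g6.png")
E
```

```text
time_s: 97.35
ee_pos: [595.1, -147.3, 58.9]
orientation: [0.027, 1.0, -0.001, 0.001]
ft_force: [2.6, -3.6, 2.3]
width: 0.131
time_s: 97.85
ee_pos: [595.0, -147.4, 58.8]
orientation: [0.045, 0.999, -0.0, 0.001]
ft_force: [1.5, -4.9, 5.1]
width: 0.131
now [ 595.044 -147.352   58.846] psi 174.8554449499946 q6 -1.6736764688275112 w 0.131 F [ 1.503 -4.875  5.086] t 97.85
-> (594.2, -146.7, 58, -185.4) [0.008,0.005,0.007,-0.0001,0.0002,0.0007]
[-1.598 -0.771  0.04 ]
scale 8.0
```

View pics/g6.png

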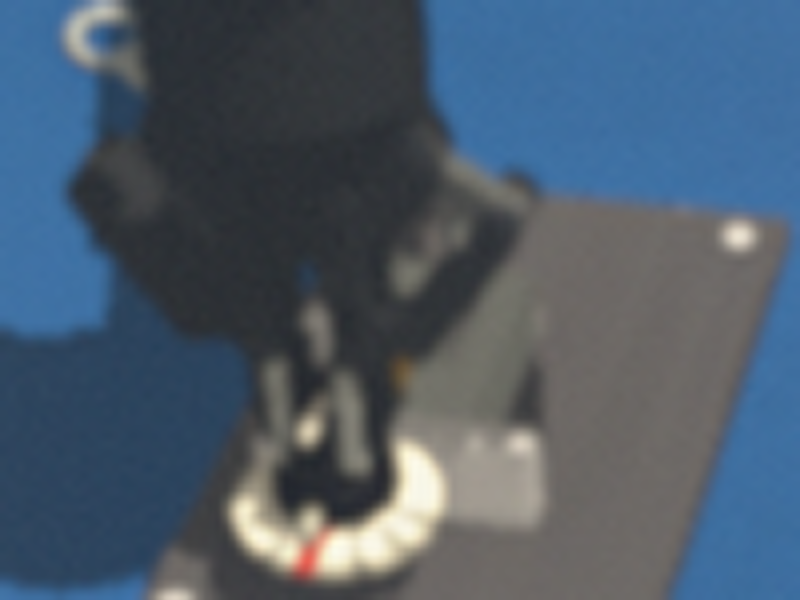

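```bash

python3 -m handwheel '[[0,0,0,0,0,0.0008,1],[0,0,0,0,0,0.0008,1],[0,0,0,0,0,0.0008,0.7],[0,0,0,0,0,0.0008,0.3],[0,0,0,0,0,0.0008,0.2]]'
python3 -m handwheel '[[0,0,-0.1,0,0,0,0.1],[0,0,-0.3,0,0,0,0.1],[0,0,-0.6,0,0,0,0.1],[0,0,-0.8,0,0,0,0.1],[0,0,-0.8,0,0,0,0.1]]'
python3 - <<'E'
from h import *
plan((430,100,150,-185.4))
E
```

```text
time_s: 98.4
ee_pos: [593.2, -145.9, 56.9]
orientation: [0.048, 0.999, 0.001, -0.001]
ft_force: [0.0, -0.3, 0.3]
width: 0.402
time_s: 98.9
ee_pos: [596.6, -147.0, 159.4]
orientation: [0.048, 0.999, -0.0, 0.004]
ft_force: [-0.1, -0.2, 0.7]
width: 0.446
now [ 596.584 -146.962  159.366] psi 174.53671045396183 q6 -1.6796221014164665 w 0.446 F [-0.129 -0.21   0.744] t 98.9
-> (430, 100, 150, -185.4) [0.789,0.958,0.032,-0.0000,0.0007,-0.0001]
-> (430, 100, 150, -185.4) [0.789,0.959,0.036,-0.0000,0.0007,-0.0001]
```

```bash

python3 -m handwheel '[[0.789,0.958,0,0,0,0,0.1],[0.789,0.958,0,0,0,0,0.1],[0.789,0.958,0,0,0,0,0.1],[0.789,0.958,0,0,0,0,0.1],[0.789,0.958,0,0,0,0,0.1]]'
python3 -m handwheel '[[0.789,0.958,0,0,0,0,0.1],[0.789,0.958,0,0,0,0,0.1],[0.789,0.958,0,0,0,0,0.1],[0.789,0.958,0,0,0,0,0.1],[0.789,0.958,0,0,0,0,0.1]]'
python3 - <<'E'
from h import *
i=manip.camera("top");cv2.imwrite("pics/top4.png",i)
crop("top",280,145,360,225,"pics/k2.png",i)
i=manip.camera("scene");cv2.imwrite("pics/scene4.png",i)
crop("scene",150,185,250,260,"pics/k3.png",i)
E
```

```text
time_s: 99.4
ee_pos: [510.7, -22.3, 154.5]
orientation: [0.047, 0.999, 0.0, 0.0]
ft_force: [0.0, -0.9, -0.5]
width: 0.447
time_s: 99.9
ee_pos: [428.3, 100.7, 154.3]
orientation: [0.047, 0.999, -0.0, 0.0]
ft_force: [0.7, 0.5, -0.2]
width: 0.452
scale 7.5
scale 8.0
```

View pics/k2.png

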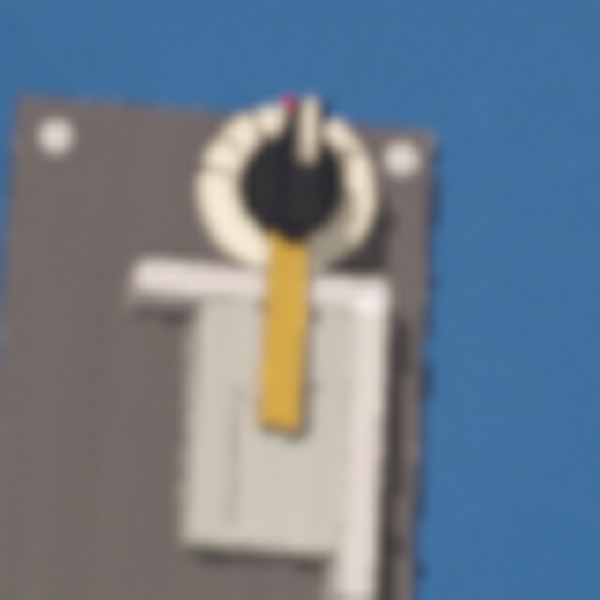

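View pics/k3.png

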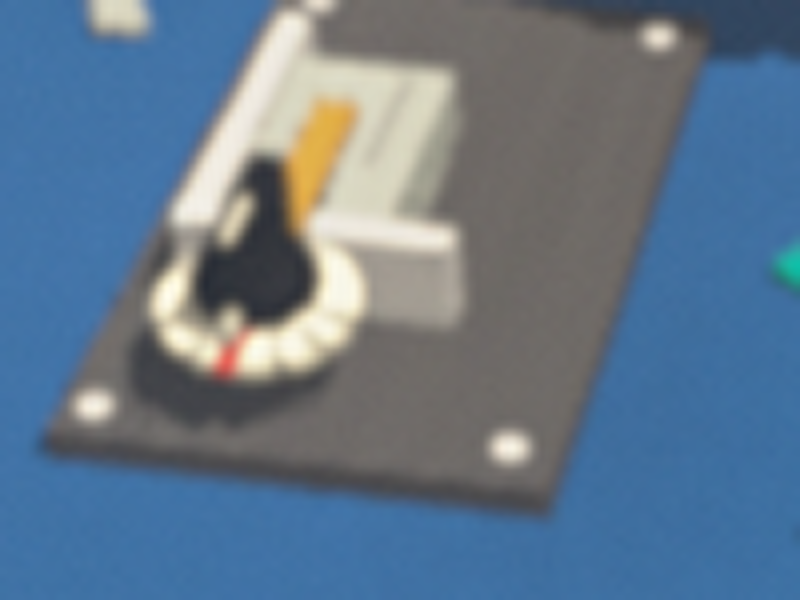

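```bash
python3 - <<'E'
from h import *
i=cv2.imread("pics/top4.png")
hsv=cv2.cvtColor(i,cv2.COLOR_BGR2HSV)
m=((hsv[...,0]>12)&(hsv[...,0]<30)&(hsv[...,1]>110)&(hsv[...,2]>90)).astype(np.uint8);k=np.zeros_like(m);k[176:206,310:325]=1;m*=k
v,u=np.nonzero(m);P=np.array([w("top",a,b,52)[:2] for a,b in zip(u,v)])
# row-centroids fit, soft weights by saturation
rows=[];
for r in range(180,200):
    sel=slice(308,328);wt=np.clip(hsv[r,sel,1].astype(float)-70,0,None);rows.append(w("top",(wt*np.arange(308,328)).sum()/wt.sum(),r,52)[:2])
R=np.array(rows);p=np.polyfit(R[:,0],R[:,1],1);ang=np.arctan(p[0]);print(len(u),"arm axis world deg",np.degrees(ang),"jig",np.degrees(JA),"theta",1.40-(ang-JA))
print("line y at knob x",np.polyval(p,J(85,-19,0)[0]),J(85,-19,0))
# stack top left edge & fence edges: subpixel along rows, gray gradient
g=cv2.cvtColor(i,cv2.COLOR_BGR2GRAY).astype(float)
for name,a,b,z,rr,sgn in(("stackL",300,312,37,(189,216),1),("baseL",272,290,12,(165,250),-1),("baseR",325,345,12,(215,245),1)):
    E=[]
    for r in range(*rr):
        d=np.gradient(cv2.GaussianBlur(g[r:r+1],(5,1),0)[0])[a:b]*sgn;d=np.clip(d,0,None)
        if d.sum()<3: continue
        E.append(w("top",(d*np.arange(a,b)).sum()/d.sum(),r,z)[:2])
    E=np.array(E);q=np.polyfit(E[:,0],E[:,1],1);print(name,np.degrees(np.arctan(q[0])),np.std(E[:,1]-np.polyval(q,E[:,0])))
E
```

```text
133 arm axis world deg -5.189149702213022 jig -5.385803274229739 theta 1.3965677476825005
line y at knob x -146.2039379059069 [ 593.841 -146.894    0.   ]
stackL -4.661758983809246 0.20846413853154833
baseL -4.762865734266812 2.85328873254621
baseR 5.481162975207998 7.785430972697791
```

```bash
python3 - <<'E'
from h import *
a=cv2.imread("pics/top0.png").astype(int);b=cv2.imread("pics/top4.png").astype(int)
d=(np.abs(a-b).max(2)).clip(0,255).astype(np.uint8)
cv2.imwrite("pics/diff.png",np.vstack([cv2.resize(np.hstack([cv2.cvtColor(d,cv2.COLOR_GRAY2BGR),b.astype(np.uint8)]),(800,300))]))
E
```

```text
(no output)
```

View pics/diff.png

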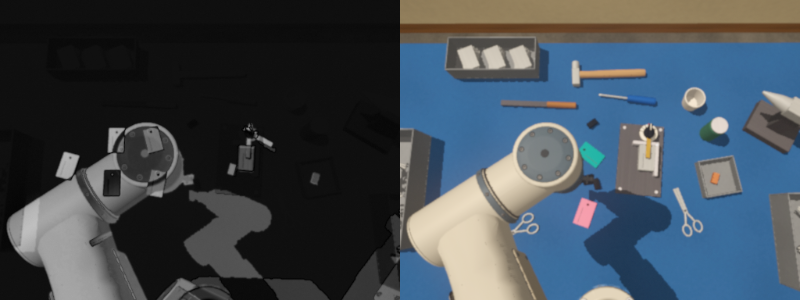

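```bash
python3 -c "
from cell import manip
print(manip.sign_off())"
```

```text
the job is handed in; nothing more can be done
None
```

I put the copper offcut in the scrap tin and stacked all five steel blanks flat on the jig. I then tapped the stack against both fences and turned the keeper to the red index mark. The job was handed in at about 100 s of the 210 s allowed.

**Square:** Every tap ended in a hard stop, at 18–33 N. The tool stopped at jig y ≈ 18.1 mm and x ≈ -49.6 mm, where a flush stack should stop it (18 and -50). This was measured before turning the keeper. Afterwards I only compared pictures, and the stack looked the same.

**Keeper:** The last top picture puts the brass arm along the stack at θ ≈ 1.40. The image checks disagree slightly:

| Feature | Direction (degrees) |
|---|---|
| Brass arm | -5.2 |
| Fitted jig | -5.4 |
| Stack edge | -4.7 |

That is about 0.01 rad of uncertainty. Two further edge fits, on the jig's base plate, were too noisy to use.

**Bystanders:** A before/after comparison of the top picture showed no other object moved. The arm was covering part of one pair of scissors and most of the places where the blanks had lain. No blank was knocked aside that I saw.

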